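Empty the roller rack face-down into the sloping tray

TASK

Choose the paddle cover that matches the rack's mouth and lay it flat over the rollers in the rack where it leans on its stand. Hold cover and rack together, turn both over and lay them face-down on the bed of the sloping tray, cover underneath; let go, then lift the rack away so that the rollers stay in the tray, and put the empty rack back on its stand, face-down. Put the loose rollers from the bench into the tray too; the cover stays in the tray, and the other covers and the things around stay where they are.

Things in the scene. Friction and masses are not known exactly. Their poses are not given: they have to be found in the camera images.
- rack: White plastic rack, about 0.13 kg. Origin: centre of its well block's underside; x from handle to toe, y across, z out of the mouth. Well block 60 (x) x 70 (y) x 40 mm (z), four wells 22 mm wide, 34 mm deep, at x, y = +-14 mm, open at z = 40. Handle slab: x -70 to -30, 56 mm wide, z 18 to 40 (flush with the mouth). Starts leaning at 45 degrees on the stand, mouth up, toe on the ledge, handle on top.
- rack_c (a point): Middle of the rack's well block (half-way up), axes as rack. On the mouth face two rims 4 mm wide, 4 mm high (z 40 to 44) run along x at y = +-31 to +-35: a cover up to 62 mm wide lies between them. Behind the handle, above the bed's top edge, there is free room for a finger.
- stand: Fixed steel stand, 90 mm wide (y); origin on the bench, z up. Its bed slopes at 45 degrees, facing up and +x; a ledge square to the bed and 60 mm high runs along the bed's foot. Inner corner of bed and ledge: x = 40, z = 30 mm; from there the bed runs 56 mm up towards -x. Bed and ledge 5 mm thick.
- tray: Fixed steel sloping tray, shaped as the stand (inner corner of bed and ledge at x = 40, z = 30 mm, bed 56 mm long rising at 45 degrees towards -x, ledge 60 mm high) but 180 mm wide (y), with side walls 4 mm thick, 50 mm high. Origin on the bench, z up. A cover on the bed sticks out beyond the bed's top edge, with free room behind it for a finger.
- holder: Fixed black plastic holder, 190 (x) x 90 (y) x 30 mm high, origin under its centre; three slots across y at x = -60, 0, +60 mm, 7 mm wide, slot floors at z = 4 mm, in which the three covers stand in any order.
- cover_c (a point): Centre of a flat aluminium paddle cover, 5 mm thick, 128 mm long. Blade 56 mm wide and 62 mm long, then a neck 32 mm wide to the end. Stands blade down in the holder. x = thickness, y = width, z from blade end to neck end. The right cover: its blade fits between the rims of the rack and covers all four wells. With its blade end level with the toe, its neck reaches 28 mm past the rack's handle.
- cover_s_c (a point): Centre of a flat aluminium paddle cover, 5 mm thick, 128 mm long. Blade 40 mm wide and 48 mm long, then a neck 32 mm wide to the end. Stands blade down in the holder. x = thickness, y = width, z from blade end to neck end. Look-alike, too small: leave it in the holder.
- cover_l_c (a point): Centre of a flat aluminium paddle cover, 5 mm thick, 128 mm long. Blade 76 mm wide and 78 mm long, then a neck 32 mm wide to the end. Stands blade down in the holder. x = thickness, y = width, z from blade end to neck end. Look-alike, too wide for the rack: leave it in the holder.
- cover: The right cover; origin at the middle of its blade's end, same axes as cover_c.
- roller0_c (a point): Centre (half-way along) of a black roller, 20 mm diameter, 31 mm long, 18 g, its z along its length; at the start in a well of the rack. May be absent.
- roller1_c (a point): Centre (half-way along) of a black roller, 20 mm diameter, 31 mm long, 18 g, its z along its length; at the start in a well of the rack. May be absent.
- roller2_c (a point): Centre (half-way along) of a black roller, 20 mm diameter, 31 mm long, 18 g, its z along its length; at the start in a well of the rack. May be absent.
- roller3_c (a point): Centre (half-way along) of a black roller, 20 mm diameter, 31 mm long, 18 g, its z along its length; at the start in a well of the rack. May be absent.
- stray0_c (a point): Centre (half-way along) of a loose black roller, 20 mm diameter, 31 mm long, 18 g, its z along its length; at the start standing on the bench. May be absent.
- stray1_c (a point): Centre (half-way along) of a loose black roller, 20 mm diameter, 31 mm long, 18 g, its z along its length; at the start standing on the bench. May be absent.
- stray2_c (a point): Centre (half-way along) of a loose black roller, 20 mm diameter, 31 mm long, 18 g, its z along its length; at the start standing on the bench. May be absent.
- stray3_c (a point): Centre (half-way along) of a loose black roller, 20 mm diameter, 31 mm long, 18 g, its z along its length; at the start standing on the bench. May be absent.
- spray: Bystander: bottle 60 mm wide, 170 mm tall, origin under its centre.
- cup: Bystander: grey cup 70 mm wide, 70 mm tall, origin under its centre.
Not all that is in view belongs to the job. Leave any yellow look-alike of the cover alone.

How it is judged:
By the outcome, as a careful person would: the job done as asked, in the order asked, and still so for the second after the job is handed in, with the robot touching nothing.
Of roller0, roller1, roller2, roller3 only 2 to 4 are there at a start; the rules pass over those that are not, and their reading is None.
Of stray0, stray1, stray2, stray3 only 2 to 4 are there at a start; the rules pass over those that are not, and their reading is None.
At some moment in a run one of stray0, stray1, stray2, stray3 may be knocked a few centimetres aside while the robot is not near it.
It also fails if it takes over 210 s, if anything falls off the work surface, if the arm or the gripper's body presses on something with over 40 N, if the wrist force passes 120 N, or if a joint passes its speed limit or range.

ROBOT

A 6-joint arm with a two-finger parallel gripper is mounted at the origin on the work surface. World frame = base frame: x ahead of the robot, y to its left, z up, the work surface at z = 0. Lengths are in m, angles in rad, forces in N, time in s.
With the tool pointing down it reaches from about 0.35 to 0.775 m from the base axis. Payload 7.3 kg.
Tool frame: the origin (TCP) lies midway between the tips of the shut fingers; the grasp point (between the pads) lies 19 mm behind it; z points along the fingers, y is the direction in which the jaws open and shut (so a half turn about z gives the same grasp; the last joint's range is limited). The gripper opens to 92 mm and grips with 3 to 60 N. Pads are 19 mm wide; open, the fingers measure 130 mm over their backs; the gripper's body (75 mm by 190 mm) begins 47 mm behind the grasp point.
Start: joints at [1.119, 0.342, 1.524, -0, 1.275, -0.146], TCP at [0.158, 0.501, 0.227] pointing down, gripper open.
Joint ranges: [-2.53, 2.53], [-0.77, 2.02], [0.04, 2.7], [-1, 4.14], [0.28, 2.66], [-3.11, 3.11]. Speed limits (rad/s): [2.57, 2.57, 3.14, 3.14, 3.14, 3.14].

INTERFACE

Orientations are given as [roll, pitch, yaw] about the fixed x, y, z axes, in that order (R = Rz(yaw) Ry(pitch) Rx(roll)).
In Python, from cell import status, eyes, job gives the robot as it stands.
- The arm moves only by the tool jog_arm, never from a script. Its argument "series" is a list of rows, each a list of 3 entries, a list of its own where there are three numbers: the gripper command: -1 is shut, 1 is fully open, values between are in proportion, then the shift along the tool's x, y, z in m, then the turn, a rotation vector about the tool's x, y, z in rad. In form: [[grip, [x, y, z], [ax, ay, az]], ...]. A call has 1 to 12 rows; each row is the pose to reach, as a shift and turn from the pose commanded when the call began, along the tool's axes at that moment; what a row does not reach only later rows make up. A row lasts 1/12 s, in which the tool goes at most 41.7 mm and 7.16 degrees, less where a joint would pass 70% of its speed; a pose out of reach is approached as far as the arm can. A call with a gripper value outside its range is refused whole. The fingers move at their own pace and stop on an object; "squeeze" is the grip in N (left out, the last holds). Time passes only in rows, so rows that repeat a pose let the fingers close. It gives the time, the measured TCP pose, the force and the opening at its end, in the units of the state.
- status.observe(): the state, without advancing time (a new reading comes with each control period).
- eyes.read_camera(name): name is "side" or "top"; returns a dict with "img" (400x640x3 uint8, red, green, blue), "range_z" (400x640 float32, m along the optical axis (not along the pixel's ray), 0 where there is no reading), "camera_matrix" (3x3 intrinsics, pixels), "k1" (the pictures are not rectified: a ray, as slopes to the right and down, at radius r is drawn at 1 + k1 r^2 times it, then the intrinsics apply), "T" (4x4, takes a point from camera to world coordinates). Camera axes: x right, y down, z forward; pixel columns grow to the right and rows downward; lengths in m; the calibration is good to about 2 mm. A picture is of the moment at which its call begins.
- job.hand_in(): hands the job in, once; it reports no verdict.
The state is a dict: "time": time; "qpos": joint angles; "qvel": joint speeds; "joint_efforts": joint torques, N m; "tool_pos": TCP position; "tool_rot": TCP orientation; "contact_force": force on the tool from outside, world axes, zero at the start; "torque": the same for the moment, N m; "opening": finger opening in m.
Only numpy, scipy, OpenCV 4.12 (cv2) and the standard library are available. Lean on these libraries where they do the work, as an engineer would, in place of code of your own. Each camera call takes 0.05 s, during which the arm holds its last target.

## Working session

There is one attempt and no reset: what is moved stays moved. The work goes in short steps, Python scripts to look and compute and a tool call to move; the robot and the scene stay as the last step left them, time stands still between calls to the robot, and variables do not carry over. Pictures are saved under pics/ and viewed, and the job is handed in when it is done.

Besides the shell and the picture viewer there is one more tool, called after "Request:" by a JSON object that holds its "op" and its "data". jog_arm: Moves the arm, as the interface text tells. Its arguments: {"type":"object","properties":{"series":{"type":"array","items":{"type":"array"}},"squeeze":{"type":"number"}},"required":["series"]}

```bash
ls; mkdir -p pics
python3 - <<'E'
from cell import status, eyes
import cv2, numpy as np
print(status.observe())
for n in ['side','top']:
    d=eyes.read_camera(n)
    cv2.imwrite(f'pics/{n}0.png',d['img'][:,:,::-1])
    print(n,d['camera_matrix'],d['k1'],d['T'])
E
```

```text
pics
{'time': 0.0, 'qpos': array([ 1.11899144e+00,  3.42721757e-01,  1.52503640e+00, -9.45854008e-06,
        1.27538268e+00, -1.46019722e-01]), 'qvel': array([-0.00024353,  0.00107769, -0.00129363,  0.00032127,  0.00100822,
       -0.00086681]), 'joint_efforts': array([-5.51544508e-04, -4.31241131e+01, -2.44224590e+01,  7.17566279e-02,
        5.58353914e-02, -1.20331633e-04]), 'tool_pos': array([0.15785665, 0.50027373, 0.2260387 ]), 'tool_rot': array([-3.14005963e+00, -2.16314993e-04,  2.83581008e+00]), 'contact_force': array([-0.68632667,  0.56344435, -0.90628402]), 'torque': array([0.02910227, 0.02679286, 0.01550692]), 'opening': 0.09191274818175774}
side [[365.59220114   0.         322.57459843]
 [  0.         365.59220114 197.46703675]
 [  0.           0.           1.        ]] 0.026208535122033496 [[ 0.99641853 -0.03205281  0.07824787  0.5347694 ]
 [-0.08404513 -0.47720941  0.87476145 -0.64390644]
 [ 0.00930206 -0.87820487 -0.47819418  0.47626009]
 [ 0.          0.          0.          1.        ]]
top [[474.4633029    0.         319.0106205 ]
 [  0.         474.4633029  197.67158099]
 [  0.           0.           1.        ]] -0.0919548017948291 [[-2.49372115e-02 -9.89408812e-01  1.42997685e-01  4.20509330e-01]
 [-9.99682768e-01  2.51864940e-02 -6.68651337e-05  4.22165382e-02]
 [-3.53545339e-03 -1.42953989e-01 -9.89723021e-01  1.27957306e+00]
 [ 0.00000000e+00  0.00000000e+00  0.00000000e+00  1.00000000e+00]]
```

View pics/side0.png

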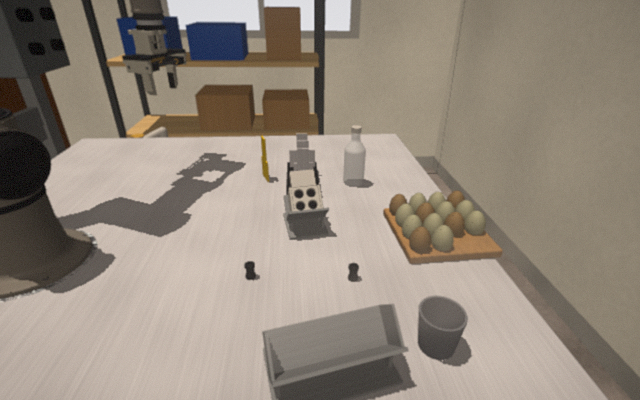

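View pics/top0.png

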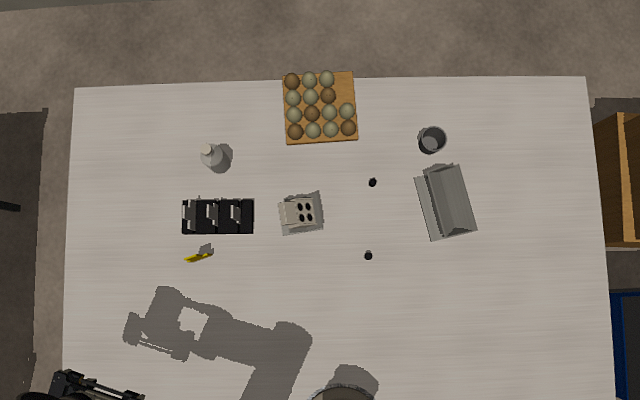

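```bash
cat > h.py <<'E'
from cell import status, eyes
import cv2, numpy as np
from scipy.spatial.transform import Rotation as Rn
np.set_printoptions(precision=4,suppress=True)
def cam(n):
    d=eyes.read_camera(n); d['P']=cloud(d); return d
def rays(d,uv):
    K=d['camera_matrix']; p=(np.asarray(uv,float)-[K[0,2],K[1,2]])/[K[0,0],K[1,1]]
    q=p.copy()
    for _ in range(10): q=p/(1+d['k1']*(q**2).sum(-1,keepdims=True))
    return q
def cloud(d):
    h,w=d['range_z'].shape
    v,u=np.mgrid[:h,:w]; q=rays(d,np.stack([u,v],-1).reshape(-1,2)).reshape(h,w,2)
    z=d['range_z'][...,None]; c=np.concatenate([q*z,z],-1)
    return c@d['T'][:3,:3].T+d['T'][:3,3]
def onplane(d,uv,z):
    q=rays(d,np.atleast_2d(uv)); r=np.c_[q,np.ones(len(q))]@d['T'][:3,:3].T; o=d['T'][:3,3]
    return o+r*((z-o[2])/r[:,2])[:,None]
def proj(d,X):
    c=(np.atleast_2d(X)-d['T'][:3,3])@d['T'][:3,:3]; q=c[:,:2]/c[:,2:]
    q=q*(1+d['k1']*(q**2).sum(-1,keepdims=True)); K=d['camera_matrix']
    return q*[K[0,0],K[1,1]]+[K[0,2],K[1,2]]
def crop(d,name,u0,v0,u1,v1,s):
    im=cv2.resize(d['img'][v0:v1,u0:u1,::-1],None,fx=s,fy=s,interpolation=cv2.INTER_CUBIC)
    cv2.imwrite('pics/'+name,im)
def tool():
    s=status.observe(); return np.array(s['tool_pos']),Rn.from_euler('xyz',s['tool_rot'])
E
python3 - <<'E'
from h import *
t=cam('top');s=cam('side')
crop(t,'a1.png',170,180,340,280,4.5); crop(t,'a2.png',350,110,490,260,4); crop(s,'a3.png',230,120,390,250,5); crop(s,'a4.png',220,250,480,400,3)
# heights
P=t['P']; 
for (a,b,c,e) in [(175,190,260,240),(270,185,330,240),(405,155,485,245)]:
    q=P[b:e,a:c]; print(((q[...,2])[::4,::4]*1000).astype(int))
print(P[100:300:40,60:600:60,2])
E
```

```text
[[   0    2    2   -4    4    1    0    1    3    3    3    3    2   -2
     3    1    1    2    2    0   -1    1]
 [   3    2    1    8    2    3    1    3    2    3    3    1    2   -1
     5   -2    1    0    0    0   -2    2]
 [   0    0    2    3    5    0    0   -2    2    0    0    2    4    0
     1    3    9   -1    5   -3    3   -3]
 [   4   -3   28   31   69   29   29   31   32   29   30   33   31   33
    32   31   14   36   31   33    2    1]
 [   0    2  138   30   67   31   26   30  135  107   58   32   29   30
   132  108   11   33   31   29    6    4]
 [   8    1  133  101   69   26   29   34  131  105   62   28   32   26
   131  106   43   30   28   33    1    2]
 [   2    0  133   99   65   27   27   30  133   97   57   32 1279   31
   133  102   44   30   32   32    0    1]
 [   1   -1  132   97   66 1279   33   30   32   98   57   29   31   33
    30  100   45   28   31   36   -1    4]
 [   0 1279   35   29   63   28   29   31   34   24   56   29   31   29
    32   32   42   32   30   30    0    4]
 [   1    6   32   29   61   33   31   29   34   29   26   34   3
[... 3370 characters left out ...]
-2   -1]
 [   2    4    0    0    2    4   10    4   12   10   67   59   87   97
     0    0    0    2    5    5]
 [  -2    1    1   -1    0    1   -1   12   10    4    2    0    1    0
     2    4   -1    2   -1   -3]
 [   0    3    4    2    2    5   -1    0    1   -1   -1    2    2    1
     5    0    0    2    0    4]]
[[-0.7561  0.0041  0.0003  0.0007  0.0428 -0.001  -0.0006  0.0033  0.0013]
 [-0.7581 -0.0002  0.0053  0.003   0.0208 -0.0019  0.0473 -0.0003  0.001 ]
 [-0.7447  0.0039  0.0015  0.0039  0.0017  0.0017  0.0065  0.001  -0.0049]
 [-0.7461  0.0002  0.0035  0.0305  0.0972  0.0011  0.0044  0.0047 -0.0008]
 [-0.7451  0.0002  0.0007  0.0047  0.0024  0.0022 -0.0019  0.0038  0.0033]]
```

```bash
sleep 0
```

```text
(no output)
```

View pics/a1.png

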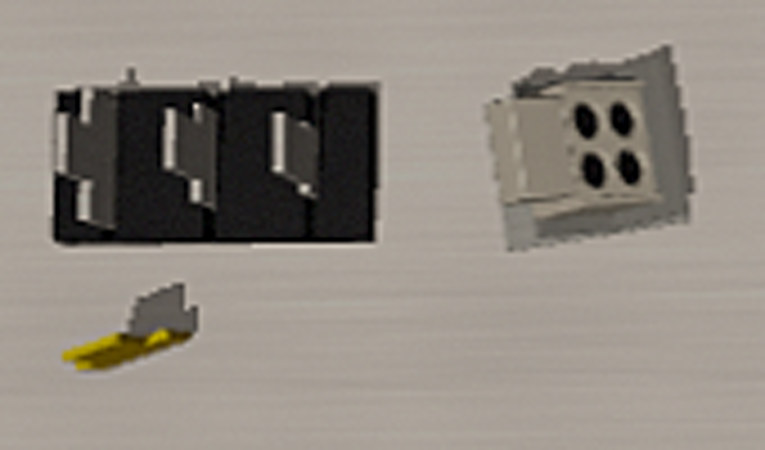

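View pics/a2.png

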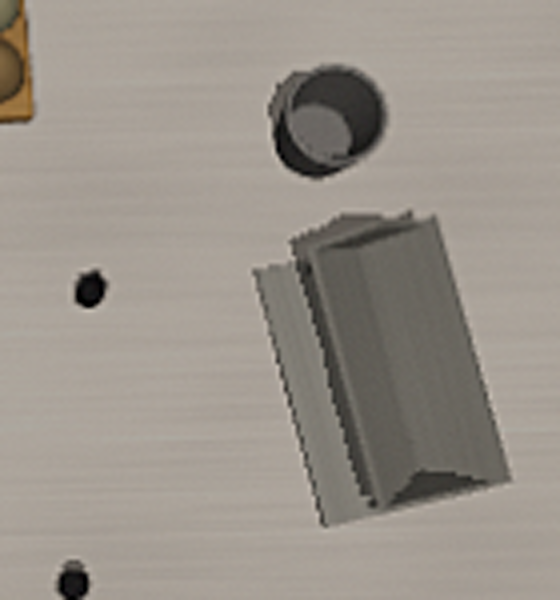

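View pics/a3.png

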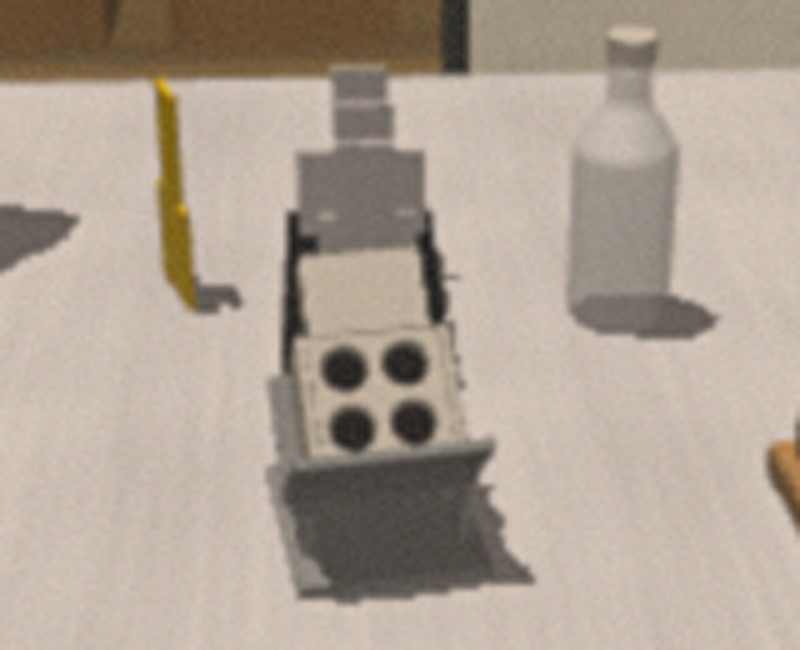

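View pics/a4.png

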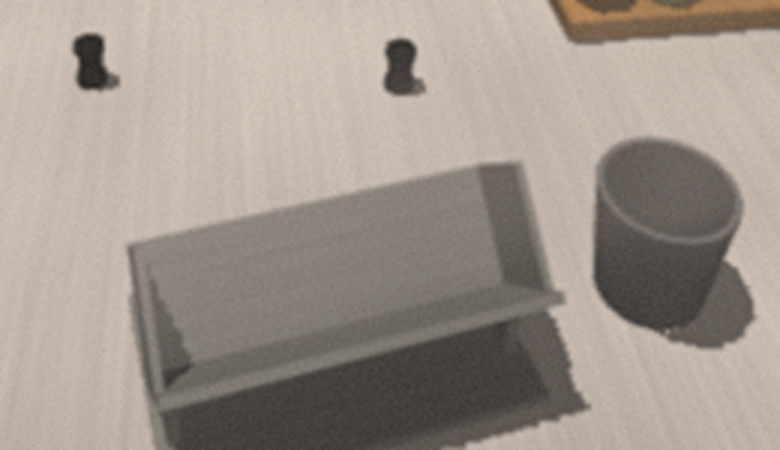

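Run:
```python
from h import *
t=cam('top');s=cam('side')
# holder: black mask
def rect(d,mask,z):
    cs,_=cv2.findContours(mask.astype(np.uint8),0,2); c=max(cs,key=cv2.contourArea)
    return c
P=t['P']; im=t['img'].astype(int)
# neck tops: z>118 region in holder area
m=np.zeros((400,640),bool); m[185:245,175:262]=True
for name,D,reg in [('top',t,(185,245,175,262)),('side',s,(125,200,280,330))]:
    Q=D['P'][reg[0]:reg[1],reg[2]:reg[3]].reshape(-1,3)
    I=D['img'][reg[0]:reg[1],reg[2]:reg[3]].reshape(-1,3).astype(int)
    k=(Q[:,2]>0.126)&(Q[:,2]<0.145)
    ys=np.sort(Q[k][:,1]); print(name,'neck y',ys[::4])
    if 1:
        for lo in np.arange(ys.min()-.004,ys.max(),.004):
            kk=(Q[:,1]>=lo)&(Q[:,1]<lo+.004)&(Q[:,2]>.036)&(Q[:,2]<.145)
            for za,zb in[(.036,.05),(.05,.062),(.062,.08),(.08,.095),(.1,.145)]:
                z=kk&(Q[:,2]>za)&(Q[:,2]<zb)
                if z.sum()>2: print(round(lo,3),za,z.sum(),Q[z][:,0].min(),Q[z][:,0].max())
```

```text
top neck y [0.2524 0.253  0.2534 0.254  0.2549 0.2552 0.2556 0.2571 0.2574 0.258
 0.3135 0.3139 0.3143 0.3146 0.3157 0.3164 0.3166 0.317  0.3193 0.3721
 0.3726 0.3729 0.3731 0.3738 0.3743 0.3754 0.3763 0.3768 0.378 ]
0.252 0.036 15 0.5398783702171954 0.5765697018539252
0.252 0.05 15 0.538863528275575 0.5781442658702696
0.252 0.062 16 0.5424488592208148 0.5746736647887074
0.252 0.08 13 0.5435975556619093 0.5734277172458598
0.252 0.1 53 0.542311990806281 0.5743485027914962
0.256 0.1 13 0.5427519078280351 0.5731490542653238
0.276 0.036 3 0.5279897686197673 0.5438504015028404
0.288 0.036 8 0.5148340121976305 0.5975661602841895
0.296 0.036 5 0.5577106922280258 0.5976510754513941
0.304 0.036 4 0.5259781783838194 0.5977357643952481
0.312 0.036 26 0.5338607129018721 0.5888227352192286
0.312 0.05 22 0.5352260504953703 0.5893885133309503
0.312 0.062 31 0.5340378977581732 0.5888509160700462
0.312 0.08 20 0.5455946610437197 0.5774100801392335
0.312 0.1 56 0.5460278195741534 0.5771314334207547
0.316 0.062 7 0.5340040401181703 0.5887986272970218
0.316 0.1 13 0.5456142240892734 0.5748838354089681
0
[... 2142 characters left out ...]
5481017709346903 0.578704235855652
0.367 0.05 7 0.533051960992244 0.598499942765465
0.367 0.062 3 0.524309846125391 0.5926438265379752
0.367 0.1 10 0.5493882588078484 0.5755278355576123
0.371 0.036 29 0.5265788903415819 0.5987109457351527
0.371 0.05 29 0.5268934291862601 0.5987701902460562
0.371 0.062 56 0.5243785691362151 0.5987916831359642
0.371 0.08 10 0.5249281554075573 0.598770695909619
0.371 0.1 45 0.546602568488125 0.575668316395456
0.375 0.036 6 0.5264470455720494 0.5988688659918192
0.375 0.05 11 0.5269797724764551 0.5959576489309845
0.375 0.062 20 0.52444429300176 0.5959456798340249
0.375 0.08 4 0.5308896001275667 0.5426556476729292
0.375 0.1 24 0.5463221543760617 0.5758795615455571
```

Run:
```python
from h import *
def pf(Q):
    for _ in range(5):
        c=Q.mean(0); n=np.linalg.svd(Q-c,full_matrices=False)[2][2]; n*=np.sign(n[2]); r=(Q-c)@n; Q=Q[abs(r)<max(2*r.std(),.001)]
    return c,n,r.std(),len(Q)
for nm,win in [('top',(190,235,275,330)),('side',(165,212,288,325))]:
    d=cam(nm); a,b,c,e=win
    im=d['img'].astype(int); g=im.sum(-1)
    W=np.zeros((400,640),bool); W[a:b,c:e]=1
    dark=(W&(g<150)).astype(np.uint8)
    n,l,st,ce=cv2.connectedComponentsWithStats(dark)
    ks=[k for k in range(1,n) if 12<st[k,4]<200]
    print(nm,[(ce[k].round(2).tolist(),st[k].tolist()) for k in ks])
    # weighted centroid
    uv=np.array([ce[k] for k in ks])
    hull=cv2.dilate(dark*0+np.isin(l,ks).astype(np.uint8),np.ones((5,5)))
    # mouth pts: within bbox of wells expanded
    x0,y0=uv.min(0)-8;x1,y1=uv.max(0)+8
    m=W.copy(); m[:]=0; m[int(y0):int(y1),int(x0):int(x1)]=1
    m&=(hull==0)&(d['range_z']>0)
    Q=d['P'][m]; Q=Q[(Q[:,2]>.05)&(Q[:,2]<.14)]
    c0,nn,sd,N=pf(Q); print('plane',c0,nn,sd,N,'tilt',np.degrees(np.arccos(nn[2])),'az',np.degrees(np.arctan2(nn[1],nn[0])))
    o=d['T'][:3,3]; r=np.c_[rays(d,uv),np.ones(len(uv))]@d['T'][:3,:3].T
    X=o+r*(((c0-o)@nn)/(r@nn))[:,None]; print(X, X.mean(0))
    print('dists',[np.linalg.norm(X[i]-X[j]).round(4) for i in range(len(X)) for j in range(i)])
    np.save(f'/tmp/rays_{nm}.npy',np.r_[o[None],r])
```

```text
top [([299.6, 206.56], [298, 203, 5, 8, 25]), ([307.54, 206.12], [306, 203, 5, 7, 26]), ([301.35, 217.35], [299, 214, 5, 8, 26]), ([309.19, 216.92], [307, 214, 5, 7, 26])]
plane [0.56   0.0857 0.0913] [ 0.1021 -0.6793  0.7267] 0.002265998740908501 288 tilt 43.38997114641293 az -81.45612069325205
[[0.5703 0.0915 0.0953]
 [0.5733 0.072  0.0766]
 [0.5429 0.0877 0.0956]
 [0.5454 0.0684 0.0772]] [0.5579 0.0799 0.0862]
dists [np.float64(0.0272), np.float64(0.0277), np.float64(0.0391), np.float64(0.0386), np.float64(0.0281), np.float64(0.0268)]
side [([288.71, 174.44], [288, 165, 5, 22, 34]), ([315.94, 174.81], [314, 166, 4, 18, 32]), ([298.5, 193.5], [296, 191, 6, 6, 32]), ([310.58, 192.58], [308, 190, 6, 6, 33]), ([299.92, 205.54], [297, 203, 7, 6, 37]), ([312.29, 204.5], [309, 202, 7, 6, 34])]
plane [0.5546 0.0917 0.093 ] [-0.1936 -0.6393  0.7442] 0.010603412264618039 798 tilt 41.90644489678319 az -106.84550141038571
[[0.5246 0.1291 0.1173]
 [0.5868 0.1147 0.1212]
 [0.5455 0.0886 0.088 ]
 [0.5727 0.0846 0.0916]
 [0.5477 0.0662 0.0694]
 [0.5751 0.0624 0.0732]] [0.5587 0.0909 0.0934]
dists [np.float64(0.064), np.float64(0.0541), np.float64(0.0591), np.float64(0.0704), np.float64(0.0446), np.float64(0.0277), np.float64(0.0823), np.float64(0.0811), np.float64(0.0292), np.float64(0.0381), np.float64(0.0946), np.float64(0.072), np.float64(0.0423), np.float64(0.0289), np.float64(0.028)]
```

Run:
```python
from h import *
A=np.load('/tmp/rays_top.npy');B=np.load('/tmp/rays_side.npy')
oa,ra=A[0],A[1:];ob,rb=B[0],B[3:]
# match: top order: (x.57 upper),( .573 lower),(.543 up),(.545 low); side: (.545 up),(.573 up),(.547 low),(.575 low)
m=[(0,1),(1,3),(2,0),(3,2)]
X=[]
for i,j in m:
    a=ra[i]/np.linalg.norm(ra[i]);b=rb[j]/np.linalg.norm(rb[j])
    s=np.linalg.lstsq(np.c_[a,-b],ob-oa,rcond=None)[0]
    p=oa+s[0]*a;q=ob+s[1]*b;X.append((p+q)/2);print(X[-1],(p-q)*1000)
X=np.array(X);c=X.mean(0);print('c',c)
ex=(X[1]-X[0]+X[3]-X[2])/2; ey=(X[0]-X[2]+X[1]-X[3])/2
print(ex,np.linalg.norm(ex),ey,np.linalg.norm(ey))
print('slope',np.degrees(np.arctan2(-ex[2],np.hypot(*ex[:2]))),'az ex',np.degrees(np.arctan2(ex[1],ex[0])),'az ey',np.degrees(np.arctan2(ey[1],ey[0])))
```

```text
[0.5721 0.0919 0.0876] [-1.7829 -0.0269 -0.2266]
[0.5751 0.0722 0.0675] [-1.2672 -0.0197 -0.1614]
[0.5446 0.088  0.0883] [-1.8641 -0.0763 -0.1956]
[0.547  0.0686 0.0679] [-1.3917 -0.0582 -0.1458]
c [0.5597 0.0802 0.0778]
[ 0.0027 -0.0195 -0.0202] 0.02824095622733414 [ 0.0278  0.0038 -0.0006] 0.028070327012111287
slope 45.78727269638661 az ex -82.16200708691014 az ey 7.69005035663009
```

Run:
```python
from h import *
def pf(Q):
    for _ in range(6):
        c=Q.mean(0); n=np.linalg.svd(Q-c,full_matrices=False)[2][2]; n*=np.sign(n[2]); r=(Q-c)@n; Q=Q[abs(r)<max(2.2*r.std(),.0015)]
    return c,n,r.std(),len(Q)
u=np.array([.265,-.964]);w=np.array([.964,.265])
for nm in ['top','side']:
    d=cam(nm);P=d['P'].reshape(-1,3)
    k=(abs(P[:,0]-.57)<.14)&(P[:,1]<-.12)&(P[:,1]>-.36)&(P[:,2]>.02)&(P[:,2]<.11)
    if nm=='top':
        m=np.zeros((400,640),bool);m[155:245,408:485]=1
    else:
        m=np.zeros((400,640),bool);m[290:400,255:412]=1
    Q=P[k&m.ravel()]
    a=Q[:,:2]@u; b=Q[:,:2]@w
    print(nm,len(Q),a.min(),a.max(),np.percentile(b,[0,2,98,100]))
    h=np.round(a,2)
    for v in np.unique(h): print(v,(h==v).sum(),np.median(Q[h==v,2]).round(4),end=' | ')
    print()
    # ridge location: min z
    bb=(b>np.percentile(b,15))&(b<np.percentile(b,85))
    zz=[(v,np.median(Q[(abs(a-v)<.005)&bb,2])) for v in np.arange(a.min()+.005,a.max(),.005) if ((abs(a-v)<.005)&bb).sum()>5]
    v0=min(zz,key=lambda t:t[1])[0]
    for side,kk in [('bed',bb&(a<v0-.008)&(a>v0-.036)),('ledge',bb&(a>v0+.008)&(a<v0+.036))]:
        if kk.sum()<20: continue
        c,n,s,N=pf(Q[kk]); print(side,c,n,s,N,'tilt',np.degrees(np.arccos(n[2])),'az',np.degrees(np.arctan2(n[1],n[0])))
for z in [.0,.0155,.031]:
    pass
t=cam('top');s=cam('side')
for d,pts in [(t,[(373,182),(368,255)]),(s,[(353,271),(250,270)])]:
    for (x,y) in pts:
        g=d['img'].astype(int).sum(-1); W=np.zeros((400,640),bool);W[y-14:y+14,x-12:x+12]=1
        n,l,st,ce=cv2.connectedComponentsWithStats((W&(g<170)).astype(np.uint8)); k=1+np.argmax(st[1:,4])
        print(st[k],ce[k],onplane(d,ce[k],.0155),onplane(d,ce[k],.031))
```

```text
top 2374 0.3952392998663983 0.4927911553062209 [0.3865 0.3924 0.5664 0.5713]
0.4 134 0.0694 | 0.41 213 0.0657 | 0.42 194 0.0557 | 0.43 196 0.0458 | 0.44 233 0.0367 | 0.45 321 0.0388 | 0.46 343 0.049 | 0.47 343 0.0593 | 0.48 314 0.0686 | 0.49 83 0.0717 | 
bed [ 0.5749 -0.2807  0.0521] [ 0.1496 -0.6927  0.7055] 0.0010727317672202061 354 tilt 45.12820985023778 az -77.81229796272787
ledge [ 0.5872 -0.3231  0.0557] [-0.1535  0.73    0.666 ] 0.0019028761983794437 645 tilt 48.24214245330287 az 101.87634684369168
side 7484 0.39592787393190026 0.49475632197605535 [0.3885 0.3915 0.5672 0.571 ]
0.4 271 0.0686 | 0.41 1124 0.0638 | 0.42 1278 0.0541 | 0.43 1364 0.044 | 0.44 1207 0.0354 | 0.45 492 0.0409 | 0.46 431 0.0502 | 0.47 404 0.059 | 0.48 427 0.0689 | 0.49 486 0.0709 | 
bed [ 0.5786 -0.2809  0.0499] [ 0.1492 -0.7014  0.697 ] 0.000823431108383901 2612 tilt 45.81642250137908 az -77.99050775128336
ledge [ 0.5894 -0.3239  0.0549] [-0.1458  0.6941  0.705 ] 0.00015921413452880278 531 tilt 45.171177281546214 az 101.8637258823999
[369 178   7   9  49] [372.     182.1429] [[ 0.642  -0.1023  0.0155]] [[ 0.6392 -0.1006  0.031 ]]
[365 252   7   8  45] [367.9333 255.7333] [[ 0.4444 -0.0836  0.0155]] [[ 0.4441 -0.0821  0.031 ]]
[350 264   7   5  17] [352.9412 265.3529] [[ 0.6463 -0.0832  0.0155]] [[ 0.6425 -0.102   0.031 ]]
[245 262  10  17 123] [249.8455 270.1789] [[ 0.4461 -0.0829  0.0155]] [[ 0.4491 -0.1018  0.031 ]]
```

```bash
cat >> h.py <<'E'
def fr(az,flip=False,s=1):
    # tool orientation: z along rack x on slope az; tool y = s*bed normal
    u=np.array([np.cos(az),np.sin(az),0]); k=np.array([0,0,1.])
    z=(u-k)/2**.5; y=s*(u+k)/2**.5
    return np.c_[np.cross(y,z),y,z]
def wrist(R,q1,q23):
    M=(Rn.from_euler('z',q1)*Rn.from_euler('y',q23)).inv()*Rn.from_matrix(R)
    q4,q5,q6=M.as_euler('ZYZ'); 
    if q5<0: q5=-q5;q4+=np.pi;q6+=np.pi
    w=lambda a:(a+np.pi)%(2*np.pi)-np.pi
    return w(q4),q5,w(q6-np.pi/2)
E
python3 - <<'E'
from h import *
for nm,az,q1s in [('stand',-82.2,(.4,.6,.75)),('tray',-78,(-.2,0.,.15))]:
    for q1 in q1s:
        for q23 in (1.5,1.8,2.1):
            for s in (1,-1): print(nm,s,q1,q23,np.round(wrist(fr(np.radians(az),s=s),q1,q23),2))
t=cam('top')
print(np.c_[[0]])
P=t['P'].reshape(-1,3);m=np.zeros((400,640),bool);m[155:245,408:485]=1
Q=P[m.ravel()&(P[:,2]>.03)&(P[:,2]<.11)]
w=np.array([.978,.208]);b=Q[:,:2]@w;print(np.percentile(b,[0,1,2,98,99,100]))
E
```

```text
stand 1 0.4 1.5 [-0.78  1.81  1.71]
stand -1 0.4 1.5 [-0.78  1.81 -1.43]
stand 1 0.4 1.8 [-0.75  1.59  1.92]
stand -1 0.4 1.8 [-0.75  1.59 -1.22]
stand 1 0.4 2.1 [-0.77  1.37  2.13]
stand -1 0.4 2.1 [-0.77  1.37 -1.02]
stand 1 0.6 1.5 [-0.75  1.95  1.86]
stand -1 0.6 1.5 [-0.75  1.95 -1.28]
stand 1 0.6 1.8 [-0.69  1.72  2.06]
stand -1 0.6 1.8 [-0.69  1.72 -1.08]
stand 1 0.6 2.1 [-0.69  1.49  2.26]
stand -1 0.6 2.1 [-0.69  1.49 -0.89]
stand 1 0.75 1.5 [-0.71  2.04  1.98]
stand -1 0.75 1.5 [-0.71  2.04 -1.16]
stand 1 0.75 1.8 [-0.64  1.81  2.18]
stand -1 0.75 1.8 [-0.64  1.81 -0.96]
stand 1 0.75 2.1 [-0.62  1.57  2.36]
stand -1 0.75 2.1 [-0.62  1.57 -0.78]
tray 1 -0.2 1.5 [-0.73  1.34  1.22]
tray -1 -0.2 1.5 [-0.73  1.34 -1.92]
tray 1 -0.2 1.8 [-0.8   1.12  1.44]
tray -1 -0.2 1.8 [-0.8   1.12 -1.7 ]
tray 1 -0.2 2.1 [-0.95  0.93  1.71]
tray -1 -0.2 2.1 [-0.95  0.93 -1.43]
tray 1 0.0 1.5 [-0.77  1.47  1.37]
tray -1 0.0 1.5 [-0.77  1.47 -1.77]
tray 1 0.0 1.8 [-0.81  1.26  1.59]
tray -1 0.0 1.8 [-0.81  1.26 -1.55]
tray 1 0.0 2.1 [-0.91  1.07  1.84]
tray -1 0.0 2.1 [-0.91  1.07 -1.3 ]
tray 1 0.15 1.5 [-0.78  1.58  1.48]
tray -1 0.15 1.5 [-0.78  1.58 -1.66]
tray 1 0.15 1.8 [-0.8   1.37  1.69]
tray -1 0.15 1.8 [-0.8   1.37 -1.45]
tray 1 0.15 2.1 [-0.88  1.17  1.93]
tray -1 0.15 2.1 [-0.88  1.17 -1.21]
[[0]]
[0.4137 0.4157 0.4174 0.5914 0.5929 0.5956]
```

Run:
```python
from h import *
s=cam('side'); crop(s,'g1.png',90,0,220,110,5)
t=cam('top'); crop(t,'g2.png',10,330,170,400,4)
p,R=tool()
for d,nm in[(s,'s'),(t,'t')]:
    Q=d['P'].reshape(-1,3); L=(Q-p)@R.as_matrix()
    k=(abs(L[:,0])<.15)&(abs(L[:,1])<.15)&(L[:,2]<.02)&(L[:,2]>-.35)&(d['range_z'].ravel()>0)
    for lo in np.arange(-.34,.02,.02):
        z=k&(L[:,2]>=lo)&(L[:,2]<lo+.02)
        if z.sum()>3: print(nm,round(lo,2),z.sum(),L[z].min(0)[:2],L[z].max(0)[:2])
```

```text
s -0.24 229 [-0.0416 -0.0404] [0.0271 0.0189]
s -0.22 269 [-0.0434 -0.0419] [0.0284 0.0177]
s -0.2 231 [-0.0414 -0.0415] [0.0223 0.0122]
s -0.18 286 [-0.041  -0.0529] [0.0334 0.0147]
s -0.16 246 [-0.0417 -0.0535] [0.0286 0.0182]
s -0.14 243 [-0.028  -0.0527] [0.0211 0.0195]
s -0.12 470 [-0.0402 -0.0995] [0.0348 0.0939]
s -0.1 464 [-0.042  -0.0966] [0.0356 0.0937]
s -0.08 302 [-0.0406 -0.0913] [0.0353 0.0866]
s -0.06 157 [-0.0171 -0.0685] [0.0094 0.0632]
s -0.04 134 [-0.0157 -0.0668] [0.0085 0.0651]
s -0.02 104 [-0.0154 -0.0649] [0.0089 0.0618]
t -0.34 139 [-0.072  -0.0081] [-0.0622  0.0354]
t -0.32 100 [-0.0725 -0.0171] [-0.0632  0.0339]
t -0.3 11 [-0.0682 -0.0149] [-0.0607  0.0216]
t -0.24 5 [-0.0404 -0.0007] [-0.0357  0.0122]
t -0.22 67 [-0.0408 -0.0103] [-0.0325  0.0237]
t -0.2 23 [-0.0407 -0.0121] [-0.0318  0.0217]
t -0.18 129 [-0.0387 -0.038 ] [-0.0288  0.0242]
t -0.16 16 [-0.0374 -0.0429] [-0.0285  0.0099]
t -0.14 29 [-0.0263 -0.0314] [-0.0202  0.0089]
t -0.12 710 [-0.0391 -0.0887] [0.0126 0.096 ]
t -0.1 503 [-0.0383 -0.0931] [0.0092 0.0924]
t -0.08 82 [-0.0374 -0.0875] [-0.0006  0.0855]
t -0.06 12 [-0.012   0.0465] [-0.0041  0.0576]
t -0.04 15 [-0.0128  0.0444] [-0.0008  0.0622]
t -0.02 31 [-0.0118  0.0448] [0.0094 0.0625]
```

View pics/g1.png

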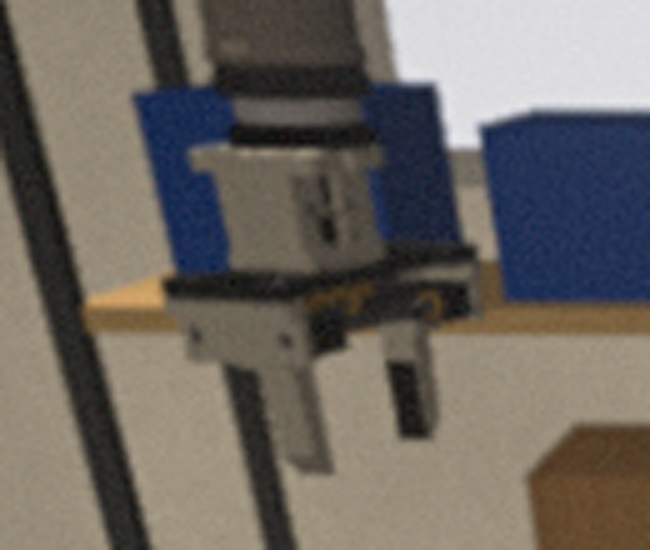

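View pics/g2.png

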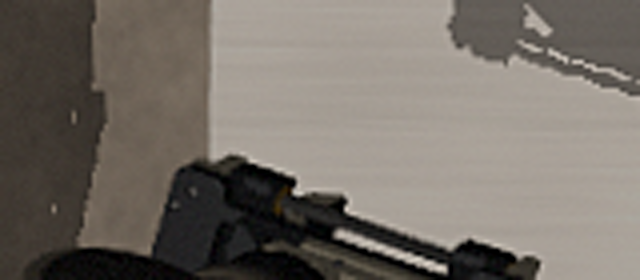

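```bash
cat >> h.py <<'E'
def toolR(az,tilt,phi,s):
    """frame: blade/x dir, n, and lateral; az of downslope, tilt slope angle(rad), phi in-plane angle, s sign of tool y wrt n"""
    u=np.array([np.cos(az),np.sin(az),0]);k=np.array([0,0,1.])
    ex=u*np.cos(tilt)-k*np.sin(tilt); n=u*np.sin(tilt)+k*np.cos(tilt); ey=np.cross(n,ex)
    z=ex*np.cos(phi)+ey*np.sin(phi); y=s*n
    return np.c_[np.cross(y,z),y,z],ex,ey,n
def go(p,R):
    p0,R0=tool(); R=Rn.from_matrix(R)
    d=R0.inv().apply(np.asarray(p)-p0); rv=(R0.inv()*R).as_rotvec()
    print('shift',d.round(4),'rot',rv.round(4),'| dist',np.linalg.norm(d).round(3),'deg',np.degrees(np.linalg.norm(rv)).round(1),'rows',int(np.ceil(max(np.linalg.norm(d)/.0417,np.degrees(np.linalg.norm(rv))/7.16))))
E
python3 - <<'E'
from h import *
t=cam('top');P=t['P'].reshape(-1,3);I=t['img'].reshape(-1,3).astype(int)
k=(I[:,0]-I[:,2]>90)&(P[:,1]>.25)
Q=P[k];print('yellow',len(Q),Q.min(0),Q.max(0))
for c in (.254,.3145,.374):
    k=(abs(P[:,1]-c)<.008)&(P[:,0]>.515)&(P[:,0]<.605)&(P[:,2]>.045)&(P[:,2]<.09)
    Q=P[k]; f=np.polyfit(Q[:,0]-.56,Q[:,1],1); print(c,f,len(Q))
g=I.sum(1).reshape(400,640); m=np.zeros((400,640),np.uint8);m[185:245,175:262]=(g[185:245,175:262]<130)
m=cv2.morphologyEx(m,cv2.MORPH_CLOSE,np.ones((9,9)));cs=cv2.findContours(m,0,2)[0];c=max(cs,key=cv2.contourArea);r=cv2.minAreaRect(c);print(r)
b=cv2.boxPoints(r);print(onplane(t,b,.03),onplane(t,[r[0]],.03))
R,ex,ey,n=toolR(np.radians(-90),np.pi/2,np.radians(45),-1); print(R)
s=cam('side');P=s['P'].reshape(-1,3)
k=(abs(P[:,1]-.3135)<.006)&(P[:,0]>.515)&(P[:,0]<.605)&(P[:,2]>.045)&(P[:,2]<.135);Q=P[k];print(np.polyfit(Q[:,0]-.56,Q[:,1],1),len(Q),Q[:,2].max())
E
```

```text
yellow 68 [0.4406 0.334  0.0001] [0.4623 0.4046 0.1358]
0.254 [-0.0243  0.2534] 53
0.3145 [-0.0135  0.3142] 83
0.374 [-0.0151  0.3754] 160
((217.5, 216.0), (34.0, 71.0), 90.0)
[[0.6068 0.4098 0.03  ]
 [0.602  0.2182 0.03  ]
 [0.5113 0.2187 0.03  ]
 [0.5155 0.4085 0.03  ]] [[0.5587 0.3133 0.03  ]]
[[-0.7071 -0.      0.7071]
 [-0.      1.     -0.    ]
 [-0.7071 -0.     -0.7071]]
[-0.0149  0.3134] 139 0.13259105741056643
```

Run:
```python
from h import *
R,ex,ey,n=toolR(np.radians(-90.9),np.pi/2,np.radians(45),-1)
T=np.array([.5755,.3142,.1126])
go(T+[-.03,0,.15],R)
```

```text
shift [-0.4256 -0.0612 -0.0359] rot [-0.1138 -0.7797 -0.275 ] | dist 0.432 deg 47.8 rows 11
```

Request:
{"op": "jog_arm", "data": {"series": [[-0.13, [-0.1, -0.015, -0.05], [0, 0, 0]], [-0.13, [-0.4256, -0.0612, -0.0359], [-0.1138, -0.7797, -0.275]], [-0.13, [-0.4256, -0.0612, -0.0359], [-0.1138, -0.7797, -0.275]], [-0.13, [-0.4256, -0.0612, -0.0359], [-0.1138, -0.7797, -0.275]], [-0.13, [-0.4256, -0.0612, -0.0359], [-0.1138, -0.7797, -0.275]], [-0.13, [-0.4256, -0.0612, -0.0359], [-0.1138, -0.7797, -0.275]], [-0.13, [-0.4256, -0.0612, -0.0359], [-0.1138, -0.7797, -0.275]], [-0.13, [-0.4256, -0.0612, -0.0359], [-0.1138, -0.7797, -0.275]], [-0.13, [-0.4256, -0.0612, -0.0359], [-0.1138, -0.7797, -0.275]], [-0.13, [-0.4256, -0.0612, -0.0359], [-0.1138, -0.7797, -0.275]], [-0.13, [-0.4256, -0.0612, -0.0359], [-0.1138, -0.7797, -0.275]], [-0.13, [-0.4256, -0.0612, -0.0359], [-0.1138, -0.7797, -0.275]]], "squeeze": 40}}

```text
time: 1.85
tool_pos: [0.5485, 0.3117, 0.263]
tool_rot: [3.141, 0.786, 3.121]
contact_force: [0.1, 0.5, 0.2]
opening: 0.0399
```

Run:
```python
from h import *
s=status.observe();print(s['qpos'],s['tool_pos'],s['tool_rot'])
R,ex,ey,n=toolR(np.radians(-90.9),np.pi/2,np.radians(45),-1)
T=np.array([.5755,.3142,.1126])
p,R0=tool();print(p-(T+[-.03,0,.15]))
go(T+[-.01,0,.05],R);go(T,R)
c=cam('side');crop(c,'b1.png',180,40,380,220,4)
```

```text
[ 0.6044  0.2703  1.8011 -0.877   0.5684 -0.3076] [0.5485 0.3117 0.263 ] [3.1413 0.7863 3.121 ]
[ 0.003  -0.0025  0.0004]
shift [0.0591 0.0028 0.0829] rot [-0.0031  0.0009 -0.0034] | dist 0.102 deg 0.3 rows 3
shift [0.0874 0.003  0.1253] rot [-0.0031  0.0009 -0.0034] | dist 0.153 deg 0.3 rows 4
```

View pics/b1.png

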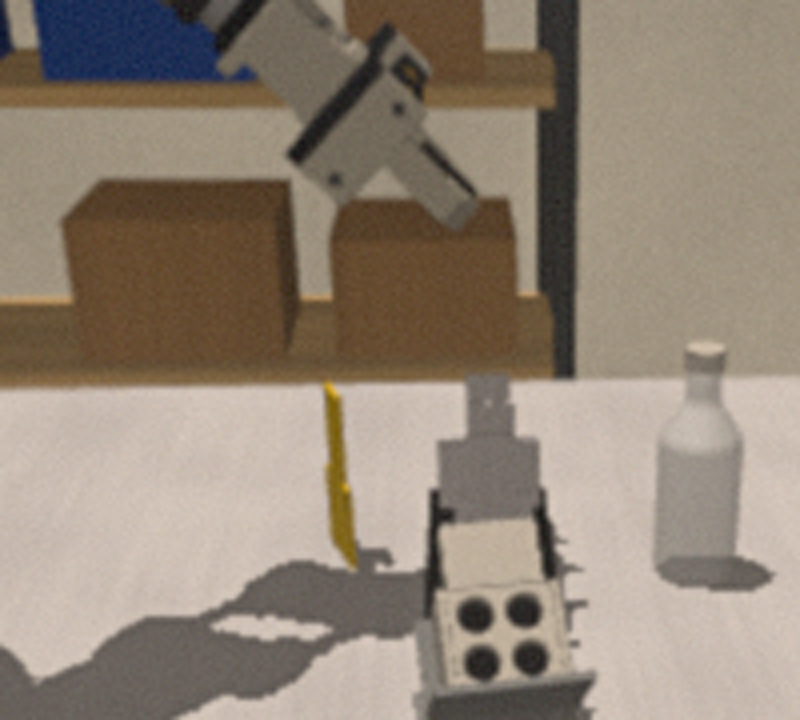

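```bash
cat >> h.py <<'E'
def fk(q,L):
    h,L2,L3,d,a,e=L
    B=Rn.from_euler('z',q[0]); p=np.array([a,0,h])+L2*np.array([np.sin(q[1]),0,np.cos(q[1])])
    M=Rn.from_euler('y',q[1]+q[2]); p=p+M.apply([e,0,L3])
    W=B*M*Rn.from_euler('z',q[3])*Rn.from_euler('y',q[4])*Rn.from_euler('z',q[5]+np.pi/2)
    return B.apply(p)+W.apply([0,0,d]),W
E
cat > fit.py <<'E'
from h import *
from scipy.optimize import least_squares
import json,os
D=json.load(open('data.json')) if os.path.exists('data.json') else []
s=status.observe()
if not D: D.append(([1.11899144,.342721757,1.5250364,0,1.27538268,-.146019722],[.15785665,.50027373,.2260387]))
D.append((list(map(float,s['qpos'])),list(map(float,s['tool_pos'])))); json.dump(D,open('data.json','w'))
f=lambda L:np.r_[np.concatenate([fk(q,L)[0]-p for q,p in D]),0.005*(np.array(L)-[.3,.35,.35,.3,0,0])]
r=least_squares(f,[.3,.35,.35,.3,0,0]);print(r.x,abs(r.fun[:3*len(D)]).max());np.save('L.npy',r.x)
print(fk(s['qpos'],r.x)[1].as_euler('xyz'),s['tool_rot'])
E
python3 fit.py
```

```text
[ 0.0429  0.1274 -0.05    0.1343  0.4683 -0.1914] 0.0687602984606428
[3.1412 0.7853 3.1218] [3.1412 0.7853 3.1218]
```

```bash
cat >> h.py <<'E'
def fk(q,L):
    h,L2,L3,d,a,e,b,c,f=L
    B=Rn.from_euler('z',q[0]); p=np.array([a,b,h])+L2*np.array([np.sin(q[1]),0,np.cos(q[1])])
    M=Rn.from_euler('y',q[1]+q[2]); p=p+M.apply([e,0,L3])
    W4=B*M*Rn.from_euler('z',q[3]); W5=W4*Rn.from_euler('y',q[4])
    W=W5*Rn.from_euler('z',q[5]+np.pi/2)
    return B.apply(p)+W4.apply([0,c,0])+W5.apply([f,0,d]),W
E
sed -i 's/0.005\*.*$/0.003*(np.array(L)-G)]/; s/r=least_squares(f,.*)\;print(r.x/r=least_squares(f,G);print(r.x/' fit.py; sed -i 's/^f=lambda/G=np.array([.3,.35,.35,.3,0,0,0.0,0,0])\nf=lambda/' fit.py; python3 fit.py
```

```text
[ 0.3217  0.4199  0.3412  0.3319  0.0489  0.062   0.0539  0.0225 -0.0214] 4.649105718401714e-06
[3.1412 0.7853 3.1218] [3.1412 0.7853 3.1218]
```

Request:
{"op": "jog_arm", "data": {"series": [[-0.13, [0.025, 0.003, 0.035], [0, 0, 0]], [-0.13, [0.059, 0.003, 0.083], [-0.003, 0, -0.003]], [-0.13, [0.059, 0.003, 0.083], [-0.003, 0, -0.003]], [-0.13, [0.059, 0.003, 0.083], [-0.003, 0, -0.003]]]}}

```text
time: 2.23
tool_pos: [0.5689, 0.3211, 0.1789]
tool_rot: [-3.14, 0.734, 3.133]
contact_force: [-0.4, 0.2, 0.1]
opening: 0.0401
```

```bash
python3 fit.py
python3 - <<'E'
from h import *
s=status.observe();print(s['qpos'],s['tool_pos'],s['tool_rot'])
L=np.load('L.npy')
E
```

```text
[ 0.2228  0.5061  0.379   0.3183  0.0001  0.0462  0.076   0.0004 -0.0004] 1.145644954170244e-05
[-3.1396  0.7337  3.1329] [-3.1396  0.7337  3.1329]
[ 0.5784  0.4165  1.8189 -0.9957  0.4601 -0.167 ] [0.5689 0.3211 0.1789] [-3.1396  0.7337  3.1329]
```

```bash
cat >> h.py <<'E'
LO=np.array([-2.53,-.77,.04,-1,.28,-3.11]);HI=np.array([2.53,2.02,2.7,4.14,2.66,3.11])
from scipy.optimize import least_squares
def ik(p,R,q0=None,L=None):
    L=np.load('L.npy') if L is None else L
    R=Rn.from_matrix(R) if not isinstance(R,Rn) else R
    best=None
    for q0 in ([q0] if q0 is not None else [[.5,.4,1.7,-.7,1.2,-1],[.5,.4,1.7,-.7,1.2,2],[.1,.4,1.7,-.7,1.2,-1.5],[.1,.4,1.7,-.7,1.2,1.5],[0,.4,1.7,.7,1.2,0]]):
        f=lambda q:(lambda a:np.r_[a[0]-p,.2*(R.inv()*a[1]).as_rotvec()])(fk(q,L))
        r=least_squares(f,np.clip(q0,LO-.4,HI+.4),bounds=(LO-.5,HI+.5))
        q=r.x; m=np.minimum(q-LO,HI-q)
        sc=m.min() if r.cost<1e-8 else -9
        if best is None or sc>best[1]: best=(q,sc)
    return best
E
cat > plan.py <<'E'
from h import *
D=np.radians
def rackpose(M,az,tilt=D(45)): 
    return M
az=D(-82.2); M=np.array([.5597,.0802,.0795])
for phi in (0,10,20,30,40,45):
    R,ex,ey,n=toolR(D(-90.9),np.pi/2,D(phi),-1)
    G=np.array([.562,.3142,.126]); z=R[:,2]
    h=ik(G+.019*z,R); h2=ik(G+.019*z+[0,0,.12],R)
    out=[('hold',h),('hold+',h2)]
    for fl in (0,5,10):
        R,ex,ey,n=toolR(az,D(45-fl),D(phi),-1)
        toe=M+ .03*toolR(az,D(45),0,1)[1]
        G=toe-.122*ex+.0025*n; out.append((f'lay{fl}',ik(G+.019*R[:,2],R)))
    R,ex,ey,n=toolR(az,D(45),D(phi),-1)
    G=M-.054*ex-.0085*n; T=G+.019*R[:,2]; out+= [('grip',ik(T,R)),('lift',ik(T+[0,0,.15],R))]
    # tray: flipped: rack ex same, n_rack=-n_bed; ey_rack=-ey_bed ; tool z= ex cos + ey_rack sin
    R,ex,ey,n=toolR(D(-78),D(45),D(-phi),1)
    C=np.array([.579,-.301,.03]); G=C-.084*ex+.0135*n; T=G+.019*R[:,2]
    out+=[('tray',ik(T,R)),('tray+',ik(T+[0,0,.12],R))]
    print(phi); 
    for a,b in out: print('   ',a,b[0].round(2),round(b[1],2))
E
python3 plan.py
```

```text
0
    hold [ 0.39  0.66  1.33 -0.    1.15 -1.16] 0.87
    hold+ [ 0.39  0.57  1.16  0.    1.41 -1.16] 1.0
    lay0 [ 0.47  0.72  1.43 -0.75  1.38 -0.94] 0.25
    lay5 [ 0.51  0.77  1.41 -0.8   1.43 -0.88] 0.2
    lay10 [ 0.54  0.83  1.39 -0.86  1.49 -0.83] 0.14
    grip [ 0.44  0.75  1.48 -0.77  1.3  -0.9 ] 0.23
    lift [ 0.44  0.58  1.34 -0.74  1.53 -1.11] 0.26
    tray [-0.23  0.65  1.77 -1.21  0.75  2.08] -0.21
    tray+ [-0.23  0.47  1.68 -0.98  0.88  1.74] 0.02
10
    hold [ 0.43  0.59  1.47 -0.09  0.92 -1.08] 0.64
    hold+ [ 0.43  0.48  1.31 -0.08  1.19 -1.11] 0.91
    lay0 [ 0.5   0.65  1.58 -0.87  1.2  -0.82] 0.13
    lay5 [ 0.54  0.71  1.56 -0.93  1.26 -0.77] 0.07
    lay10 [ 0.57  0.77  1.54 -0.98  1.33 -0.72] 0.02
    grip [ 0.47  0.69  1.63 -0.91  1.13 -0.77] 0.09
    lift [ 0.47  0.5   1.5  -0.83  1.34 -1.03] 0.17
    tray [-0.2   0.72  1.62 -1.04  0.97  1.93] -0.04
    tray+ [-0.2   0.55  1.53 -0.91  1.11  1.69] 0.09
20
    hold [ 0.46  0.54  1.61 -0.25  0.69 -0.92] 0.41
    hold+ [ 0.46  0.42  1.46 -0.19  0.96 -1.  ] 0.68
    lay0 [ 0.51  0.6   1.73 -1.05  1.03 -0.66
[... 1029 characters left out ...]
67  1.91 -1.5   1.02 -0.26] -9
    grip [ 0.48  0.6   1.96 -1.5   0.82 -0.23] -9
    lift [ 0.47  0.32  1.95 -1.38  0.83 -0.54] -0.38
    tray [-0.18  0.99  1.14 -0.84  1.62  1.72] 0.16
    tray+ [-0.18  0.85  1.07 -0.86  1.75  1.56] 0.14
45
    hold [ 0.57  0.53  1.9  -1.5   0.41  0.37] -9
    hold+ [ 0.57  0.34  1.79 -0.95  0.51 -0.25] 0.05
    lay0 [ 0.52  0.53  1.97 -1.5   0.82 -0.26] -9
    lay5 [ 0.56  0.59  1.94 -1.5   0.92 -0.26] -9
    lay10 [ 0.6   0.65  1.91 -1.5   1.01 -0.27] -9
    grip [ 0.48  0.59  1.96 -1.5   0.81 -0.24] -9
    lift [ 0.46  0.31  2.   -1.5   0.77 -0.44] -9
    tray [-0.19  1.04  1.05 -0.84  1.72  1.69] 0.16
    tray+ [-0.19  0.91  0.99 -0.87  1.85  1.54] 0.13
```

```bash
cat >> h.py <<'E'
def boxpts(c,Rm,lo,hi,st=.004):
    g=np.meshgrid(*[np.linspace(a,b,max(2,int((b-a)/st)+1)) for a,b in zip(lo,hi)],indexing='ij')
    return np.stack(g,-1).reshape(-1,3)@np.asarray(Rm).T+c
def obstacles(holder_mid=False,rack=True):
    I=Rn.from_euler('z',-.015).as_matrix(); O={}
    O['cov_s']=np.r_[boxpts([.5595,.2545,0],I,[-.016,-.0035,.05],[.016,.0035,.133]),boxpts([.5595,.2545,0],I,[-.02,-.0035,.03],[.02,.0035,.052])]
    O['cov_l']=np.r_[boxpts([.5605,.3745,0],I,[-.016,-.0035,.05],[.016,.0035,.133]),boxpts([.5605,.3745,0],I,[-.038,-.0035,.03],[.038,.0035,.082])]
    O['holder']=boxpts([.5595,.3142,0],I,[-.045,-.095,0],[.045,.095,.03])
    O['yellow']=boxpts([.452,.37,0],np.eye(3),[-.012,-.037,0],[.012,.037,.136])
    for nm,o,az,w in [('stand',[.5533,.1268],-82.2,.045),('tray',None,-78,.09)]:
        a=np.radians(az); u=np.array([np.cos(a),np.sin(a),0]); v=np.cross([0,0,1],u)
        if o is None: c=np.array([.579,-.301,.0])+[0,0,.03]
        else: c=np.array([*o,0])+.04*u+[0,0,.03]
        k=np.array([0,0,1.]);ex=(u-k)/2**.5;n=(u+k)/2**.5;F=np.c_[ex,v,n]
        O[nm]=np.r_[boxpts(c,F,[-.056,-w,-.005],[0,w,0]),boxpts(c,F,[0,-w,-.005],[.005,w,.06])]
        if nm=='tray':
            for s in(-.088,.088): O[nm]=np.r_[O[nm],boxpts(c,F,[-.056,s-.002,0],[0,s+.002,.05])]
    return O
def rackpts(M,F):  # M mouth centre world, F columns rack axes
    M0=M-.04*F[:,2]
    return np.r_[boxpts(M0,F,[-.03,-.035,0],[.03,.035,.04]),boxpts(M0,F,[-.07,-.028,.018],[-.03,.028,.04])]
BOX=lambda op:{'bar':([-.039,-.097,-.125],[.039,.097,-.065]),'mount':([-.045,-.055,-.24],[.045,.055,-.125]),'arm':([-.075,-.05,-.4],[.05,.05,-.24]),
  'f1':([-.0097,op/2,-.065],[.0097,op/2+.0195,0]),'f2':([-.0097,-op/2-.0195,-.065],[.0097,-op/2,0])}
def clear(p,R,O,op=.092,thr=.015):
    R=np.asarray(R) if not isinstance(R,Rn) else R.as_matrix(); res={}
    for k,P in O.items():
        Lp=(P-p)@R
        for b,(lo,hi) in BOX(op).items():
            lo,hi=np.array(lo),np.array(hi); q=np.maximum(lo-Lp,Lp-hi)
            d=np.where((q<0).all(1),q.max(1),np.linalg.norm(np.maximum(q,0),axis=1)).min()
            if d<thr: res[(k,b)]=round(float(d)*1000,1)
    return res
E
cat > plan2.py <<'E'
from h import *
D=np.radians; O=obstacles()
az=D(-82.2); M=np.array([.5597,.0802,.0795]); F=np.c_[toolR(az,D(45),0,1)[1:]].T if 0 else np.stack(toolR(az,D(45),0,1)[1:],1)
ex0,ey0,n0=F.T
print('HOLD')
for phi in (0,5):
    R=toolR(D(-90.9),np.pi/2,D(phi),-1)[0]; T=np.array([.562,.3142,.126])+.019*R[:,2]
    T[2]=.106 if phi==0 else T[2]
    print(phi,ik(T,R)[0].round(2),clear(T,R,{k:v for k,v in O.items()},.03))
print('LAY')
Or={**O,'rack':rackpts(M,F)}
for phi in (0,5,10):
  for fl in (0,5,8,10):
    R,ex,ey,n=toolR(az,D(45-fl),D(phi),-1); toe=M+.03*ex0
    T=toe-.102*ex+.0025*n; q=ik(T,R)
    print(phi,fl,q[0].round(2),round(q[1],2),clear(T,R,Or,.03))
print('GRIP')
for phi in (8,10,12,14):
  for gx in (-.052,-.058):
   for gy in (-.010,-.016):
    R,ex,ey,n=toolR(az,D(45),D(phi),-1); T=M+gx*ex+gy*ey-.0085*n+.019*R[:,2]; q=ik(T,R)
    o=[round(q[1],2),clear(T,R,Or,.092,.008)]
    Rt,ex,ey,n=toolR(D(-78),D(45),D(-phi),1)
    for sh in (0,.03,.045):
        C=np.array([.579,-.301,.03])+sh*np.array([.978,.208,0]); 
        T=C+(gx-.03)*ex-gy*ey+.0135*n+.019*Rt[:,2]; o.append(round(ik(T,Rt)[1],2))
    print(phi,gx,gy,o,clear(T,Rt,{'tray':O['tray']},.092,.01))
E
python3 plan2.py
```

```text
HOLD
0 [ 0.39  0.66  1.33 -0.    1.15 -1.16] {}
5 [ 0.41  0.63  1.4  -0.04  1.03 -1.13] {}
LAY
0 0 [ 0.47  0.72  1.43 -0.75  1.38 -0.94] 0.25 {('cov_s', 'bar'): -12.6, ('rack', 'f1'): 2.0}
0 5 [ 0.51  0.77  1.41 -0.8   1.43 -0.88] 0.2 {('cov_s', 'bar'): -27.9, ('rack', 'f1'): 0.5, ('rack', 'f2'): 9.1}
0 8 [ 0.53  0.8   1.4  -0.84  1.46 -0.85] 0.16 {('cov_s', 'bar'): -29.5, ('rack', 'f1'): 4.6, ('rack', 'f2'): 4.7}
0 10 [ 0.54  0.83  1.39 -0.86  1.48 -0.83] 0.14 {('cov_s', 'bar'): -29.1, ('rack', 'f1'): 8.2, ('rack', 'f2'): 3.5}
5 0 [ 0.49  0.68  1.51 -0.81  1.28 -0.88] 0.19 {('cov_s', 'bar'): -12.2, ('rack', 'f1'): 1.3}
5 5 [ 0.52  0.74  1.49 -0.86  1.34 -0.83] 0.14 {('cov_s', 'bar'): -24.0, ('rack', 'f1'): -0.2, ('rack', 'f2'): 8.9}
5 8 [ 0.54  0.77  1.48 -0.89  1.38 -0.8 ] 0.11 {('cov_s', 'bar'): -23.9, ('rack', 'f1'): 4.6, ('rack', 'f2'): 4.2}
5 10 [ 0.56  0.79  1.47 -0.91  1.4  -0.78] 0.09 {('cov_s', 'bar'): -23.9, ('rack', 'f1'): 8.1, ('rack', 'f2'): 2.8}
10 0 [ 0.5   0.65  1.59 -0.87  1.19 -0.82] 0.13 {('cov_s', 'bar'): -11.4, ('rack', 'f1'): 0.6}
10 5 [ 0.54  0.7   1.57 -0.93 
[... 1520 characters left out ...]
.058 -0.01 [np.float64(0.05), {('cov_s', 'bar'): -4.3}, np.float64(0.0), np.float64(0.04), np.float64(0.05)] {}
12 -0.058 -0.016 [np.float64(0.05), {('cov_s', 'bar'): 0.4}, np.float64(0.01), np.float64(0.04), np.float64(0.06)] {}
14 -0.052 -0.01 [np.float64(0.01), {('cov_s', 'bar'): -1.4}, np.float64(0.02), np.float64(0.05), np.float64(0.07)] {}
14 -0.052 -0.016 [np.float64(0.0), {('cov_s', 'bar'): 4.0}, np.float64(0.03), np.float64(0.06), np.float64(0.07)] {}
14 -0.058 -0.01 [np.float64(0.02), {('cov_s', 'bar'): -2.2}, np.float64(0.03), np.float64(0.06), np.float64(0.07)] {}
14 -0.058 -0.016 [np.float64(0.01), {('cov_s', 'bar'): 2.7}, np.float64(0.03), np.float64(0.06), np.float64(0.08)] {}
```

```bash
cat > plan3.py <<'E'
from h import *
D=np.radians; O=obstacles()
az=D(-82.2); M=np.array([.5597,.0802,.0795]); F=np.stack(toolR(az,D(45),0,1)[1:],1)
ex0,ey0,n0=F.T
Or={**O,'rack':rackpts(M,F)}
for phi in (0,8):
 for gy in (0,-.006):
  for fl in (0,4,6,8,10):
    R,ex,ey,n=toolR(az,D(45+fl),D(phi),-1); toe=M+.029*ex0+.0005*n0
    T=toe-.102*ex+.0025*n+gy*ey; q=ik(T,R)
    print(phi,gy,fl,q[0].round(2),round(q[1],2),clear(T,R,Or,.006),clear(T,R,Or,.092))
for phi in (11,12,13):
   for gy in (-.016,-.018,-.020):
    gx=-.054
    R,ex,ey,n=toolR(az,D(45),D(phi),-1); T=M+gx*ex+gy*ey-.0085*n+.019*R[:,2]; q=ik(T,R)
    o=[round(q[1],3),clear(T,R,Or,.092,.008)]
    print(phi,gy,o)
E
python3 plan3.py
```

```text
0 0 0 [ 0.47  0.72  1.43 -0.75  1.38 -0.94] 0.25 {('cov_s', 'bar'): -12.1, ('rack', 'f1'): 3.0, ('rack', 'f2'): 6.7} {('cov_s', 'bar'): -12.1}
0 0 4 [ 0.44  0.68  1.45 -0.7   1.34 -0.99] 0.3 {('cov_s', 'bar'): -0.7, ('rack', 'f1'): 3.3, ('rack', 'f2'): 13.3} {('cov_s', 'bar'): -0.7, ('rack', 'f1'): 14.9}
0 0 6 [ 0.42  0.66  1.45 -0.67  1.32 -1.01] 0.33 {('cov_s', 'bar'): 5.0, ('rack', 'f1'): 3.6} {('cov_s', 'bar'): 5.0, ('rack', 'f1'): 12.3}
0 0 8 [ 0.4   0.64  1.46 -0.65  1.3  -1.04] 0.35 {('cov_s', 'bar'): 11.1, ('rack', 'f1'): 4.0} {('cov_s', 'bar'): 11.1, ('rack', 'f1'): 10.3}
0 0 10 [ 0.38  0.62  1.47 -0.62  1.28 -1.07] 0.38 {('rack', 'f1'): 4.6} {('rack', 'f1'): 9.4}
0 -0.006 0 [ 0.47  0.71  1.45 -0.75  1.37 -0.93] 0.25 {('cov_s', 'bar'): -11.7, ('rack', 'f1'): 3.0, ('rack', 'f2'): 6.7} {('cov_s', 'bar'): -11.7}
0 -0.006 4 [ 0.44  0.67  1.46 -0.7   1.33 -0.98] 0.3 {('cov_s', 'bar'): -0.2, ('rack', 'f1'): 3.3, ('rack', 'f2'): 13.3} {('cov_s', 'bar'): -0.2, ('rack', 'f1'): 14.9}
0 -0.006 6 [ 0.42  0.65  1.47 -0.67  1.31 -1.01] 0.33 {('cov_s', 'bar'): 5.8, ('rack', 'f1'): 3.6} {('
[... 1466 characters left out ...]
1.14 -0.95] 0.26 {('cov_s', 'bar'): 13.0, ('rack', 'f1'): 2.7} {('cov_s', 'bar'): 13.0, ('rack', 'f1'): 9.4}
8 -0.006 10 [ 0.4   0.55  1.61 -0.71  1.11 -0.98] 0.29 {('rack', 'f1'): 3.3} {('rack', 'f1'): 8.2}
11 -0.016 [np.float64(0.063), {('cov_s', 'bar'): -0.2}]
11 -0.018 [np.float64(0.063), {('cov_s', 'bar'): 1.8}]
11 -0.02 [np.float64(0.062), {('cov_s', 'bar'): 3.6}]
12 -0.016 [np.float64(0.045), {('cov_s', 'bar'): 1.2}]
12 -0.018 [np.float64(0.045), {('cov_s', 'bar'): 3.0}]
12 -0.02 [np.float64(0.044), {('cov_s', 'bar'): 4.8}]
13 -0.016 [np.float64(0.027), {('cov_s', 'bar'): 2.4}]
13 -0.018 [np.float64(0.026), {('cov_s', 'bar'): 4.1}]
13 -0.02 [np.float64(0.025), {('cov_s', 'bar'): 6.0}]
```

Run:
```python
from h import *
D=np.radians
R=toolR(D(-90.9),np.pi/2,0,-1)[0]
T=np.array([.5612,.3142,.107])
go(T+[-.0,0,.10],R)
```

```text
shift [-0.0131 -0.007  -0.026 ] rot [0.0006 0.7337 0.006 ] | dist 0.03 deg 42.0 rows 6
```

Request:
{"op": "jog_arm", "data": {"series": [[-0.13, [-0.013, -0.007, -0.026], [0, 0.37, 0]], [-0.13, [-0.013, -0.007, -0.026], [0, 0.7337, 0.006]], [-0.13, [-0.013, -0.007, -0.026], [0, 0.7337, 0.006]], [-0.13, [-0.013, -0.007, -0.026], [0, 0.7337, 0.006]], [-0.13, [-0.013, -0.007, -0.026], [0, 0.7337, 0.006]], [-0.13, [-0.013, -0.007, -0.026], [0, 0.7337, 0.006]], [-0.13, [-0.013, -0.007, -0.026], [0, 0.7337, 0.006]], [-0.13, [-0.013, -0.007, -0.026], [0, 0.7337, 0.006]]]}}

```text
time: 2.9
tool_pos: [0.563, 0.3145, 0.2125]
tool_rot: [3.137, 0.002, 3.126]
contact_force: [0.8, -0.6, -0.8]
opening: 0.0401
```

```bash
python3 fit.py
python3 - <<'E'
from h import *
D=np.radians
R=toolR(D(-90.9),np.pi/2,0,-1)[0]
T=np.array([.5612,.3142,.107])
p,_=tool();print(p,status.observe()['qpos'])
go(T,R)
c=cam('top');crop(c,'b2.png',150,150,290,270,5)
c=cam('side');crop(c,'b3.png',230,40,360,220,4)
E
```

```text
[ 0.2229  0.5062  0.3795  0.3181  0.      0.0465  0.0763  0.0001 -0.0001] 5.694328624961109e-06
[3.1367 0.002  3.1264] [3.1367 0.002  3.1264]
[0.563  0.3145 0.2125] [ 0.3889  0.5744  1.1863  0.0038  1.3771 -1.1674]
shift [ 0.002  -0.0009  0.1054] rot [0.0049 0.002  0.0005] | dist 0.105 deg 0.3 rows 3
```

View pics/b2.png

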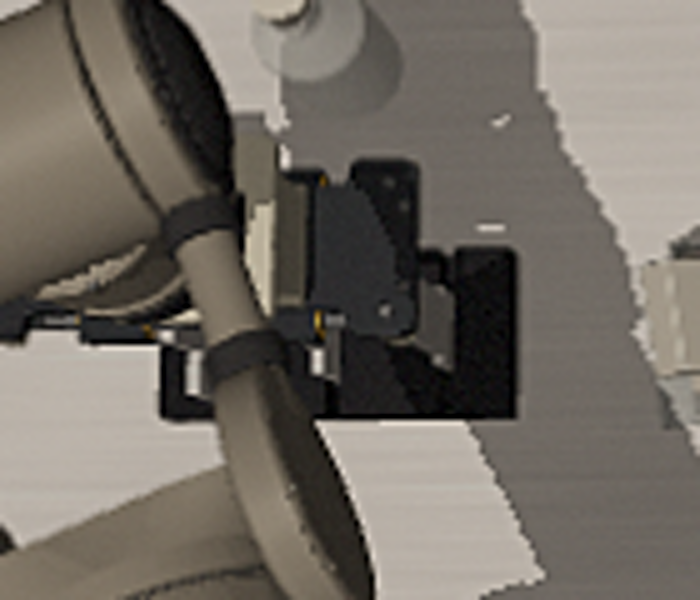

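View pics/b3.png

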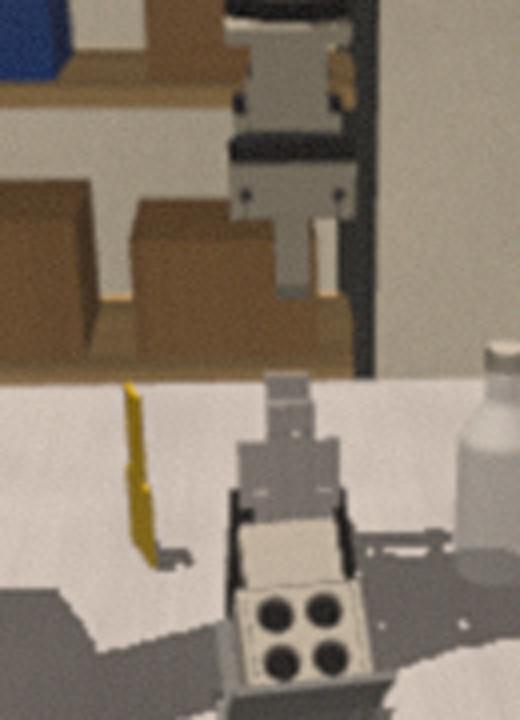

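Request:
{"op": "jog_arm", "data": {"series": [[-0.13, [0.002, -0.001, 0.035], [0.005, 0.002, 0]], [-0.13, [0.002, -0.001, 0.065], [0.005, 0.002, 0]], [-0.13, [0.002, -0.001, 0.09], [0.005, 0.002, 0]], [-0.13, [0.002, -0.001, 0.105], [0.005, 0.002, 0]], [-0.13, [0.002, -0.001, 0.105], [0.005, 0.002, 0]], [-0.13, [0.002, -0.001, 0.105], [0.005, 0.002, 0]]]}}

```text
time: 3.5
tool_pos: [0.5593, 0.3142, 0.106]
tool_rot: [-3.139, 0.003, 3.127]
contact_force: [0.5, -0.4, 0.5]
opening: 0.0399
```

Run:
```python
from h import *
R=toolR(np.radians(-90.9),np.pi/2,0,-1)[0]
print(tool()[0]);go([.5612,.3142,.107],R)
c=cam('side');crop(c,'b4.png',250,80,350,200,6)
```

```text
[0.5593 0.3142 0.106 ]
shift [-0.0019  0.     -0.001 ] rot [-0.0023  0.0032  0.0016] | dist 0.002 deg 0.2 rows 1
```

View pics/b4.png

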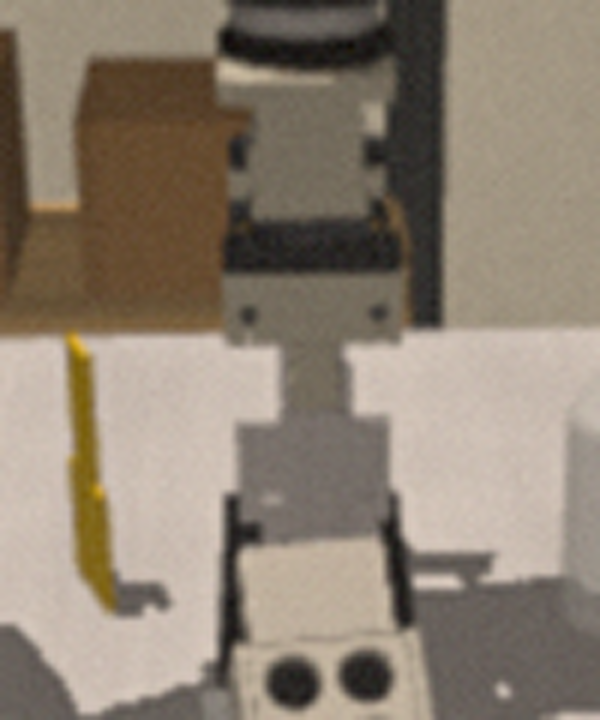

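Request:
{"op": "jog_arm", "data": {"series": [[-0.13, [-0.002, 0, -0.001], [0, 0, 0]], [-0.13, [-0.002, 0, -0.001], [0, 0, 0]], [-1, [-0.002, 0, -0.001], [0, 0, 0]], [-1, [-0.002, 0, -0.001], [0, 0, 0]], [-1, [-0.002, 0, -0.001], [0, 0, 0]], [-1, [-0.002, 0, -0.001], [0, 0, 0]], [-1, [-0.002, 0, -0.001], [0, 0, 0]], [-1, [-0.002, 0, -0.001], [0, 0, 0]]], "squeeze": 50}}

```text
time: 4.22
tool_pos: [0.5627, 0.3135, 0.1065]
tool_rot: [-3.14, 0.003, 3.125]
contact_force: [-0.6, 8.1, -1.1]
opening: 0.0049
```

Request:
{"op": "jog_arm", "data": {"series": [[-1, [0, 0, -0.02], [0, 0, 0]], [-1, [0, 0, -0.05], [0, 0, 0]], [-1, [0, 0, -0.08], [0, 0, 0]], [-1, [0, 0, -0.12], [0, 0, 0]], [-1, [0, 0, -0.15], [0, 0, 0]], [-1, [0, 0, -0.15], [0, 0, 0]]]}}

```text
time: 4.72
tool_pos: [0.5645, 0.3147, 0.2643]
tool_rot: [3.138, 0.015, 3.126]
contact_force: [-0.3, 1.4, 0.1]
opening: 0.0049
```

Run:
```python
from h import *
c=cam('side');crop(c,'b5.png',230,0,380,200,4)
p,R=tool();print(p,R.as_euler('xyz'))
Q=c['P'].reshape(-1,3);I=c['img'].reshape(-1,3).astype(int);Rm=R.as_matrix();Lq=(Q-p)@Rm
k=(abs(Lq[:,1])<.012)&(abs(Lq[:,0])<.045)&(Lq[:,2]>.003)&(Lq[:,2]<.13)
A=Lq[k];print(len(A),A.min(0),A.max(0))
for lo in np.arange(.0,.12,.01):
    z=A[(A[:,2]>=lo)&(A[:,2]<lo+.01)]
    if len(z)>3: print(round(lo,2),len(z),z[:,0].min(),z[:,0].max(),z[:,1].mean())
```

```text
[0.5636 0.3143 0.2606] [3.1402 0.0103 3.1257]
642 [-0.0287 -0.0077  0.0037] [0.0263 0.0046 0.0994]
0.0 34 -0.01611322081486447 0.012378881355207698 -0.0025359097307420856
0.01 47 -0.01588082182091947 0.012741833099062235 -0.0025099110506201397
0.02 44 -0.01581844135060903 0.013109522947943151 -0.0026509775108858216
0.03 59 -0.028717589354485692 0.023836151856054283 -0.002117738829873596
0.04 82 -0.028514273839548767 0.024242168529511256 -0.002515226255779296
0.05 80 -0.028376298107461926 0.02465199384489075 -0.0022154108242681872
0.06 80 -0.028292545014137284 0.025094983112428092 -0.0022284776033318484
0.07 73 -0.028092784170917987 0.025526861484605732 -0.0022888252052961724
0.08 77 -0.027897214057715097 0.02583998665804017 -0.002237830855358567
0.09 66 -0.027949712900360905 0.02626384844601924 -0.0017163366299921964
```

View pics/b5.png

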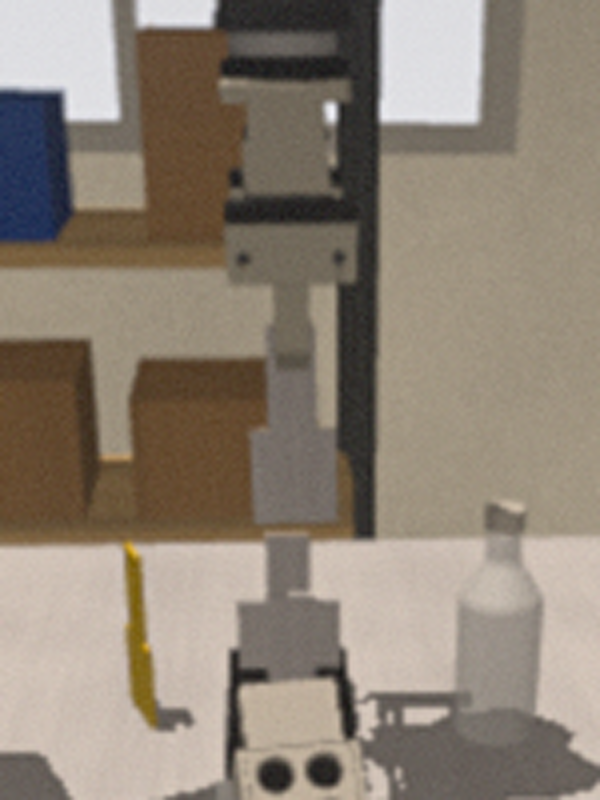

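```bash
cat > lay.py <<'E'
from h import *
D=np.radians
az=D(-82.2); M=np.array([.5597,.0802,.0795]); F=np.stack(toolR(az,D(45),0,1)[1:],1)
ex0,ey0,n0=F.T
R,ex,ey,n=toolR(az,D(52),0,-1); toe=M+.028*ex0+.0005*n0
T=toe-.1015*ex+.0025*n
O=obstacles();O['rack']=rackpts(M,F)
E
python3 - <<'E'
from lay import *
P=T+.06*n0+[0,0,.04]
go(P,R); print(ik(P,R)[0])
p0,R0=tool()
from scipy.spatial.transform import Slerp
sl=Slerp([0,1],Rn.concatenate([R0,Rn.from_matrix(R)]))
for f in np.linspace(0,1,11):
    p=p0+(P-p0)*f; Rf=sl(f).as_matrix()
    cv=boxpts(p,Rf,[-.028,-.0025,.035],[.028,.0025,.102])
    dm=min(np.linalg.norm(O[k][:,None]-cv[None,::7],axis=2).min() for k in('cov_s','rack'))
    print(round(f,1),clear(p,Rf,O,.006),round(dm,3))
E
```

```text
shift [ 0.0003 -0.2362  0.0363] rot [ 0.6625 -0.0404 -0.1498] | dist 0.239 deg 39.0 rows 6
[ 0.344   0.5358  1.4136 -0.6582  1.3967 -1.1762]
0.0 {} 0.06
0.1 {} 0.032
0.2 {} 0.019
0.3 {} 0.03
0.4 {} 0.056
0.5 {} 0.034
0.6 {} 0.015
0.7 {} 0.027
0.8 {} 0.047
0.9 {} 0.068
1.0 {} 0.089
```

Request:
{"op": "jog_arm", "data": {"series": [[-1, [0, -0.01, -0.04], [0.05, 0, 0]], [-1, [0, -0.05, -0.05], [0.15, -0.01, -0.03]], [-1, [0, -0.09, -0.05], [0.27, -0.015, -0.06]], [-1, [0, -0.13, -0.03], [0.39, -0.025, -0.09]], [-1, [0, -0.17, 0], [0.5, -0.03, -0.11]], [-1, [0, -0.21, 0.02], [0.6, -0.04, -0.14]], [-1, [0, -0.236, 0.036], [0.6625, -0.04, -0.15]], [-1, [0, -0.236, 0.036], [0.6625, -0.04, -0.15]], [-1, [0, -0.236, 0.036], [0.6625, -0.04, -0.15]], [-1, [0, -0.236, 0.036], [0.6625, -0.04, -0.15]]]}}

```text
time: 5.6
tool_pos: [0.5588, 0.0779, 0.2206]
tool_rot: [-2.478, -0.008, -3.006]
contact_force: [0.9, 1.1, -1.1]
opening: 0.0046
```

```bash
python3 fit.py
python3 - <<'E'
from lay import *
go(T+.025*n0,R);go(T,R)
c=cam('side');crop(c,'b6.png',230,50,380,250,4)
c=cam('top');crop(c,'b7.png',220,150,360,260,5)
E
```

```text
[ 0.2229  0.5062  0.3796  0.3181  0.      0.0465  0.0764  0.     -0.    ] 4.680150265001792e-06
[-2.4775 -0.0083 -3.0058] [-2.4775 -0.0083 -3.0058]
shift [-0.0017  0.0573  0.033 ] rot [-0.0009 -0.0068  0.0048] | dist 0.066 deg 0.5 rows 2
shift [-0.0019  0.0822  0.036 ] rot [-0.0009 -0.0068  0.0048] | dist 0.09 deg 0.5 rows 3
```

View pics/b6.png

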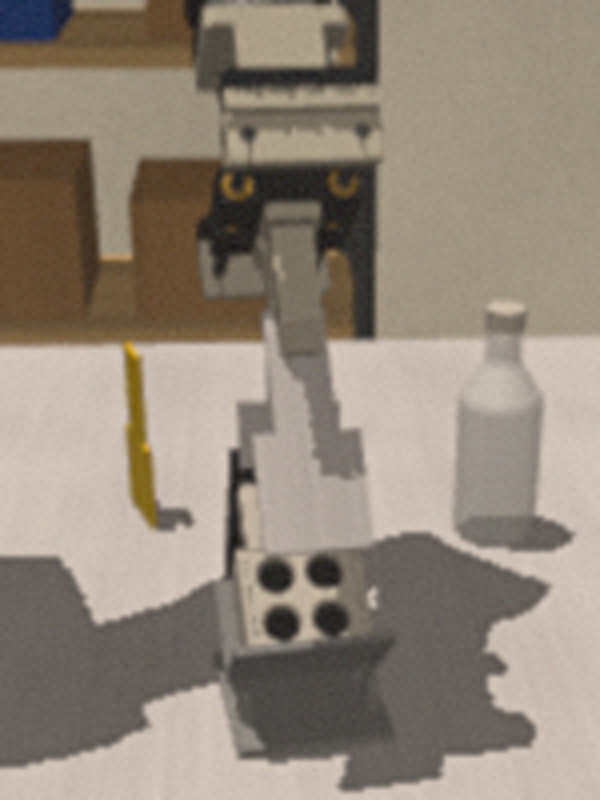

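View pics/b7.png

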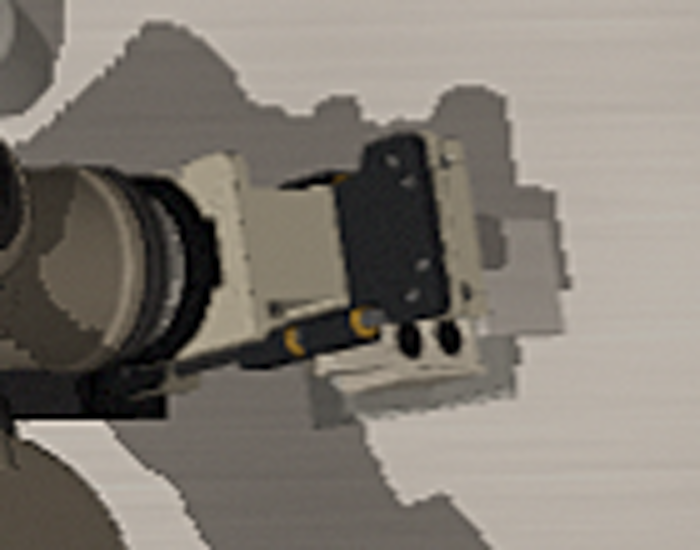

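Request:
{"op": "jog_arm", "data": {"series": [[-1, [-0.001, 0.03, 0.02], [0, -0.007, 0.005]], [-1, [-0.0017, 0.0573, 0.033], [-0.001, -0.007, 0.005]], [-1, [-0.0017, 0.0673, 0.034], [-0.001, -0.007, 0.005]], [-1, [-0.0017, 0.0673, 0.034], [-0.001, -0.007, 0.005]], [-1, [-0.0017, 0.0673, 0.034], [-0.001, -0.007, 0.005]]]}}

```text
time: 6.12
tool_pos: [0.5562, 0.1102, 0.1539]
tool_rot: [-2.477, 0.002, -3.004]
contact_force: [0.1, 0.7, -0.2]
opening: 0.0045
```

Run:
```python
from lay import *
go(T,R)
p,Rt=tool();Rm=Rt.as_matrix()
c=cam('side');crop(c,'b8.png',270,120,350,240,6)
E=np.array([[x,0,z] for x,z in((-.028,.102),(.028,.102),(.028,.04),(-.028,.04))])@Rm.T+p
print(proj(c,E))
K=np.array([[x,y,.0] for x,y in((.03,.035),(.03,-.035),(-.03,.035),(-.03,-.035))])@F.T+M
print('rack mouth corners',proj(c,K), 'rack frame of blade corners',((E-M)@F).round(4))
```

```text
shift [0.0006 0.0157 0.0034] rot [-0.0012  0.0029  0.0001] | dist 0.016 deg 0.2 rows 1
[[320.5613 206.412 ]
 [295.3957 209.0967]
 [292.0382 181.3249]
 [316.9627 179.0508]]
rack mouth corners [[322.0792 209.5697]
 [291.2419 212.827 ]
 [318.2256 184.4713]
 [287.9212 187.2427]] rack frame of blade corners [[ 0.0272  0.0289  0.019 ]
 [ 0.0274 -0.0271  0.019 ]
 [-0.0342 -0.0273  0.0265]
 [-0.0343  0.0287  0.0265]]
```

View pics/b8.png

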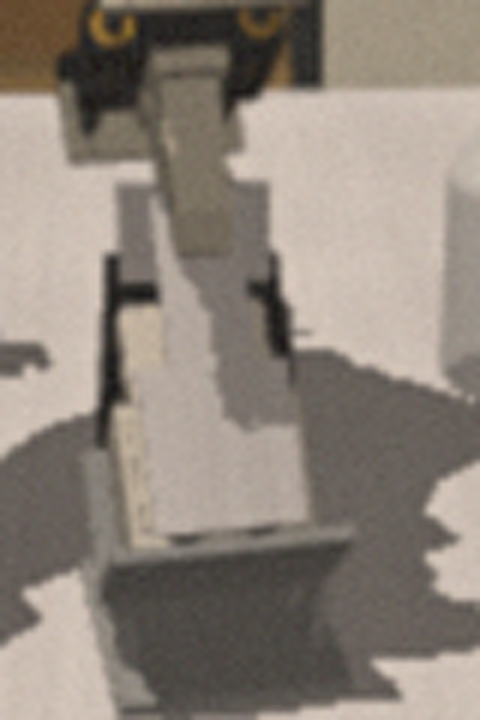

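Request:
{"op": "jog_arm", "data": {"series": [[-1, [0.001, 0.005, 0.001], [-0.001, 0.003, 0]], [-1, [0.001, 0.01, 0.002], [-0.001, 0.003, 0]], [-1, [0.001, 0.013, 0.003], [-0.001, 0.003, 0]], [-1, [0.001, 0.0155, 0.0034], [-0.001, 0.003, 0]], [-1, [0.001, 0.0155, 0.0034], [-0.001, 0.003, 0]], [-1, [0.001, 0.0155, 0.0034], [-0.001, 0.003, 0]]]}}

```text
time: 6.67
tool_pos: [0.5533, 0.1189, 0.141]
tool_rot: [-2.477, -0.001, -3.007]
contact_force: [-0.4, -1.7, 3.1]
opening: 0.0044
```

Run:
```python
from lay import *
go(T,R)
p,Rt=tool();Rm=Rt.as_matrix()
c=cam('side');crop(c,'b9.png',270,120,350,240,6)
E=np.array([[x,0,z] for x,z in((-.028,.102),(.028,.102),(.028,.04),(-.028,.04))])@Rm.T+p
print(((E-M)@F).round(4)); print(status.observe()['contact_force'], clear(p,Rt,O,.006))
```

```text
shift [-0.0011  0.0005 -0.0012] rot [-0.0011 -0.002  -0.0002] | dist 0.002 deg 0.1 rows 1
[[ 0.0301  0.0267  0.0034]
 [ 0.03   -0.0293  0.0034]
 [-0.0316 -0.0292  0.0109]
 [-0.0315  0.0268  0.0109]]
[ 0.9223 -1.1485  2.8002] {('cov_s', 'bar'): 8.4, ('rack', 'f1'): 3.1}
```

View pics/b9.png

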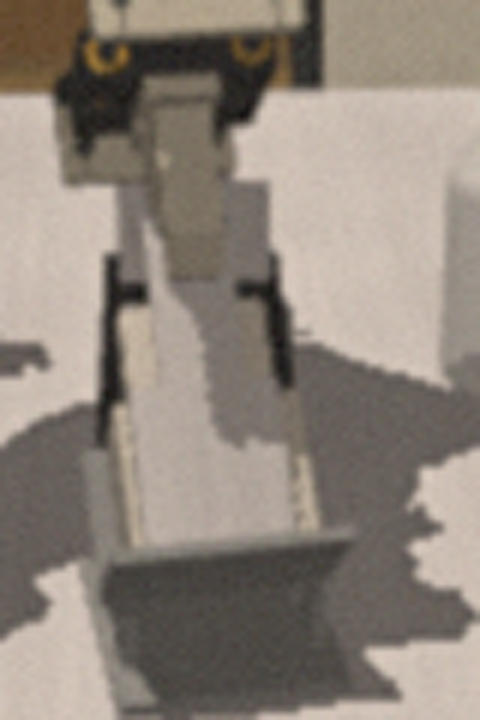

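Request:
{"op": "jog_arm", "data": {"series": [[-1, [-0.001, 0, -0.001], [0, 0, 0]], [-0.8, [-0.001, 0, -0.001], [0, 0, 0]], [-0.6, [-0.001, 0, -0.001], [0, 0, 0]], [-0.4, [-0.001, 0, -0.001], [0, 0, 0]], [-0.2, [-0.001, 0, -0.001], [0, 0, 0]], [0.2, [-0.001, 0, -0.001], [0, 0, 0]], [0.6, [-0.001, 0, -0.001], [0, 0, 0]], [1, [-0.001, 0, -0.001], [0, 0, 0]], [1, [-0.001, 0, -0.001], [0, 0, 0]], [1, [-0.001, 0, -0.001], [0, 0, 0]], [1, [-0.001, 0, -0.001], [0, 0, 0]]]}}

```text
time: 7.63
tool_pos: [0.554, 0.1201, 0.1412]
tool_rot: [-2.478, -0.002, -3.007]
contact_force: [0.5, -0.9, -0.5]
opening: 0.0648
```

Run:
```python
from lay import *
c=cam('side');crop(c,'c1.png',270,120,350,240,6)
c=cam('top');crop(c,'c2.png',220,150,360,260,5)
```

```text
(no output)
```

View pics/c1.png

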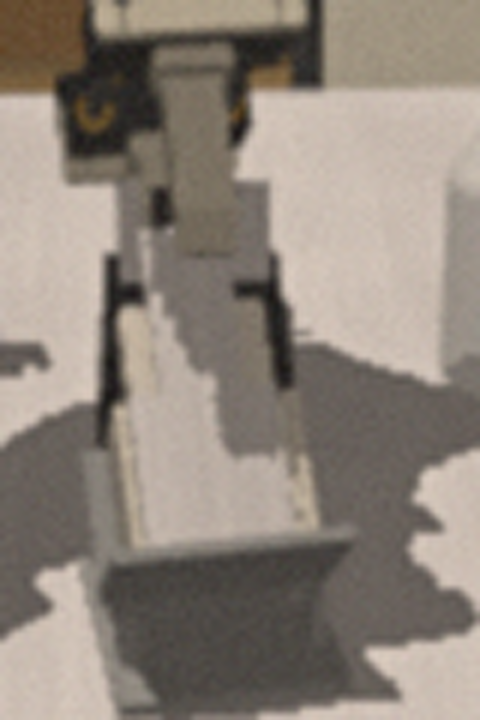

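View pics/c2.png

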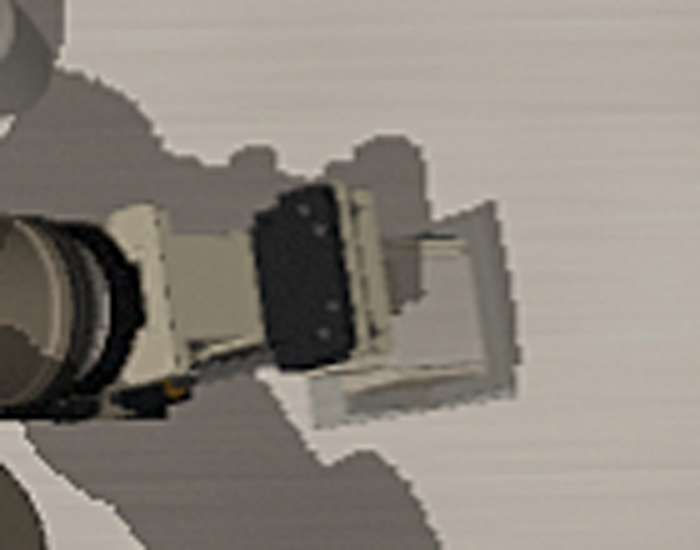

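Request:
{"op": "jog_arm", "data": {"series": [[1, [0, 0, 0], [0, 0, 0]], [1, [0, 0, 0], [0, 0, 0]], [1, [0, 0, 0], [0, 0, 0]], [1, [0, 0, -0.03], [0, 0, 0]], [1, [0, 0, -0.06], [0, 0, 0]], [1, [0, -0.01, -0.09], [0, 0, 0]], [1, [0, -0.02, -0.12], [0, 0, 0]], [1, [0, -0.02, -0.12], [0, 0, 0]], [1, [0, -0.02, -0.12], [0, 0, 0]]]}}

```text
time: 8.48
tool_pos: [0.5468, 0.1786, 0.2497]
tool_rot: [-2.48, 0.002, -3.006]
contact_force: [-0.2, 0.4, -0.6]
opening: 0.0917
```

```bash
python3 fit.py
cat > grip.py <<'E'
from lay import *
PHI,GX,GY=D(12.5),-.054,-.018
Rg,_,_,_=toolR(az,D(45),PHI,-1)
Tg=M+GX*ex0+GY*ey0-.0085*n0+.019*Rg[:,2]
E
python3 - <<'E'
from grip import *
for nm in('side','top'):
    c=cam(nm); Q=(c['P'].reshape(-1,3)-M)@F
    k=(abs(Q[:,1])<.012)&(Q[:,2]>-.01)&(Q[:,2]<.04)&(Q[:,0]>-.11)&(Q[:,0]<.03)
    for lo in np.arange(-.1,.03,.02):
        z=k&(Q[:,0]>=lo)&(Q[:,0]<lo+.02)
        if z.sum()>3: print(nm,round(lo,2),z.sum(),np.median(Q[z,2]).round(4))
    crop(c,'d_'+nm+'.png',230,100,370,250,5)
P=Tg-.10*Rg[:,2]
go(P,Rg);print(ik(P,Rg)[0],ik(Tg,Rg)[0],clear(Tg,Rg,O),clear(P,Rg,O),tool()[0])
E
```

```text
[ 0.2229  0.5062  0.3796  0.3181  0.      0.0465  0.0764  0.     -0.    ] 4.630902401658865e-06
[-2.4799  0.0021 -3.0059] [-2.4799  0.0021 -3.0059]
side -0.1 72 0.0072
side -0.08 84 0.0073
side -0.06 86 0.0071
side -0.04 91 0.007
side -0.02 91 0.0068
side 0.0 87 0.0073
side 0.02 36 0.0068
top -0.1 66 0.0079
top -0.08 60 0.0083
top -0.06 56 0.0082
top -0.04 57 0.0082
top -0.02 52 0.0085
top 0.0 52 0.0084
top 0.02 28 0.0079
shift [0.0348 0.0506 0.0616] rot [ 0.1215 -0.2214 -0.0123] | dist 0.087 deg 14.5 rows 3
[ 0.6114  0.5788  1.6159 -0.8451  1.2629 -0.7827] [ 0.4803  0.6583  1.7147 -0.9649  1.0747 -0.6974] {('cov_s', 'bar'): 3.6, ('stand', 'f1'): 12.1, ('rack', 'f1'): 14.9} {} [0.5459 0.1774 0.2471]
```

View pics/d_side.png

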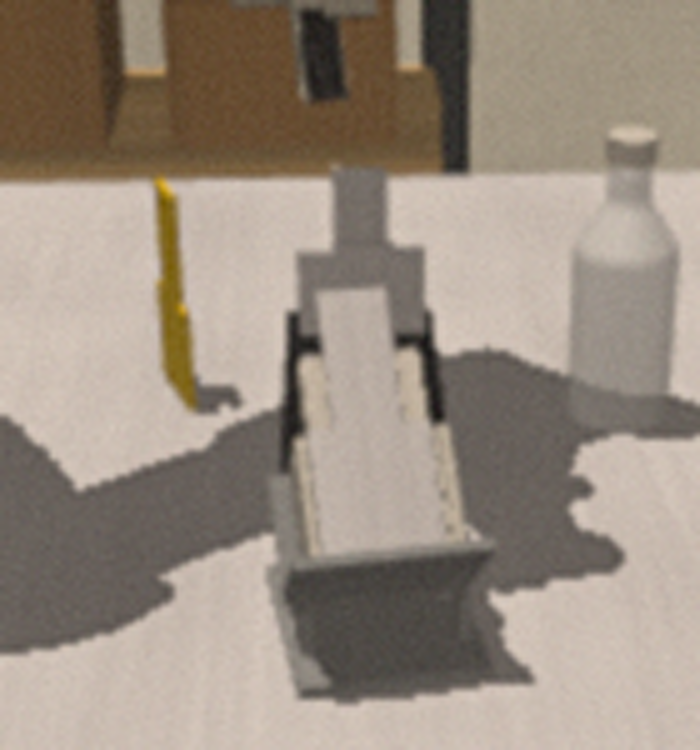

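View pics/d_top.png

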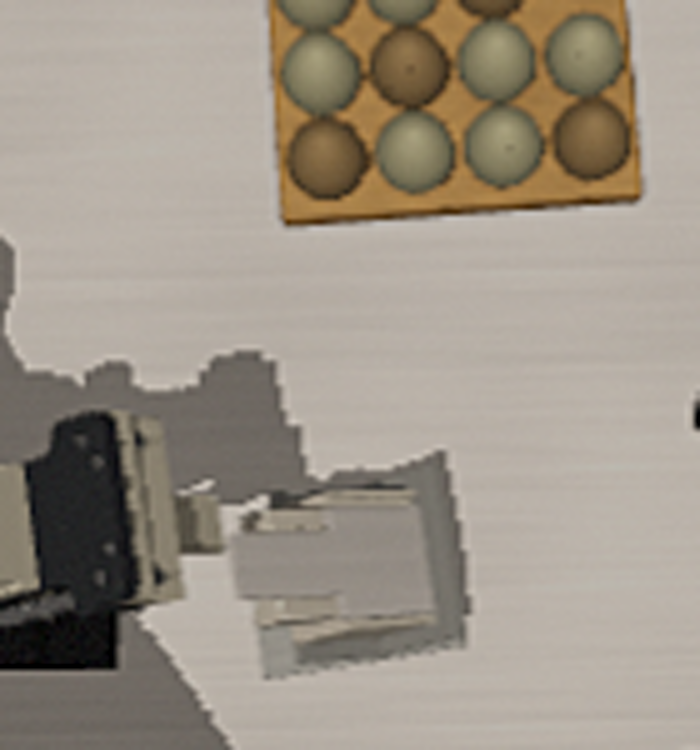

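```bash
sed -i 's/-.0085\*n0/-.0065*n0/' grip.py
python3 - <<'E'
from grip import *
go(Tg-.10*Rg[:,2],Rg)
E
```

```text
shift [0.0348 0.0486 0.0613] rot [ 0.1215 -0.2214 -0.0123] | dist 0.086 deg 14.5 rows 3
```

Request:
{"op": "jog_arm", "data": {"series": [[1, [0.02, 0.02, 0.03], [0.06, -0.11, -0.006]], [1, [0.0348, 0.0486, 0.0616], [0.1215, -0.2214, -0.0123]], [1, [0.0348, 0.0486, 0.0616], [0.1215, -0.2214, -0.0123]], [1, [0.0348, 0.0486, 0.0616], [0.1215, -0.2214, -0.0123]], [1, [0.0348, 0.0486, 0.0616], [0.1215, -0.2214, -0.0123]]]}}

```text
time: 9.0
tool_pos: [0.511, 0.1729, 0.1684]
tool_rot: [-2.343, 0.152, -2.849]
contact_force: [0.2, 0.9, 1.2]
opening: 0.0921
```

Run:
```python
from grip import *
go(Tg-.10*Rg[:,2],Rg);go(Tg-.03*Rg[:,2],Rg);go(Tg,Rg)
print(status.observe()['qpos'])
```

```text
shift [-0.0002 -0.0003 -0.0006] rot [-0.0009 -0.0006  0.0021] | dist 0.001 deg 0.1 rows 1
shift [-0.0003 -0.0002  0.0694] rot [-0.0009 -0.0006  0.0021] | dist 0.069 deg 0.1 rows 2
shift [-0.0003 -0.0002  0.0994] rot [-0.0009 -0.0006  0.0021] | dist 0.099 deg 0.1 rows 3
[ 0.6091  0.5768  1.6175 -0.8462  1.2627 -0.7863]
```

Request:
{"op": "jog_arm", "data": {"series": [[1, [0, 0, 0.025], [0, 0, 0]], [1, [0, 0, 0.05], [0, 0, 0]], [1, [0, 0, 0.07], [0, 0, 0]], [1, [0, 0, 0.07], [0, 0, 0]], [1, [0, 0, 0.07], [0, 0, 0]]]}}

```text
time: 9.42
tool_pos: [0.5351, 0.1271, 0.1221]
tool_rot: [-2.345, 0.157, -2.853]
contact_force: [0.6, 0.2, -0.2]
opening: 0.0913
```

Run:
```python
from grip import *
go(Tg,Rg); print(status.observe()['contact_force'])
c=cam('side');crop(c,'e1.png',230,100,370,250,5)
c=cam('top');crop(c,'e2.png',200,150,340,260,5)
p,Rt=tool(); print(clear(p,Rt,O))
```

```text
shift [0.0025 0.0014 0.0301] rot [ 0.0002  0.0007 -0.0046] | dist 0.03 deg 0.3 rows 1
[ 0.6299  0.2348 -0.1787]
{('cov_s', 'bar'): 1.7}
```

View pics/e1.png

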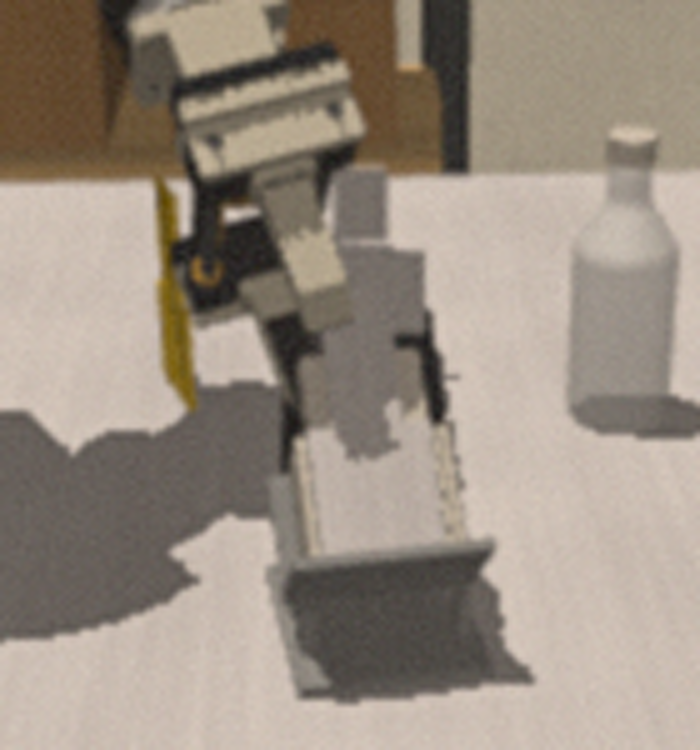

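View pics/e2.png

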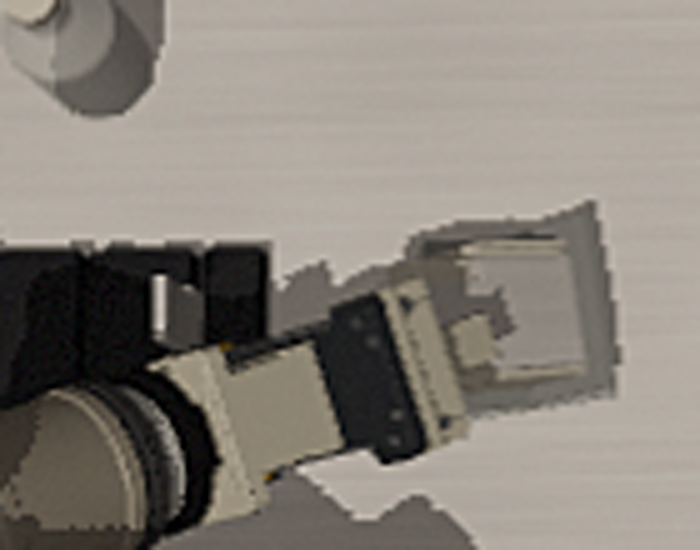

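Request:
{"op": "jog_arm", "data": {"series": [[1, [0.003, 0.001, 0.006], [0, 0, -0.003]], [1, [0.003, 0.001, 0.014], [0, 0, -0.003]], [1, [0.003, 0.001, 0.023], [0, 0, -0.003]], [1, [0.003, 0.001, 0.03], [0, 0, -0.003]], [1, [0.003, 0.001, 0.03], [0, 0, -0.003]], [1, [0.003, 0.001, 0.03], [0, 0, -0.003]], [1, [0.003, 0.001, 0.03], [0, 0, -0.003]]]}}

```text
time: 10.1
tool_pos: [0.5397, 0.1078, 0.0995]
tool_rot: [-2.344, 0.153, -2.848]
contact_force: [0.6, 0.6, -0.1]
opening: 0.092
```

Run:
```python
from grip import *
go(Tg,Rg); print(status.observe()['contact_force'],status.observe()['qpos'])
c=cam('side');crop(c,'e3.png',230,100,370,250,5)
c=cam('top');crop(c,'e4.png',200,150,340,260,5)
p,Rt=tool(); print(clear(p,Rt,O))
```

```text
shift [-0.0022 -0.0006  0.0004] rot [0.0001 0.001  0.0018] | dist 0.002 deg 0.1 rows 1
[ 0.5547  0.5955 -0.0867] [ 0.4799  0.6534  1.7222 -0.9671  1.0723 -0.6965]
{('cov_s', 'bar'): 6.2, ('stand', 'f1'): 11.1, ('rack', 'f1'): 13.6}
```

View pics/e3.png

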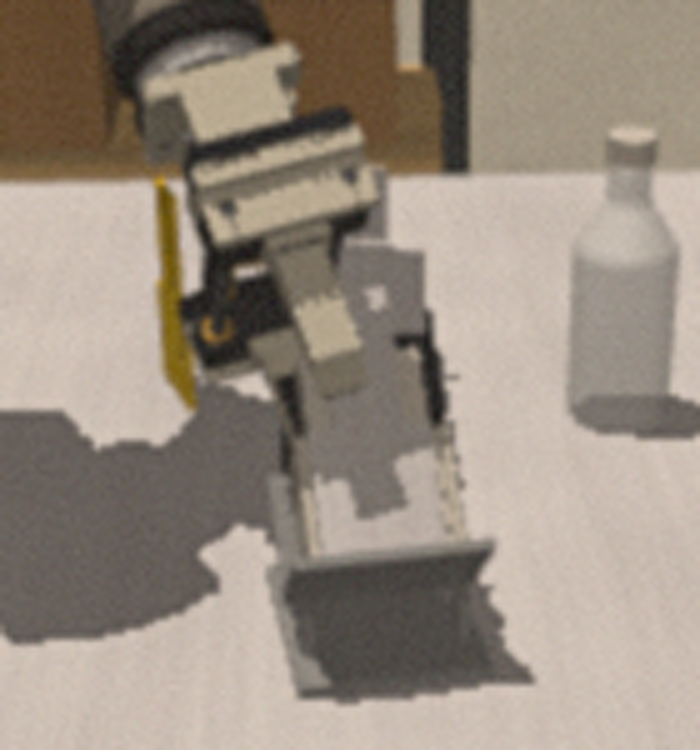

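View pics/e4.png

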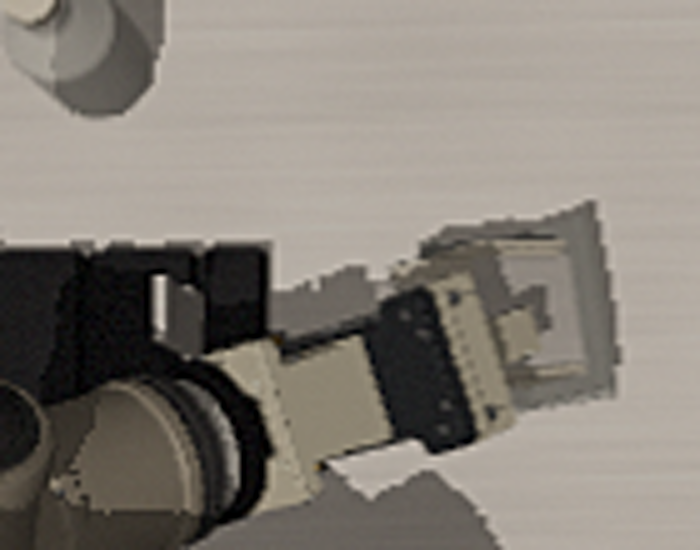

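Request:
{"op": "jog_arm", "data": {"series": [[1, [-0.002, 0, 0], [0, 0, 0]], [-1, [-0.002, 0, 0], [0, 0, 0]], [-1, [-0.002, 0, 0], [0, 0, 0]], [-1, [-0.002, 0, 0], [0, 0, 0]], [-1, [-0.002, 0, 0], [0, 0, 0]], [-1, [-0.002, 0, 0], [0, 0, 0]], [-1, [-0.002, 0, 0], [0, 0, 0]], [-1, [-0.002, 0, 0], [0, 0, 0]], [-1, [-0.002, 0, 0], [0, 0, 0]], [-1, [-0.002, 0, 0], [0, 0, 0]], [-1, [-0.002, 0, 0], [0, 0, 0]], [-1, [-0.002, 0, 0], [0, 0, 0]]], "squeeze": 60}}

```text
time: 11.2
tool_pos: [0.5416, 0.1083, 0.0999]
tool_rot: [-2.344, 0.153, -2.848]
contact_force: [-0.9, 0.5, 0.5]
opening: 0.0266
```

```bash
cat > tr.py <<'E'
from grip import *
Rt,ext,eyt,nt=toolR(D(-78),D(45),-PHI,1)
SH=.04
C=np.array([.579,-.301,.03])+SH*np.array([.978,.208,0])
def Ttray(gy=GY,gx=GX,off=0): return C+(gx-.03-.001)*ext-gy*eyt+(.0135+off)*nt+.019*Rt[:,2]
E
python3 - <<'E'
from tr import *
p,R0=tool()
print('up',R0.inv().apply([0,0,1]), 'grip rel',((p-.019*R0.as_matrix()[:,2]-M)@F).round(4))
q0=status.observe()['qpos']
q=ik(p+[0,0,.2],R0,q0);print('up .2',q[0].round(2),round(q[1],2))
T=Ttray(-.019)
for o in (0,.05,.1,.15):
    q=ik(T+o*nt+[0,0,o*.3],Rt);print(o,q[0].round(3),round(q[1],3),(T+o*nt).round(3))
rel=R0.inv()*Rn.from_matrix(Rt);print(rel.as_rotvec(),rel.as_euler('ZYX'))
for Pm in ([.5,.0,.32],[.53,.05,.34],[.56,-.05,.34]):
  for psi in (0,.8,1.6,2.4,3.14):
    q=ik(np.array(Pm),R0*Rn.from_euler('z',psi),np.r_[q0[:5],q0[5]+psi]);print(Pm,psi,q[0].round(2),round(q[1],2))
E
```

```text
up [-0.1525 -0.7075 -0.6901] grip rel [-0.0544 -0.0183 -0.007 ]
up .2 [ 0.48  0.4   1.51 -0.83  1.37 -1.08] 0.17
0 [-0.155  0.811  1.404 -0.942  1.104  1.824] 0.058 [ 0.625 -0.253  0.087]
0.05 [-0.206  0.761  1.344 -0.915  1.137  1.697] 0.085 [ 0.632 -0.288  0.122]
0.1 [-0.254  0.723  1.263 -0.884  1.177  1.566] 0.116 [ 0.64  -0.322  0.157]
0.15 [-0.301  0.7    1.161 -0.852  1.224  1.433] 0.148 [ 0.647 -0.357  0.193]
[0.5924 0.0008 3.0343] [ 3.0885 -0.3854  0.0109]
[0.5, 0.0, 0.32] 0 [ 0.31  0.21  1.72 -0.87  1.23 -1.18] 0.13
[0.5, 0.0, 0.32] 0.8 [ 0.31  0.21  1.72 -0.87  1.23 -0.38] 0.13
[0.5, 0.0, 0.32] 1.6 [ 0.31  0.21  1.72 -0.87  1.23  0.42] 0.13
[0.5, 0.0, 0.32] 2.4 [ 0.31  0.21  1.72 -0.87  1.23  1.22] 0.13
[0.5, 0.0, 0.32] 3.14 [ 0.31  0.21  1.72 -0.87  1.23  1.96] 0.13
[0.53, 0.05, 0.34] 0 [ 0.39  0.29  1.56 -0.84  1.34 -1.19] 0.16
[0.53, 0.05, 0.34] 0.8 [ 0.39  0.29  1.56 -0.84  1.34 -0.39] 0.16
[0.53, 0.05, 0.34] 1.6 [ 0.39  0.29  1.56 -0.84  1.34  0.41] 0.16
[0.53, 0.05, 0.34] 2.4 [ 0.39  0.29  1.56 -0.84  1.34  1.21] 0.16
[0.53, 0.05, 0.34] 3.14 [ 0.39  0.29  1.56 -0.84  1.34  1.95] 0.16
[0.56, -0.05, 0.34] 0 [ 0.17  0.26  1.6  -0.85  1.18 -1.33] 0.15
[0.56, -0.05, 0.34] 0.8 [ 0.17  0.26  1.6  -0.85  1.18 -0.53] 0.15
[0.56, -0.05, 0.34] 1.6 [ 0.17  0.26  1.6  -0.85  1.18  0.27] 0.15
[0.56, -0.05, 0.34] 2.4 [ 0.17  0.26  1.6  -0.85  1.18  1.07] 0.15
[0.56, -0.05, 0.34] 3.14 [ 0.17  0.26  1.6  -0.85  1.18  1.81] 0.15
```

Request:
{"op": "jog_arm", "data": {"series": [[-1, [-0.0015, -0.007, -0.007], [0, 0, 0]], [-1, [-0.004, -0.018, -0.017], [0, 0, 0]], [-1, [-0.008, -0.035, -0.035], [0, 0, 0]], [-1, [-0.012, -0.057, -0.055], [0, 0, 0]], [-1, [-0.017, -0.078, -0.076], [0, 0, 0]], [-1, [-0.022, -0.099, -0.097], [0, 0, 0]], [-1, [-0.026, -0.12, -0.117], [0, 0, 0]], [-1, [-0.031, -0.142, -0.138], [0, 0, 0]], [-1, [-0.031, -0.142, -0.138], [0, 0, 0]], [-1, [-0.031, -0.142, -0.138], [0, 0, 0]]]}}

```text
time: 12.03
tool_pos: [0.5421, 0.1084, 0.3019]
tool_rot: [-2.346, 0.157, -2.848]
contact_force: [-0.9, 0.5, -4.3]
opening: 0.0264
```

```bash
python3 fit.py
python3 - <<'E'
from tr import *
print(tool()[0])
c=cam('side');crop(c,'f1.png',220,50,380,250,4)
_,R0=tool(); go([.54,0,.33],R0.as_matrix())
E
```

```text
[ 0.2229  0.5062  0.3796  0.3181  0.      0.0465  0.0764  0.     -0.    ] 3.729181309641838e-06
[-2.3458  0.1566 -2.8482] [-2.3458  0.1566 -2.8482]
[0.5421 0.1084 0.3019]
shift [ 0.0278 -0.0968  0.0495] rot [ 0. -0.  0.] | dist 0.112 deg 0.0 rows 3
```

View pics/f1.png

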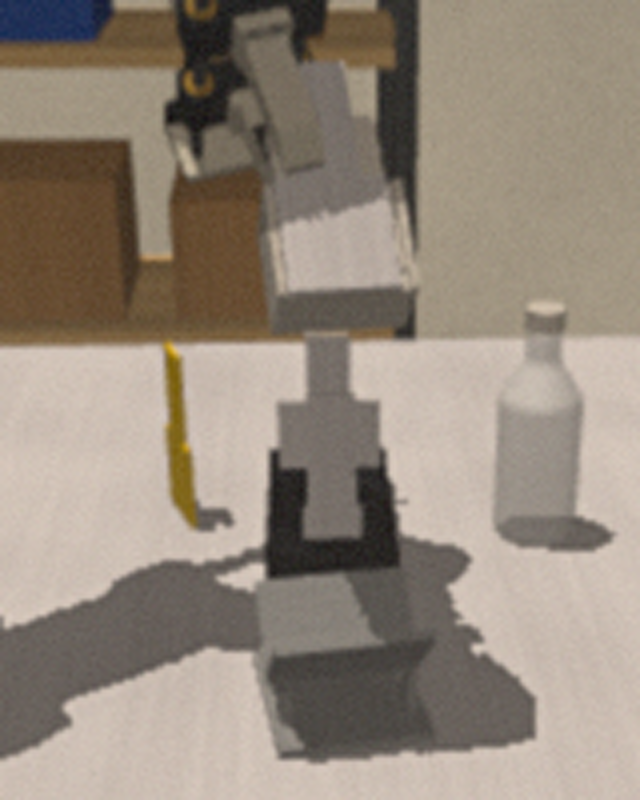

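Request:
{"op": "jog_arm", "data": {"series": [[-1, [0.007, -0.024, 0.012], [0, 0, 0.08]], [-1, [0.014, -0.048, 0.025], [0, 0, 0.18]], [-1, [0.021, -0.072, 0.037], [0, 0, 0.28]], [-1, [0.028, -0.097, 0.05], [0, 0, 0.38]], [-1, [0.028, -0.097, 0.05], [0, 0, 0.48]], [-1, [0.028, -0.097, 0.05], [0, 0, 0.58]], [-1, [0.028, -0.097, 0.05], [0, 0, 0.68]], [-1, [0.028, -0.097, 0.05], [0, 0, 0.78]], [-1, [0.028, -0.097, 0.05], [0, 0, 0.88]], [-1, [0.028, -0.097, 0.05], [0, 0, 0.98]], [-1, [0.028, -0.097, 0.05], [0, 0, 1.04]], [-1, [0.028, -0.097, 0.05], [0, 0, 1.05]]]}}

```text
time: 13.08
tool_pos: [0.5397, -0.0006, 0.3278]
tool_rot: [-2.831, 0.758, 2.444]
contact_force: [-0.1, 0.0, -2.5]
opening: 0.0267
```

Request:
{"op": "jog_arm", "data": {"series": [[-1, [0, 0, 0], [0, 0, 0.1]], [-1, [0, 0, 0], [0, 0, 0.2]], [-1, [0, 0, 0], [0, 0, 0.3]], [-1, [0, 0, 0], [0, 0, 0.4]], [-1, [0, 0, 0], [0, 0, 0.5]], [-1, [0, 0, 0], [0, 0, 0.6]], [-1, [0, 0, 0], [0, 0, 0.7]], [-1, [0, 0, 0], [0, 0, 0.8]], [-1, [0, 0, 0], [0, 0, 0.9]], [-1, [0, 0, 0], [0, 0, 1.0]], [-1, [0, 0, 0], [0, 0, 1.05]], [-1, [0, 0, 0], [0, 0, 1.05]]]}}

```text
time: 14.08
tool_pos: [0.54, -0.0005, 0.3285]
tool_rot: [2.528, 0.564, 1.089]
contact_force: [0.3, -0.1, -2.4]
opening: 0.0268
```

Run:
```python
from tr import *
print(tool()[0],status.observe()['qpos'],status.observe()['opening'])
c=cam('side');crop(c,'f2.png',220,30,400,250,3.5)
T=Ttray(-.0185)
go(T+.12*nt+[0,0,.05],Rt); print(ik(T+.12*nt+[0,0,.05],Rt)[0])
```

```text
[ 0.54   -0.0005  0.3285] [ 0.2818  0.2725  1.6142 -0.8543  1.2429  0.8669] 0.026790629738791465
shift [-0.154   0.0715  0.325 ] rot [ 0.1994 -0.3465  0.9824] | dist 0.367 deg 60.8 rows 9
[-0.2737  0.6979  1.2111 -0.8636  1.2125  1.4903]
```

View pics/f2.png

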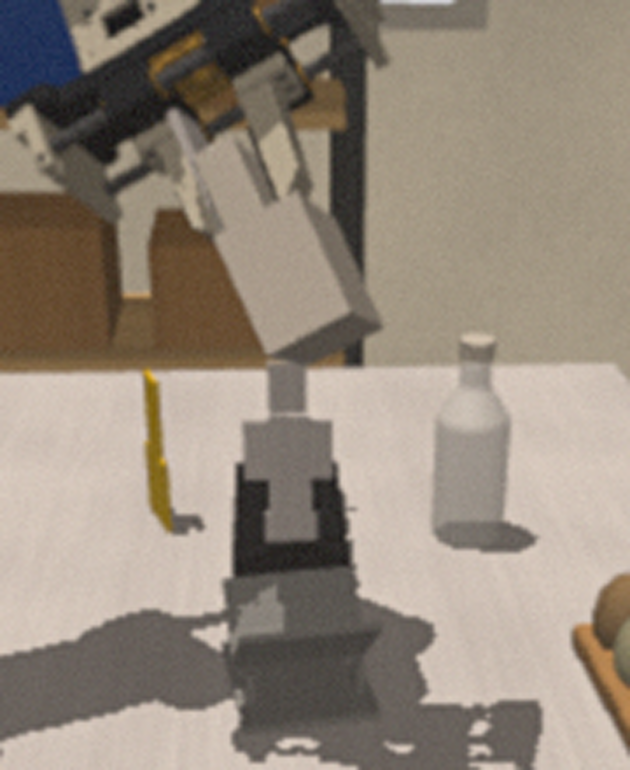

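Request:
{"op": "jog_arm", "data": {"series": [[-1, [-0.015, 0.007, 0.03], [0.02, -0.035, 0.098]], [-1, [-0.03, 0.014, 0.063], [0.04, -0.07, 0.196]], [-1, [-0.046, 0.021, 0.096], [0.06, -0.104, 0.295]], [-1, [-0.062, 0.028, 0.13], [0.08, -0.139, 0.393]], [-1, [-0.077, 0.036, 0.163], [0.1, -0.173, 0.491]], [-1, [-0.092, 0.043, 0.195], [0.12, -0.208, 0.589]], [-1, [-0.108, 0.05, 0.228], [0.14, -0.243, 0.688]], [-1, [-0.123, 0.057, 0.26], [0.16, -0.277, 0.786]], [-1, [-0.139, 0.064, 0.293], [0.18, -0.312, 0.884]], [-1, [-0.154, 0.0715, 0.325], [0.1994, -0.3465, 0.9824]], [-1, [-0.154, 0.0715, 0.325], [0.1994, -0.3465, 0.9824]], [-1, [-0.154, 0.0715, 0.325], [0.1994, -0.3465, 0.9824]]]}}

```text
time: 15.13
tool_pos: [0.6414, -0.3382, 0.2195]
tool_rot: [2.347, 0.155, 0.051]
contact_force: [0.1, 0.4, -2.6]
opening: 0.0262
```

Run:
```python
from tr import *
print(tool()[0],status.observe()['qpos'],status.observe()['opening'])
T=Ttray(-.0185)
go(T+.12*nt+[0,0,.05],Rt);go(T+.05*nt,Rt)
c=cam('side');crop(c,'f3.png',230,130,480,400,2.8)
c=cam('top');crop(c,'f4.png',340,120,520,270,4)
```

```text
[ 0.6414 -0.3382  0.2195] [-0.2775  0.7008  1.2091 -0.861   1.2125  1.4884] 0.026208972470911064
shift [ 0.0004 -0.     -0.0029] rot [-0.0033  0.0032 -0.0009] | dist 0.003 deg 0.3 rows 1
shift [ 0.0081 -0.1053  0.032 ] rot [-0.0033  0.0032 -0.0009] | dist 0.11 deg 0.3 rows 3
```

View pics/f3.png

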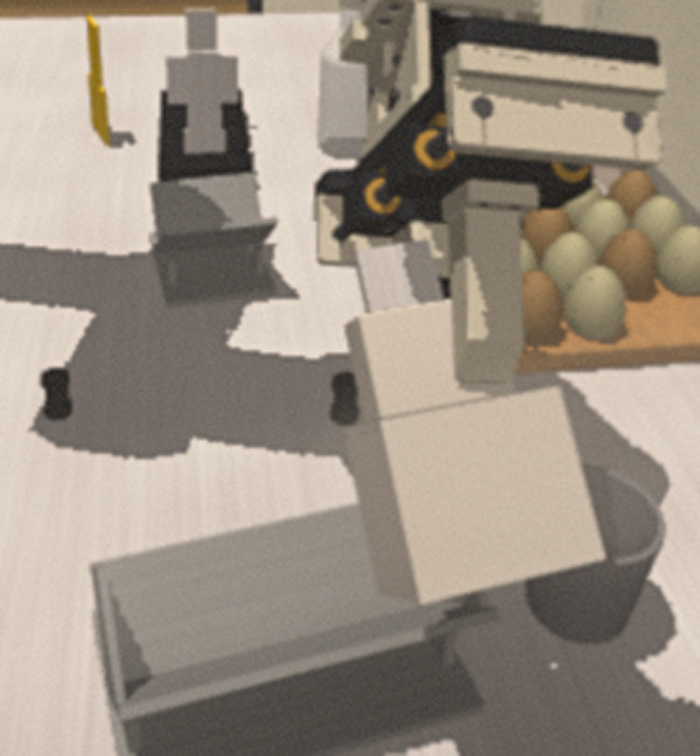

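View pics/f4.png

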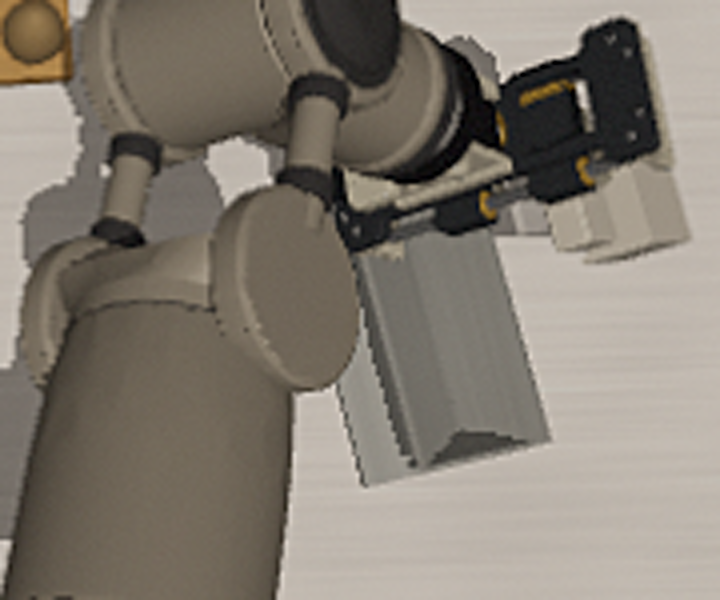

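Run:
```python
from tr import *
pg=np.array([.5416,.1083,.0999]);Rg0=Rn.from_euler('xyz',[-2.344,.153,-2.848]).as_matrix()
Ml=Rg0.T@(M+.0015*n0-pg); Fl=Rg0.T@F
np.savez('rk.npz',Ml=Ml,Fl=Fl)
p,R=tool();R=R.as_matrix(); Mn=p+R@Ml; Fn=R@Fl
B=np.stack([ext,eyt,nt],1)
print('rack axes in tray frame\n',(B.T@Fn).round(3)); print('toe-mouth centre in tray frame rel inner corner',(B.T@(Mn+.03*Fn[:,0]-C+SH*np.array([.978,.208,0]))).round(4))
c=cam('side')
b=[(.03,.035,-.04),(.03,-.035,-.04),(-.03,-.035,-.04),(-.03,.035,-.04),(-.07,.028,-.022),(-.07,-.028,-.022),(.03,.035,.004),(.03,-.035,.004)]
uv=proj(c,np.array(b)@Fn.T+Mn);im=c['img'][:,:,::-1].copy();im=cv2.resize(im[130:400,330:480],None,fx=4,fy=4,interpolation=cv2.INTER_CUBIC)[:,:]
for x,y in uv: cv2.circle(im,(int((x-330+.5)*4),int((y-130+.5)*4)),4,(0,0,255),1)
im=im[350:850] if im.shape[0]>850 else im
cv2.imwrite('pics/f5.png',im)
```

```text
rack axes in tray frame
 [[ 1.     0.002 -0.001]
 [ 0.002 -1.     0.003]
 [-0.001 -0.003 -1.   ]]
toe-mouth centre in tray frame rel inner corner [-0.0365  0.0405  0.1603]
```

View pics/f5.png

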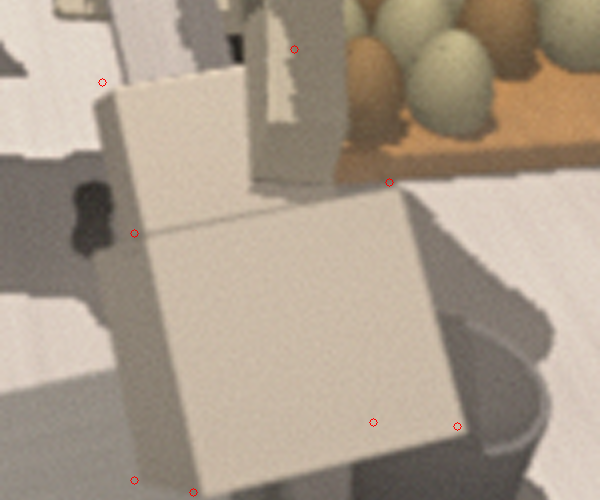

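Run:
```python
from tr import *
k_=np.load('rk.npz');p,R=tool();R=R.as_matrix(); Mn=p+R@k_['Ml']; Fn=R@k_['Fl']
for nm in('side','top'):
    c=cam(nm); Q=(c['P'].reshape(-1,3)-Mn)@Fn; ok=c['range_z'].ravel()>0
    a=Q[ok&(abs(Q[:,0])<.022)&(abs(Q[:,1])<.025)&(abs(Q[:,2]+.04)<.01)]
    print(nm,'underside z (pred -.04)',len(a),np.median(a[:,2]) if len(a) else None)
    a=Q[ok&(abs(Q[:,2]+.04)<.006)&(abs(Q[:,0])<.05)&(abs(Q[:,1])<.05)]
    print(np.percentile(a[:,0],[0,1,99,100]),np.percentile(a[:,1],[0,1,99,100]))
```

```text
side underside z (pred -.04) 2250 -0.04056560497678485
[-0.0499 -0.0479  0.0312  0.032 ] [-0.038  -0.0364  0.0333  0.034 ]
top underside z (pred -.04) 111 -0.04122802065787575
[-0.048  -0.0346  0.0282  0.0326] [-0.0131 -0.0109  0.0336  0.0338]
```

```bash
cat >> tr.py <<'E'
SH=.030; C0=np.array([.579,-.301,.03]); C=C0+SH*np.array([.978,.208,0])
kk=np.load('rk.npz')
def Tt(off=0,gap=.003):
    # desired rack axes in world
    Fw=np.stack([ext,-eyt,-nt],1); Rw=Fw@kk['Fl'].T
    u,_,v=np.linalg.svd(Rw);Rw=u@v
    Mw=C-(.03+gap)*ext+(.005+off)*nt
    return Mw-Rw@kk['Ml'],Rw
E
python3 - <<'E'
from tr import *
T,Rw=Tt(.05);q=ik(T,Rw);print(q[0],q[1]);go(T,Rw)
T,Rw=Tt(.0);q=ik(T,Rw);print(q[0],q[1]);go(T,Rw);print(clear(T,Rw,{'tray':O['tray']},.027))
E
```

```text
[-0.21    0.7609  1.3882 -0.933   1.1081  1.7322] 0.06695743570248236
shift [-0.0036 -0.106   0.037 ] rot [-0.0007 -0.0046 -0.0041] | dist 0.112 deg 0.4 rows 3
[-0.1587  0.794   1.4387 -0.9501  1.0926  1.8356] 0.04986981169697491
shift [-0.0037 -0.156   0.037 ] rot [-0.0007 -0.0046 -0.0041] | dist 0.16 deg 0.4 rows 4
{('tray', 'f2'): 10.8}
```

Request:
{"op": "jog_arm", "data": {"series": [[-1, [-0.001, -0.035, 0.012], [0, -0.002, -0.002]], [-1, [-0.002, -0.07, 0.025], [0, -0.004, -0.004]], [-1, [-0.0036, -0.1, 0.035], [0, -0.0046, -0.004]], [-1, [-0.0036, -0.12, 0.037], [0, -0.0046, -0.004]], [-1, [-0.0036, -0.13, 0.037], [0, -0.0046, -0.004]], [-1, [-0.0036, -0.136, 0.037], [0, -0.0046, -0.004]], [-1, [-0.0036, -0.136, 0.037], [0, -0.0046, -0.004]], [-1, [-0.0036, -0.136, 0.037], [0, -0.0046, -0.004]]]}}

```text
time: 16.05
tool_pos: [0.6179, -0.2687, 0.103]
tool_rot: [2.344, 0.153, 0.053]
contact_force: [-0.1, 0.2, -2.7]
opening: 0.0264
```

Run:
```python
from tr import *
T,Rw=Tt(.0);go(T,Rw);print(status.observe()['contact_force'],status.observe()['qpos'])
p,R=tool();R=R.as_matrix(); Mn=p+R@kk['Ml']; Fn=R@kk['Fl'];B=np.stack([ext,eyt,nt],1)
print((B.T@(Mn-C0)).round(4))
c=cam('side');crop(c,'f6.png',230,200,480,400,3)
Q=(c['P'].reshape(-1,3)-Mn)@Fn
a=Q[(abs(Q[:,0])<.022)&(abs(Q[:,1])<.025)&(abs(Q[:,2]+.04)<.01)];print(np.median(a[:,2]))
a=Q[(abs(Q[:,2]+.04)<.006)&(abs(Q[:,0])<.05)&(abs(Q[:,1])<.05)];print(np.percentile(a[:,0],[0,1,99,100]),np.percentile(a[:,1],[0,1,99,100]))
```

```text
shift [-0.0008 -0.0216 -0.0005] rot [-0.0002 -0.0003 -0.0027] | dist 0.022 deg 0.2 rows 1
[-0.0549  0.1604 -2.7196] [-0.1814  0.7803  1.4165 -0.9431  1.0986  1.7935]
[-0.0324  0.0307  0.0265]
-0.040489774883637614
[-0.05   -0.0477  0.035   0.0368] [-0.0498 -0.036   0.0334  0.0498]
```

View pics/f6.png

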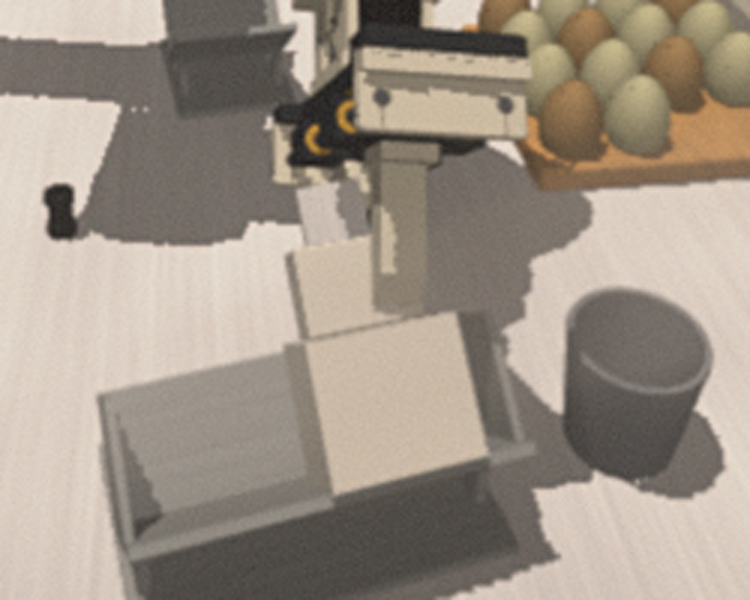

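Request:
{"op": "jog_arm", "data": {"series": [[-1, [0, -0.007, -0.0015], [0, 0, 0]], [-1, [0, -0.013, -0.0015], [0, 0, 0]], [-1, [0, -0.017, -0.0015], [0, 0, 0]], [-1, [0, -0.019, -0.0015], [0, 0, 0]], [-1, [0, -0.019, -0.0015], [0, 0, 0]], [-1, [0, -0.019, -0.0015], [0, 0, 0]]]}}

```text
time: 16.6
tool_pos: [0.6143, -0.2544, 0.0891]
tool_rot: [2.345, 0.156, 0.052]
contact_force: [0.4, -0.5, -2.0]
opening: 0.0263
```

Request:
{"op": "jog_arm", "data": {"series": [[-1, [0, -0.001, 0], [0, 0, 0]], [-1, [0, -0.001, 0], [0, 0, 0]], [-1, [0, -0.001, 0], [0, 0, 0]]]}}

```text
time: 16.85
tool_pos: [0.6142, -0.2538, 0.0886]
tool_rot: [2.345, 0.155, 0.052]
contact_force: [-0.8, 0.4, -2.2]
opening: 0.0263
```

Request:
{"op": "jog_arm", "data": {"series": [[-1, [0, -0.001, 0], [0, 0, 0]], [-1, [0, -0.002, 0], [0, 0, 0]], [-1, [0, -0.002, 0], [0, 0, 0]], [-1, [0, -0.002, 0], [0, 0, 0]]]}}

```text
time: 17.18
tool_pos: [0.6141, -0.2532, 0.0881]
tool_rot: [2.343, 0.155, 0.052]
contact_force: [0.6, -5.7, 1.3]
opening: 0.0262
```

Run:
```python
from tr import *
T,Rw=Tt(.0);go(T,Rw);print(status.observe()['contact_force'],status.observe()['qpos'])
```

```text
shift [-0.0001  0.0003  0.0001] rot [ 0.0006  0.0016 -0.0026] | dist 0.0 deg 0.2 rows 1
[ 0.6102 -5.6906  1.2937] [-0.1578  0.7953  1.4371 -0.9498  1.0951  1.8385]
```

Request:
{"op": "jog_arm", "data": {"series": [[-0.3, [0, 0, 0], [0, 0, 0]], [-0.2, [0, 0, 0], [0, 0, 0]], [0, [0, 0, 0], [0, 0, 0]], [0.2, [0, 0, 0], [0, 0, 0]], [0.4, [0, 0, 0], [0, 0, 0]], [0.4, [0, 0, 0], [0, 0, 0]], [0.4, [0, 0, 0], [0, 0, 0]]]}}

```text
time: 17.77
tool_pos: [0.6139, -0.2522, 0.087]
tool_rot: [2.345, 0.156, 0.052]
contact_force: [0.0, -0.3, 0.4]
opening: 0.0627
```

Run:
```python
from tr import *
c=cam('side');crop(c,'g6.png',230,200,480,400,3)
print(status.observe()['contact_force'],status.observe()['opening'])
```

```text
[ 0.0753  0.8315 -1.0369] 0.06343658761251605
```

View pics/g6.png

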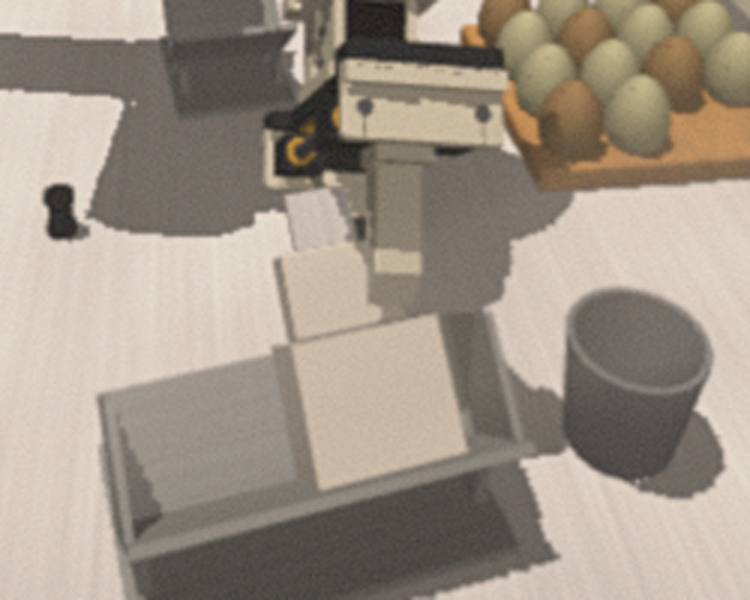

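Request:
{"op": "jog_arm", "data": {"series": [[0.4, [0, 0, -0.02], [0, 0, 0]], [0.4, [0, 0, -0.05], [0, 0, 0]], [0.4, [0, 0, -0.08], [0, 0, 0]], [0.4, [0, 0, -0.12], [0, 0, 0]], [0.4, [0, 0.03, -0.14], [0, 0, 0]], [0.4, [0, 0.06, -0.16], [0, 0, 0]], [0.4, [0, 0.08, -0.17], [0, 0, 0]], [0.4, [0, 0.08, -0.17], [0, 0, 0]]]}}

```text
time: 18.48
tool_pos: [0.6397, -0.1865, 0.2676]
tool_rot: [2.342, 0.145, 0.051]
contact_force: [0.0, -0.1, 0.3]
opening: 0.0641
```

```bash
python3 fit.py
cat > lift.py <<'E'
from tr import *
E
python3 - <<'E'
from tr import *
c=cam('side');crop(c,'g7.png',230,200,480,400,3)
t=cam('top');crop(t,'g8.png',340,120,520,270,4)
B=np.stack([ext,eyt,nt],1)
for d,nm in((c,'s'),(t,'t')):
    Q=(d['P'].reshape(-1,3)-C0)@B
    a=Q[(abs(Q[:,2]-.045)<.008)&(Q[:,0]>-.075)&(Q[:,0]<.01)&(abs(Q[:,1]-.03)<.06)]
    print(nm,len(a),np.median(a[:,2]),np.percentile(a[:,0],[1,5,95,99]),np.percentile(a[:,1],[1,5,95,99]))
    b=Q[(abs(Q[:,2]-.027)<.006)&(Q[:,0]>-.12)&(Q[:,0]<-.06)&(abs(Q[:,1]-.03)<.06)]
    print('handle',len(b),np.percentile(b[:,0],[1,5,95,99]),np.percentile(b[:,1],[1,5,95,99]))
print(tool()[0],status.observe()['qpos'])
E
```

```text
[ 0.2229  0.5062  0.3796  0.3181  0.      0.0465  0.0764  0.     -0.    ] 3.7209008760807905e-06
[2.3421 0.1451 0.0514] [2.3421 0.1451 0.0514]
s 2862 0.04514840865779636 [-0.0603 -0.0575 -0.0005 -0.0001] [-0.0113 -0.0026  0.0876  0.0891]
handle 1125 [-0.1001 -0.0984 -0.0623 -0.0608] [0.0035 0.0049 0.0558 0.0584]
t 583 0.04534771144566981 [-0.0641 -0.062   0.0006  0.0019] [-0.0274 -0.0152  0.0871  0.0893]
handle 261 [-0.1044 -0.1024 -0.061  -0.0604] [-0.0015  0.0038  0.0573  0.0629]
[ 0.6377 -0.1855  0.2617] [-0.0501  0.6434  1.1984 -0.8191  1.418   1.5869]
```

View pics/g7.png

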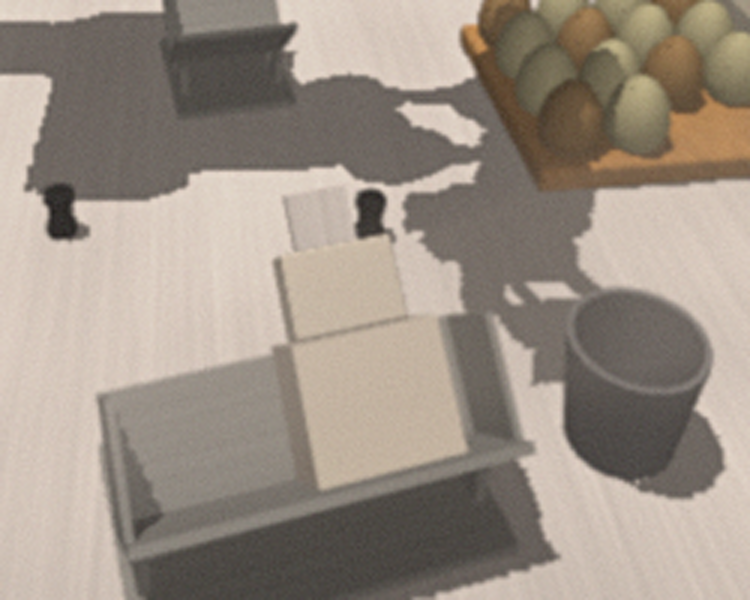

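View pics/g8.png

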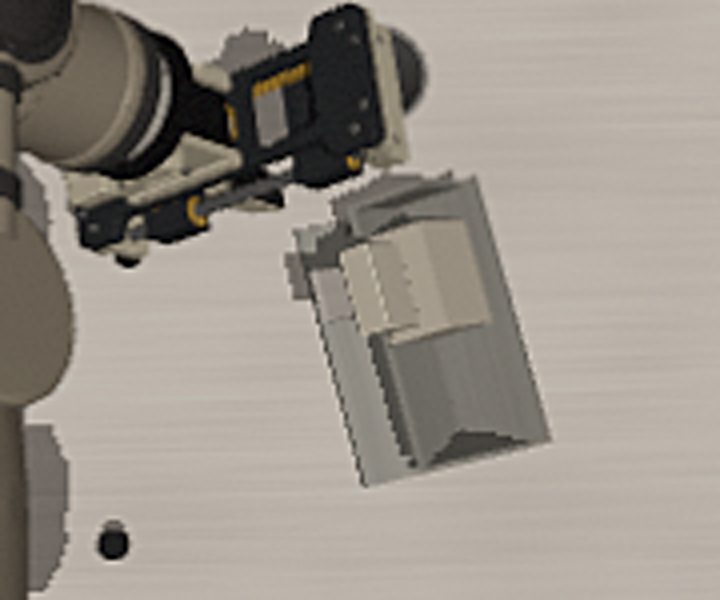

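```bash
cat > lift.py <<'E'
from tr import *
def down(az):  # tool down, tool y = +w (w=lateral of slope az)
    w=np.array([-np.sin(az),np.cos(az),0]); 
    z=np.array([0,0,-1.]); return np.c_[np.cross(w,z),w,z]
Rd=down(D(-78)); Rs=down(D(-82.2))
ut=np.array([np.cos(D(-78)),np.sin(D(-78)),0]);wt=Rd[:,1]; us=np.array([np.cos(az),np.sin(az),0]);ws=Rs[:,1]
LAT=.0305
s_,n_=.083,.016
av=(n_-s_)*.707; zv=.03+.707*(s_+n_)-.019
Tl=np.array([C0[0],C0[1],0])+LAT*wt+av*ut+[0,0,zv]
Cs=M+.03*ex0-.04*n0
Ts=np.array([Cs[0],Cs[1],0])+av*us+[0,0,zv-.0007]
E
python3 - <<'E'
from lift import *
print(Tl,Ts,Cs)
for T,R in((Tl,Rd),(Tl+.1*nt,Rd),(Ts,Rs),(Ts+.1*n0,Rs)):
    q=ik(T,R);print(T.round(3),q[0].round(2),round(q[1],2))
go(Tl+[0,0,.10],Rd); print(clear(Tl,Rd,{'tray':O['tray']},.092))
E
```

```text
[ 0.599  -0.2483  0.081 ] [0.5523 0.1341 0.0803] [0.5587 0.0872 0.03  ]
[ 0.599 -0.248  0.081] [-0.51  0.7   1.34 -0.    1.11 -0.72] 0.83
[ 0.614 -0.317  0.152] [-0.59  0.71  1.11  0.    1.33 -0.8 ] 1.0
[0.552 0.134 0.08 ] [ 0.1   0.57  1.59 -0.    0.98 -0.03] 0.7
[0.562 0.064 0.151] [-0.02  0.48  1.52 -0.    1.14 -0.16] 0.86
shift [-0.029  -0.0191  0.1037] rot [ 0.4535  0.7821 -1.5637] | dist 0.109 deg 103.5 rows 15
{('tray', 'f1'): 6.8, ('tray', 'f2'): 11.4}
```

Request:
{"op": "jog_arm", "data": {"series": [[0.4, [0, 0.02, 0], [0.036, 0.063, -0.125]], [0.6, [0, 0.03, 0], [0.073, 0.125, -0.25]], [0.8, [0, 0.03, 0], [0.109, 0.188, -0.375]], [1, [0, 0.03, 0], [0.145, 0.25, -0.5]], [1, [0, 0.03, 0], [0.18, 0.313, -0.625]], [1, [0, 0.03, 0], [0.218, 0.375, -0.75]], [1, [0, 0.03, 0], [0.254, 0.438, -0.875]], [1, [0, 0.03, 0], [0.29, 0.5, -1.0]], [1, [0, 0.03, 0], [0.326, 0.563, -1.125]], [1, [0, 0.03, 0], [0.363, 0.626, -1.25]], [1, [0, 0.03, 0], [0.4, 0.688, -1.376]], [1, [0, 0.03, 0], [0.435, 0.75, -1.5]]]}}

```text
time: 19.58
tool_pos: [0.6412, -0.2057, 0.2805]
tool_rot: [3.054, 0.117, 1.515]
contact_force: [-0.1, -1.0, -0.2]
opening: 0.0923
```

Run:
```python
from lift import *
print(tool()[0]); go(Tl+[0,0,.08],Rd)
```

```text
[ 0.6412 -0.2057  0.2805]
shift [-0.0307 -0.0504  0.12  ] rot [ 0.0712  0.1278 -0.2593] | dist 0.134 deg 17.1 rows 4
```

Request:
{"op": "jog_arm", "data": {"series": [[1, [-0.01, -0.017, 0.03], [0.02, 0.04, -0.09]], [1, [-0.02, -0.034, 0.06], [0.047, 0.085, -0.17]], [1, [-0.0307, -0.0504, 0.09], [0.0712, 0.1278, -0.2593]], [1, [-0.0307, -0.0504, 0.12], [0.0712, 0.1278, -0.2593]], [1, [-0.0307, -0.0504, 0.12], [0.0712, 0.1278, -0.2593]], [1, [-0.0307, -0.0504, 0.12], [0.0712, 0.1278, -0.2593]], [1, [-0.0307, -0.0504, 0.12], [0.0712, 0.1278, -0.2593]]]}}

```text
time: 20.17
tool_pos: [0.6008, -0.2485, 0.1636]
tool_rot: [3.137, 0.005, 1.775]
contact_force: [-0.3, -0.3, 0.6]
opening: 0.0918
```

Run:
```python
from lift import *
print(tool()[0]); go(Tl+[0,0,.08],Rd);go(Tl,Rd)
c=cam('side');crop(c,'h1.png',230,150,480,400,3)
```

```text
[ 0.6008 -0.2485  0.1636]
shift [ 0.0006 -0.0017  0.0026] rot [ 0.0041  0.0054 -0.0051] | dist 0.003 deg 0.5 rows 1
shift [ 0.001  -0.002   0.0826] rot [ 0.0041  0.0054 -0.0051] | dist 0.083 deg 0.5 rows 2
```

View pics/h1.png

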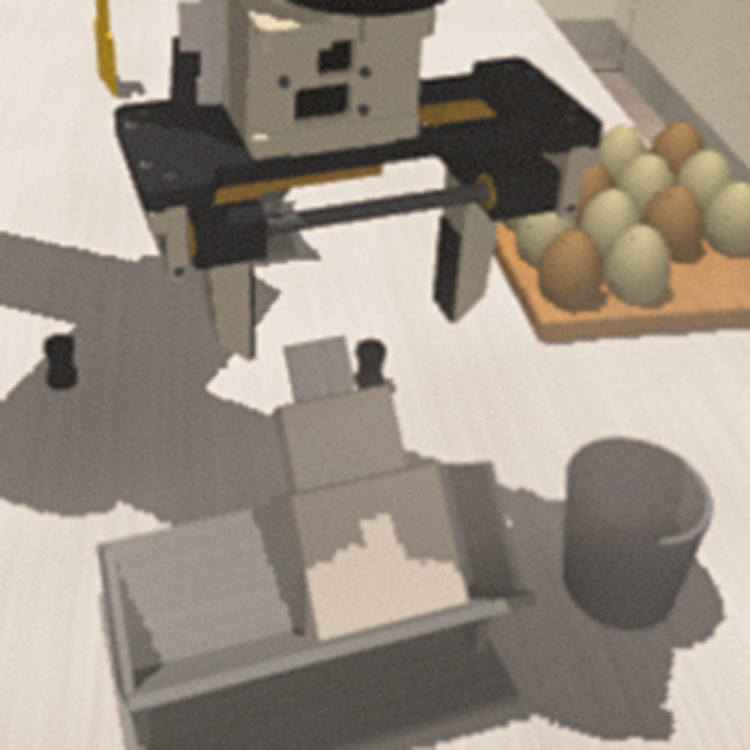

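Request:
{"op": "jog_arm", "data": {"series": [[1, [0.001, -0.002, 0.03], [0.004, 0.005, -0.005]], [1, [0.001, -0.002, 0.055], [0.004, 0.005, -0.005]], [1, [0.001, -0.002, 0.072], [0.004, 0.005, -0.005]], [1, [0.001, -0.002, 0.082], [0.004, 0.005, -0.005]], [1, [0.001, -0.002, 0.082], [0.004, 0.005, -0.005]], [1, [0.001, -0.002, 0.082], [0.004, 0.005, -0.005]]]}}

```text
time: 20.72
tool_pos: [0.5993, -0.2488, 0.0822]
tool_rot: [3.141, 0.001, 1.781]
contact_force: [0.2, -1.8, 0.6]
opening: 0.0914
```

Run:
```python
from lift import *
print(tool()[0]); go(Tl,Rd)
c=cam('side');crop(c,'h2.png',230,180,480,400,3)
```

```text
[ 0.5993 -0.2488  0.0822]
shift [ 0.0005 -0.0002  0.0012] rot [0.001  0.0014 0.0005] | dist 0.001 deg 0.1 rows 1
```

View pics/h2.png

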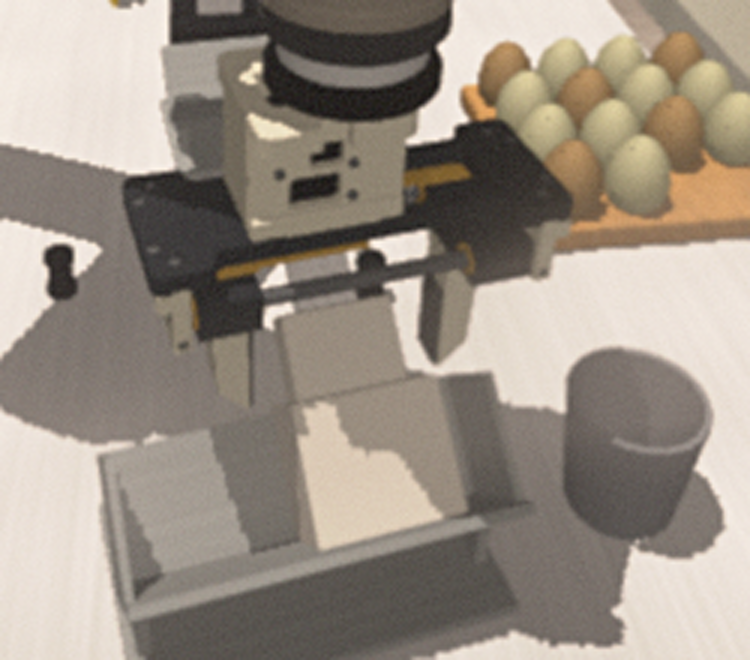

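Request:
{"op": "jog_arm", "data": {"series": [[-1, [0, 0, 0], [0, 0, 0]], [-1, [0, 0, 0], [0, 0, 0]], [-1, [0, 0, 0], [0, 0, 0]], [-1, [0, 0, 0], [0, 0, 0]], [-1, [0, 0, 0], [0, 0, 0]], [-1, [0, 0, 0], [0, 0, 0]], [-1, [0, 0, 0], [0, 0, 0]], [-1, [0, 0, 0], [0, 0, 0]]], "squeeze": 55}}

```text
time: 21.43
tool_pos: [0.5987, -0.2489, 0.0809]
tool_rot: [3.142, 0.0, 1.78]
contact_force: [1.8, 0.5, 0.9]
opening: 0.056
```

Run:
```python
from lift import *
_,R=tool(); print('n in tool',R.inv().apply(nt),'ex',R.inv().apply(ext)); print(status.observe()['opening'],tool()[0])
```

```text
n in tool [-0.7073  0.0002 -0.7069] ex [-0.7069  0.0002  0.7073]
0.055993411706591 [ 0.5987 -0.2489  0.0809]
```

Request:
{"op": "jog_arm", "data": {"series": [[-1, [-0.001, 0, -0.003], [0, 0, 0]], [-1, [-0.004, 0, -0.005], [0, 0, 0]], [-1, [-0.007, 0, -0.008], [0, 0, 0]], [-1, [-0.011, 0, -0.012], [0, 0, 0]], [-1, [-0.015, 0, -0.016], [0, 0, 0]], [-1, [-0.019, 0, -0.02], [0, 0, 0]], [-1, [-0.023, 0, -0.024], [0, 0, 0]], [-1, [-0.027, 0, -0.028], [0, 0, 0]], [-1, [-0.031, 0, -0.032], [0, 0, 0]], [-1, [-0.035, 0, -0.036], [0, 0, 0]], [-1, [-0.039, 0, -0.04], [0, 0, 0]], [-1, [-0.043, 0, -0.044], [0, 0, 0]]]}}

```text
time: 22.43
tool_pos: [0.6074, -0.2914, 0.1251]
tool_rot: [-3.141, 0.0, 1.78]
contact_force: [0.8, 0.6, -0.8]
opening: 0.0557
```

Run:
```python
from lift import *
print(tool()[0],status.observe()['contact_force'])
c=cam('side');crop(c,'h3.png',230,150,480,400,3)
```

```text
[ 0.6074 -0.2914  0.1251] [ 0.8286  0.6002 -0.7959]
```

View pics/h3.png

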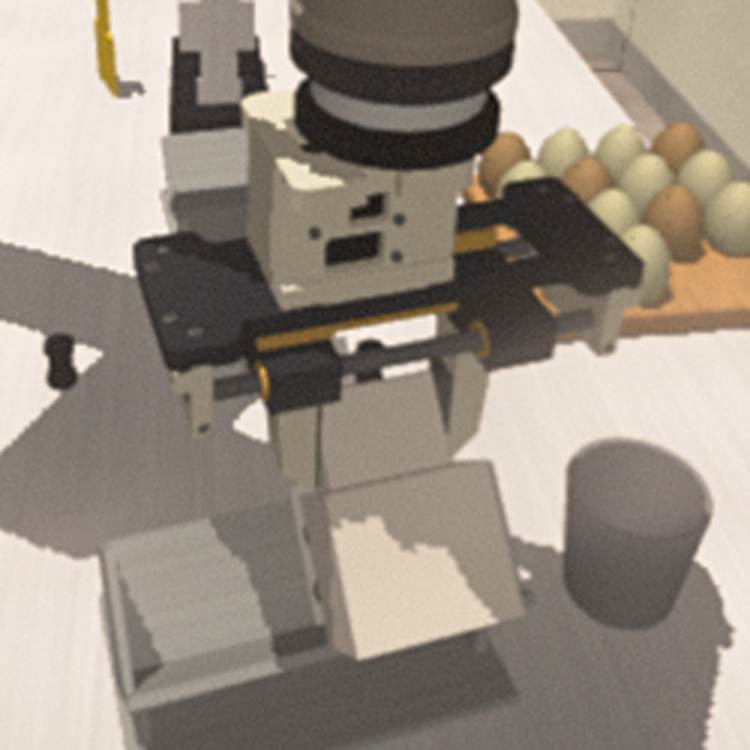

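Request:
{"op": "jog_arm", "data": {"series": [[-1, [-0.006, 0, -0.008], [0, 0, 0]], [-1, [-0.012, 0, -0.018], [0, 0, 0]], [-1, [-0.018, 0, -0.03], [0, 0, 0]], [-1, [-0.02, 0, -0.05], [0, 0, 0]], [-1, [-0.02, 0, -0.08], [0, 0, 0]], [-1, [-0.01, 0, -0.11], [0, 0, 0]], [-1, [0, 0, -0.13], [0, 0, 0]], [-1, [0, 0, -0.13], [0, 0, 0]]]}}

```text
time: 23.15
tool_pos: [0.609, -0.2906, 0.2612]
tool_rot: [3.135, 0.006, 1.781]
contact_force: [0.7, -0.1, -0.3]
opening: 0.0557
```

Run:
```python
from lift import *
print(tool()[0],status.observe()['contact_force'])
c=cam('side');crop(c,'h4.png',230,100,480,400,2.6)
crop(c,'h5.png',250,270,420,400,4.5)
go(Ts+[0,0,.16],Rs);
```

```text
[ 0.609  -0.2906  0.2612] [ 0.6992 -0.0956 -0.2982]
shift [0.4275 0.0338 0.0161] rot [0.0038 0.0039 0.0741] | dist 0.429 deg 4.3 rows 11
```

View pics/h4.png

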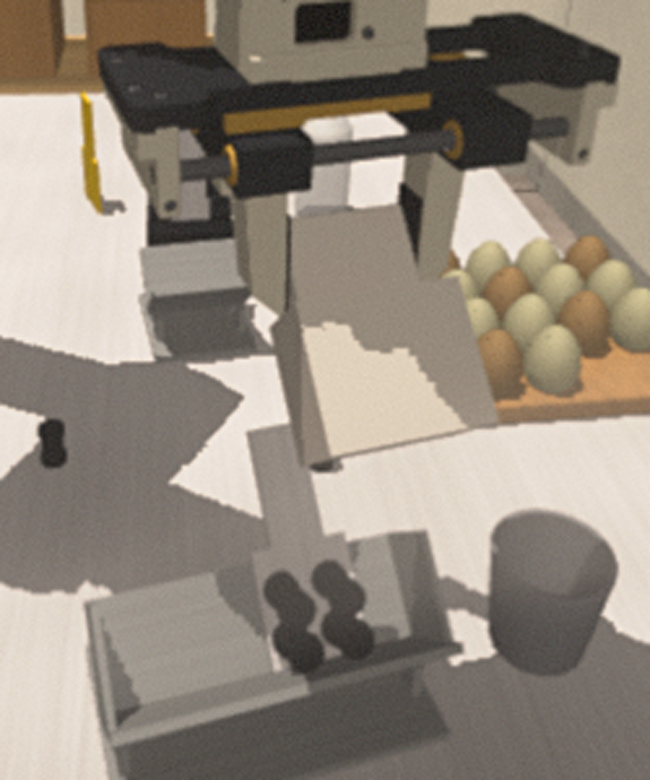

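View pics/h5.png

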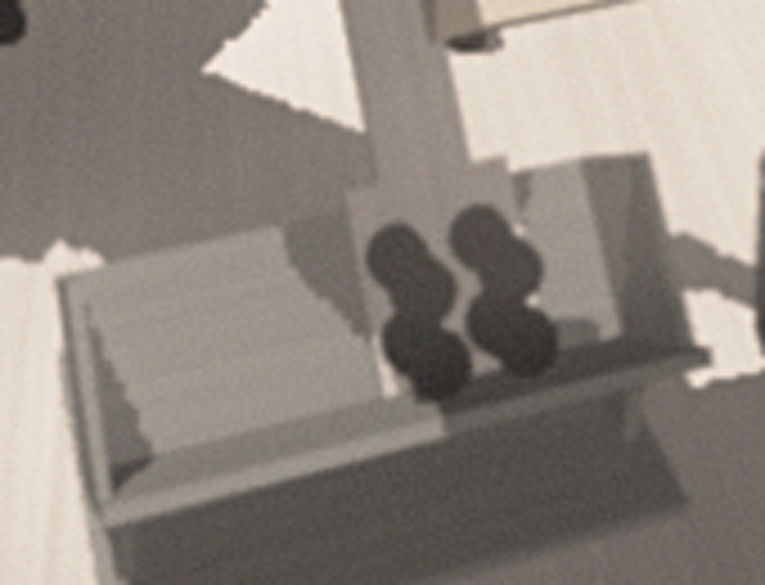

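Request:
{"op": "jog_arm", "data": {"series": [[-1, [0.04, 0.003, 0], [0, 0, 0.01]], [-1, [0.08, 0.006, 0], [0, 0, 0.02]], [-1, [0.12, 0.009, 0], [0, 0, 0.03]], [-1, [0.16, 0.013, 0], [0, 0, 0.04]], [-1, [0.2, 0.016, 0], [0, 0, 0.05]], [-1, [0.24, 0.019, 0], [0, 0, 0.06]], [-1, [0.28, 0.022, 0], [0.004, 0.004, 0.0741]], [-1, [0.32, 0.025, 0], [0.004, 0.004, 0.0741]], [-1, [0.35, 0.028, 0], [0.004, 0.004, 0.0741]], [-1, [0.36, 0.0338, 0.01], [0.004, 0.004, 0.0741]], [-1, [0.36, 0.0338, 0.016], [0.004, 0.004, 0.0741]], [-1, [0.36, 0.0338, 0.016], [0.004, 0.004, 0.0741]]]}}

```text
time: 24.2
tool_pos: [0.5648, 0.0679, 0.2356]
tool_rot: [-3.132, -0.004, 1.707]
contact_force: [-0.7, -0.2, -1.3]
opening: 0.0558
```

Run:
```python
from lift import *
p,R=tool();print(p)
B=np.stack([ex0,ey0,n0],1)
for off in (.08,.03,.0): go(Ts+off*n0-.002*ex0,Rs)
# rack pose in hand: plane fit of block underside
for nm in('side','top'):
    c=cam(nm);crop(c,'i_'+nm+'.png',*( (230,80,400,260) if nm=='side' else (220,140,380,260)),4)
    Q=(c['P'].reshape(-1,3)-(p-[0,0,-.019]))@B   # relative to grip pt
    # expected block underside centre rel grip: s: +.053 (x), n:+.029
    a=Q[(abs(Q[:,2]-.029)<.012)&(abs(Q[:,0]-.053)<.024)&(abs(Q[:,1])<.028)]
    if len(a)>30:
        A=np.c_[a[:,:2],np.ones(len(a))]; f=np.linalg.lstsq(A,a[:,2],rcond=None)[0]; print(nm,len(a),f,np.median(a[:,2]))
        b=Q[(abs(Q[:,2]-.029)<.008)&(abs(Q[:,0]-.053)<.06)&(abs(Q[:,1])<.05)];print(np.percentile(b[:,0],[1,99]),np.percentile(b[:,1],[1,99]))
```

```text
[0.5648 0.0679 0.2356]
shift [ 0.0117 -0.0024  0.0974] rot [-0.0099 -0.0038  0.0001] | dist 0.098 deg 0.6 rows 3
shift [ 0.047  -0.002   0.1329] rot [-0.0099 -0.0038  0.0001] | dist 0.141 deg 0.6 rows 4
shift [ 0.0681 -0.0018  0.1542] rot [-0.0099 -0.0038  0.0001] | dist 0.169 deg 0.6 rows 5
side 680 [-0.0011 -0.0055  0.0289] 0.028902656487985373
[-0.006   0.0827] [-0.0336  0.0369]
```

View pics/i_side.png

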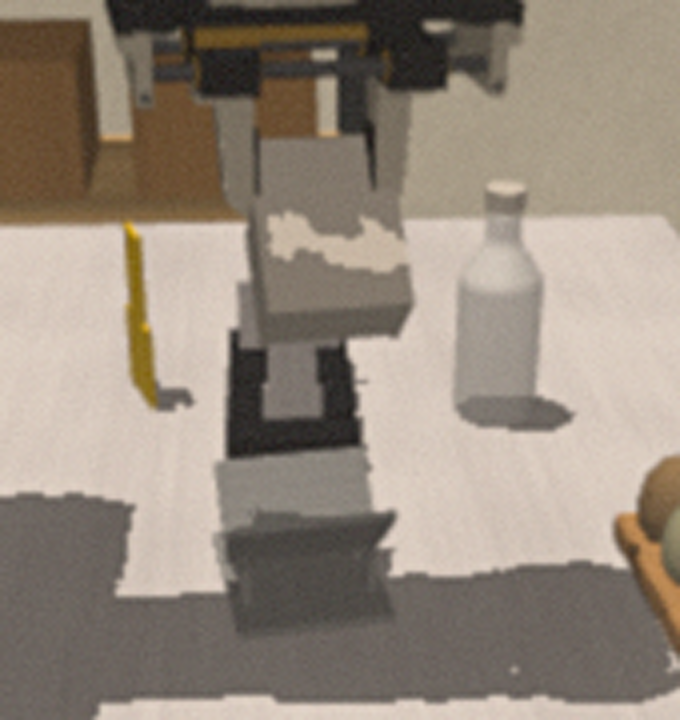

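Request:
{"op": "jog_arm", "data": {"series": [[-1, [0.004, -0.001, 0.035], [-0.005, -0.002, 0]], [-1, [0.008, -0.002, 0.07], [-0.01, -0.004, 0]], [-1, [0.0117, -0.0024, 0.0974], [-0.01, -0.004, 0]], [-1, [0.025, -0.002, 0.111], [-0.01, -0.004, 0]], [-1, [0.038, -0.002, 0.124], [-0.01, -0.004, 0]], [-1, [0.05, -0.002, 0.136], [-0.01, -0.004, 0]], [-1, [0.056, -0.002, 0.142], [-0.01, -0.004, 0]], [-1, [0.06, -0.002, 0.146], [-0.01, -0.004, 0]], [-1, [0.06, -0.002, 0.146], [-0.01, -0.004, 0]], [-1, [0.06, -0.002, 0.146], [-0.01, -0.004, 0]]]}}

```text
time: 25.13
tool_pos: [0.5554, 0.1271, 0.0933]
tool_rot: [3.136, 0.001, 1.705]
contact_force: [0.6, -0.5, -1.2]
opening: 0.0561
```

Run:
```python
from lift import *
p,R=tool();print(p,status.observe()['contact_force']); go(Ts-.002*ex0,Rs)
c=cam('side');crop(c,'i2.png',250,120,370,250,6)
```

```text
[0.5554 0.1271 0.0933] [ 0.609  -0.4604 -1.239 ]
shift [ 0.0088 -0.0022  0.0116] rot [ 0.006   0.0006 -0.0016] | dist 0.015 deg 0.4 rows 1
```

View pics/i2.png

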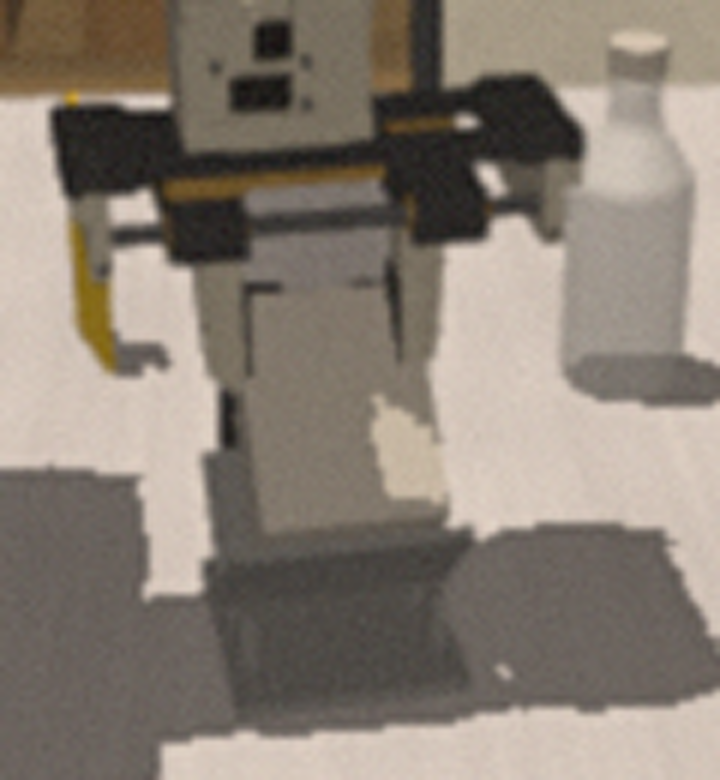

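Request:
{"op": "jog_arm", "data": {"series": [[-1, [0.003, -0.004, 0.004], [0.006, 0, -0.001]], [-1, [0.006, -0.004, 0.007], [0.006, 0, -0.001]], [-1, [0.0085, -0.004, 0.0095], [0.006, 0, -0.001]], [-1, [0.0085, -0.004, 0.0105], [0.006, 0, -0.001]], [-1, [0.0085, -0.004, 0.0105], [0.006, 0, -0.001]]]}}

```text
time: 25.6
tool_pos: [0.5499, 0.1351, 0.0835]
tool_rot: [-3.141, 0.002, 1.708]
contact_force: [-2.7, -4.4, 8.7]
opening: 0.0557
```

Run:
```python
from lift import *
p,R=tool();print(p,status.observe()['contact_force']); go(Ts-.002*ex0,Rs)
c=cam('side');crop(c,'i3.png',250,120,370,250,6)
```

```text
[0.5499 0.1351 0.0835] [-2.6574 -4.3658  8.7025]
shift [0.0001 0.0022 0.0018] rot [-0.0002  0.0019  0.0009] | dist 0.003 deg 0.1 rows 1
```

View pics/i3.png

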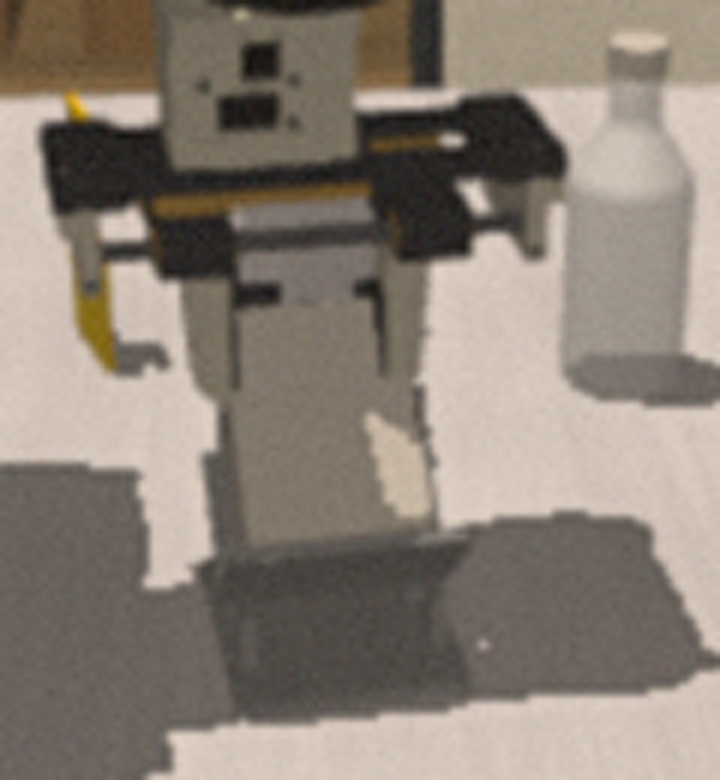

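Request:
{"op": "jog_arm", "data": {"series": [[-1, [0, 0, -0.0005], [0, 0, 0]], [0.3, [0, 0, -0.0005], [0, 0, 0]], [0.4, [0, 0, -0.0005], [0, 0, 0]], [0.6, [0, 0, -0.0005], [0, 0, 0]], [1, [0, 0, -0.0005], [0, 0, 0]], [1, [0, 0, -0.0005], [0, 0, 0]], [1, [0, 0, -0.0005], [0, 0, 0]], [1, [0, 0, -0.0005], [0, 0, 0]], [1, [0, 0, -0.03], [0, 0, 0]], [1, [0, 0, -0.07], [0, 0, 0]], [1, [0, 0, -0.11], [0, 0, 0]], [1, [0, 0, -0.15], [0, 0, 0]]]}}

```text
time: 26.65
tool_pos: [0.5495, 0.1358, 0.234]
tool_rot: [-3.14, 0.0, 1.707]
contact_force: [1.0, 0.7, -0.3]
opening: 0.0917
```

Run:
```python
from lift import *
p,R=tool();print(p,status.observe()['contact_force'])
c=cam('side');crop(c,'i4.png',230,120,430,280,4)
crop(c,'i5.png',220,250,420,400,4)
Q=(c['P'].reshape(-1,3)-Cs)@F
a=Q[(abs(Q[:,2]-.044)<.008)&(Q[:,0]>-.055)&(Q[:,0]<-.005)&(abs(Q[:,1])<.028)];A=np.c_[a[:,:2],np.ones(len(a))];print(np.linalg.lstsq(A,a[:,2],rcond=None)[0],np.median(a[:,2]))
b=Q[(abs(Q[:,2]-.044)<.008)&(Q[:,0]>-.09)&(Q[:,0]<.01)&(abs(Q[:,1])<.06)];print(np.percentile(b[:,0],[1,99]),np.percentile(b[:,1],[1,99]))
for d,pts in [(c,[(353,271),(250,270)])]:
    for (x,y) in pts:
        g=d['img'].astype(int).sum(-1); W=np.zeros((400,640),bool);W[y-14:y+14,x-12:x+12]=1
        n,l,st,ce=cv2.connectedComponentsWithStats((W&(g<130)).astype(np.uint8)); k=1+np.argmax(st[1:,4])
        print(st[k],ce[k],onplane(d,ce[k],.0155))
```

```text
[0.5495 0.1358 0.234 ] [ 1.0276  0.7496 -0.31  ]
[-0.0041 -0.0005  0.046 ] 0.04608726091749288
[-0.0579  0.0067] [-0.0361  0.0345]Traceback (most recent call last):
  File "<stdin>", line 11, in <module>
    return _wrapfunc(a, 'argmax', axis=axis, out=out, **kwds)
    return bound(*args, **kwds)
ValueError: attempt to get argmax of an empty sequence
```

View pics/i4.png

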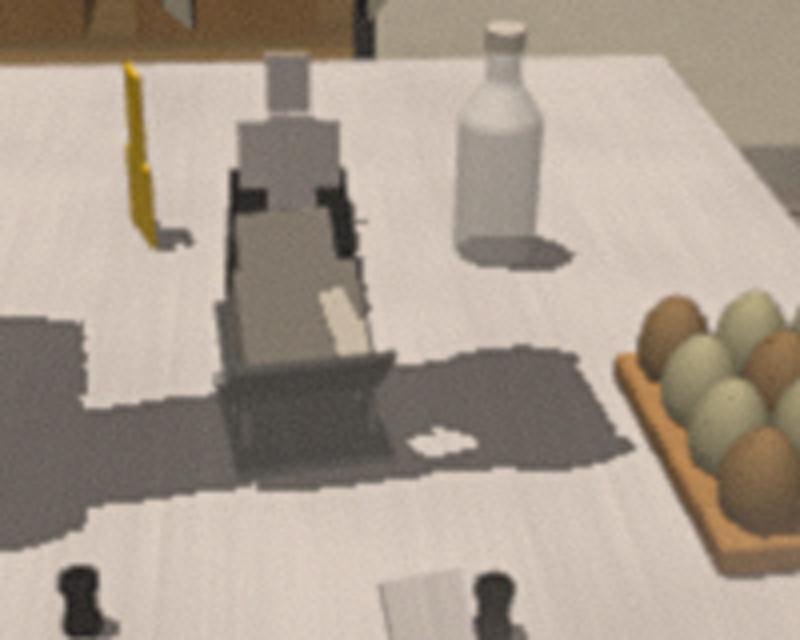

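View pics/i5.png

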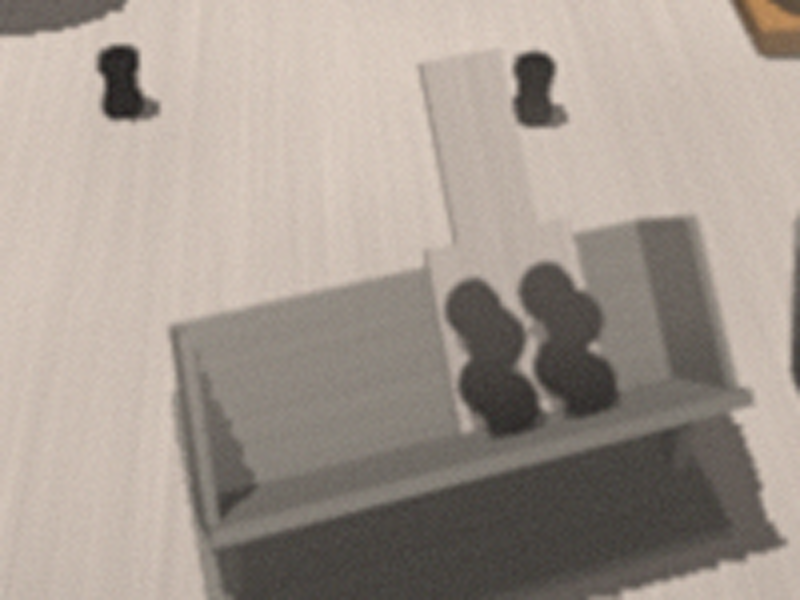

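```bash
cat > stray.py <<'E'
from lift import *
def strays():
    out={}
    for nm in('top','side'):
        d=cam(nm); g=d['img'].astype(int).max(-1); P=d['P']
        m=(g<75)&(P[...,2]>-.005)&(P[...,2]<.05)&(P[...,0]>.3)&(P[...,0]<.85)&(P[...,1]>-.24 if True else 1)&(P[...,1]<.06)
        m=cv2.morphologyEx(m.astype(np.uint8),cv2.MORPH_CLOSE,np.ones((3,3),np.uint8))
        n,l,st,ce=cv2.connectedComponentsWithStats(m)
        for k in range(1,n):
            if 20<st[k,4]<300: print(nm,st[k],ce[k].round(1),onplane(d,ce[k],.0155)[0].round(4),np.median(P[l==k],0).round(4))
if __name__=='__main__': strays()
E
python3 stray.py
python3 - <<'E'
from lift import *
Ry=Rn.from_euler('xyz',[np.pi,0,.21]).as_matrix()
for T in ([.445,-.083,.09],[.6405,-.1015,.01]): print(ik(np.array(T),Ry)[0].round(2),ik(np.array(T),Ry)[1])
go([.445,-.083,.12],Ry)
E
```

```text
top [418 138   5  11  28] [420.  144.1] [ 0.7448 -0.2393  0.0155] [ 0.7397 -0.2358  0.0309]
top [369 178   7   9  50] [372.1 182.2] [ 0.6418 -0.1025  0.0155] [ 0.6397 -0.1012  0.0298]
top [415 183   8  12  32] [417.8 186.9] [ 0.6258 -0.2262  0.0155] [ 0.6297 -0.2261  0.007 ]
top [365 252   7   8  47] [368.  255.6] [ 0.4448 -0.0837  0.0155] [ 0.4437 -0.0824  0.0315]
side [245 262  11  17 137] [249.9 270.2] [ 0.4461 -0.0829  0.0155] [ 0.4472 -0.0899  0.0204]
side [349 264   9  17 121] [353.1 271.7] [ 0.6437 -0.1019  0.0155] [ 0.642  -0.1101  0.0232]
[-0.35  0.38  1.9  -0.    0.86  1.01] 0.5757581247931399
[-0.28  0.78  1.39  0.    0.97  1.09] 0.68886508049774
shift [-0.2025 -0.1362  0.1152] rot [ 0.0061 -0.005   1.497 ] | dist 0.27 deg 85.8 rows 12
```

Request:
{"op": "jog_arm", "data": {"series": [[0.4, [-0.017, -0.011, 0], [0, 0, 0.125]], [0.4, [-0.034, -0.023, 0], [0, 0, 0.25]], [0.4, [-0.051, -0.034, 0], [0, 0, 0.375]], [0.4, [-0.068, -0.045, 0], [0, 0, 0.5]], [0.4, [-0.085, -0.057, 0], [0, 0, 0.625]], [0.4, [-0.1, -0.068, 0], [0, 0, 0.75]], [0.4, [-0.12, -0.08, 0.01], [0, 0, 0.875]], [0.4, [-0.14, -0.09, 0.03], [0, 0, 1.0]], [0.4, [-0.16, -0.1, 0.05], [0, 0, 1.125]], [0.4, [-0.18, -0.12, 0.07], [0, 0, 1.25]], [0.4, [-0.2025, -0.1362, 0.09], [0, 0, 1.375]], [0.4, [-0.2025, -0.1362, 0.115], [0.006, -0.005, 1.497]]]}}

```text
time: 27.8
tool_pos: [0.4399, -0.086, 0.1162]
tool_rot: [-3.141, 0.01, 0.201]
contact_force: [1.3, 0.8, -0.2]
opening: 0.0642
```

Run:
```python
from stray import *
strays()
Ry=Rn.from_euler('xyz',[np.pi,0,.21]).as_matrix()
print(tool()[0]);go([.445,-.0825,.05],Ry);go([.445,-.0825,.010],Ry)
```

```text
top [418 138   6  12  29] [420.1 144.4] [ 0.7441 -0.2394  0.0155] [ 0.7383 -0.2361  0.0331]
top [369 178   7   9  50] [372.1 182.2] [ 0.6418 -0.1025  0.0155] [ 0.6394 -0.1009  0.0304]
top [415 183   8  12  31] [417.9 187. ] [ 0.6255 -0.2264  0.0155] [ 0.6295 -0.2267  0.0071]
side [244 261  12  19 173] [249.8 270.2] [ 0.446  -0.0828  0.0155] [ 0.4469 -0.0897  0.021 ]
side [349 264   9  17 107] [352.8 271.3] [ 0.6432 -0.1007  0.0155] [ 0.6416 -0.1099  0.0258]
[ 0.4391 -0.0831  0.1139]
shift [0.0069 0.0009 0.0638] rot [-0.0056  0.0154 -0.0038] | dist 0.064 deg 1.0 rows 2
shift [0.0075 0.0012 0.1038] rot [-0.0056  0.0154 -0.0038] | dist 0.104 deg 1.0 rows 3
```

Request:
{"op": "jog_arm", "data": {"series": [[0.4, [0.004, 0.001, 0.03], [0, 0.005, 0]], [0.4, [0.004, 0.001, 0.05], [0, 0.005, 0]], [0.4, [0.004, 0.001, 0.05], [0, 0.005, 0]], [0.4, [0.004, 0.001, 0.05], [0, 0.005, 0]]]}}

```text
time: 28.23
tool_pos: [0.4459, -0.0829, 0.0675]
tool_rot: [-3.14, 0.004, 0.214]
contact_force: [-0.3, 0.3, -0.4]
opening: 0.064
```

Run:
```python
from stray import *
Ry=Rn.from_euler('xyz',[np.pi,0,.21]).as_matrix()
print(tool()[0]);go([.445,-.0825,.010],Ry)
```

```text
[ 0.4459 -0.0829  0.0675]
shift [-0.0006 -0.0005  0.0576] rot [-0.0019  0.0045  0.0035] | dist 0.058 deg 0.3 rows 2
```

Request:
{"op": "jog_arm", "data": {"series": [[0.4, [-0.0006, 0, 0.025], [0, 0.004, 0.003]], [0.4, [-0.0006, 0, 0.045], [0, 0.004, 0.003]], [0.4, [-0.0006, 0, 0.056], [0, 0.004, 0.003]], [0.4, [-0.0006, 0, 0.057], [0, 0.004, 0.003]], [0.4, [-0.0006, 0, 0.057], [0, 0.004, 0.003]], [-1, [-0.0006, 0, 0.057], [0, 0.004, 0.003]], [-1, [-0.0006, 0, 0.057], [0, 0.004, 0.003]], [-1, [-0.0006, 0, 0.057], [0, 0.004, 0.003]], [-1, [-0.0006, 0, 0.057], [0, 0.004, 0.003]], [-1, [-0.0006, 0, 0.057], [0, 0.004, 0.003]], [-1, [-0.0006, 0, 0.057], [0, 0.004, 0.003]], [-1, [-0.0006, 0, 0.057], [0, 0.004, 0.003]]], "squeeze": 20}}

```text
time: 29.23
tool_pos: [0.4454, -0.0837, 0.0106]
tool_rot: [-3.141, -0.001, 0.207]
contact_force: [1.2, 0.3, 0.7]
opening: 0.0218
```

```bash
cat >> stray.py <<'E'
Ry=Rn.from_euler('xyz',[np.pi,0,.21]).as_matrix()
def drop(lat,z=.067): return np.array([C0[0],C0[1],0])+lat*wt+[0,0,z]
E
python3 - <<'E'
from stray import *
p,R=tool();print(p,status.observe()['opening'],drop(-.062))
go(drop(-.062,.19),Ry)
E
```

```text
[ 0.4454 -0.0837  0.0106] 0.021846366482464533 [ 0.5184 -0.3139  0.067 ]
shift [ 0.0243  0.2402 -0.1795] rot [-0.0006 -0.0013 -0.0031] | dist 0.301 deg 0.2 rows 8
```

Request:
{"op": "jog_arm", "data": {"series": [[-1, [0, 0, 0], [0, 0, 0]], [-1, [0, 0, 0], [0, 0, 0]], [-1, [0, 0, -0.03], [0, 0, 0]], [-1, [0, 0, -0.07], [0, 0, 0]], [-1, [0, 0, -0.11], [0, 0, 0]], [-1, [0.002, 0.02, -0.15], [0, 0, 0]], [-1, [0.006, 0.06, -0.18], [0, 0, 0]], [-1, [0.01, 0.1, -0.18], [0, 0, 0]], [-1, [0.014, 0.14, -0.18], [0, 0, 0]], [-1, [0.018, 0.18, -0.18], [0, 0, 0]], [-1, [0.022, 0.22, -0.18], [0, 0, 0]], [-1, [0.0243, 0.24, -0.18], [0, 0, 0]]]}}

```text
time: 30.23
tool_pos: [0.5186, -0.3178, 0.1899]
tool_rot: [3.141, -0.001, 0.205]
contact_force: [-1.0, 0.5, -0.1]
opening: 0.0193
```

Run:
```python
from stray import *
p,R=tool();print(p,status.observe()['opening'])
go(drop(-.062,.067),Ry)
c=cam('side');crop(c,'j1.png',200,150,440,400,3)
```

```text
[ 0.5186 -0.3178  0.1899] 0.019274311463069738
shift [ 0.0004 -0.004   0.1229] rot [ 0.0007 -0.0013 -0.0052] | dist 0.123 deg 0.3 rows 3
```

View pics/j1.png

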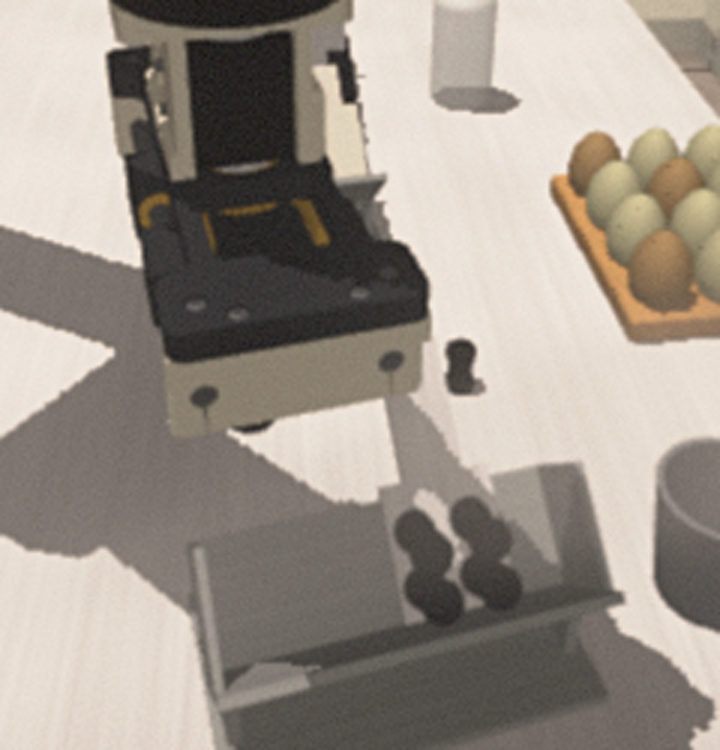

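Request:
{"op": "jog_arm", "data": {"series": [[-1, [0, -0.003, 0.035], [0, 0, -0.005]], [-1, [0, -0.003, 0.07], [0, 0, -0.005]], [-1, [0, -0.003, 0.1], [0, 0, -0.005]], [-1, [0, -0.003, 0.115], [0, 0, -0.005]], [-1, [0, -0.003, 0.12], [0, 0, -0.005]], [-1, [0, -0.003, 0.12], [0, 0, -0.005]], [-1, [0, -0.003, 0.12], [0, 0, -0.005]]]}}

```text
time: 30.87
tool_pos: [0.5183, -0.3109, 0.0712]
tool_rot: [3.141, -0.002, 0.212]
contact_force: [0.2, -0.1, -0.2]
opening: 0.0193
```

Run:
```python
from stray import *
p,R=tool();print(p,status.observe()['contact_force']);go(drop(-.062,.067),Ry);print(clear(p,R,{'tray':O['tray']},.032))
```

```text
[ 0.5183 -0.3109  0.0712] [ 0.155  -0.1249 -0.2243]
shift [-0.0005  0.0029  0.0042] rot [ 0.0002 -0.002   0.0021] | dist 0.005 deg 0.2 rows 1
{('tray', 'f1'): 6.1, ('tray', 'f2'): 2.0}
```

Centre it by 3 mm, then release a little and lift out.

Request:
{"op": "jog_arm", "data": {"series": [[-1, [0, 0.003, 0.001], [0, 0, 0]], [-1, [0, 0.003, 0.001], [0, 0, 0]], [-0.32, [0, 0.003, 0.001], [0, 0, 0]], [-0.32, [0, 0.003, 0.001], [0, 0, 0]], [-0.32, [0, 0.003, 0.001], [0, 0, 0]], [-0.32, [0, 0.003, 0.001], [0, 0, 0]], [-0.32, [0, 0.003, -0.03], [0, 0, 0]], [-0.2, [0, 0.003, -0.07], [0, 0, 0]], [0, [0, 0, -0.11], [0, 0, 0]], [0.2, [0, -0.02, -0.13], [0, 0, 0]], [0.4, [0, -0.06, -0.13], [0, 0, 0]], [0.4, [0, -0.1, -0.13], [0, 0, 0]]]}}

```text
time: 31.87
tool_pos: [0.4969, -0.2131, 0.2021]
tool_rot: [3.14, -0.004, 0.21]
contact_force: [0.8, 0.2, -0.5]
opening: 0.0588
```

Run:
```python
from stray import *
strays()
c=cam('side');crop(c,'j2.png',200,200,440,400,3)
go([.642,-.1015,.10],Ry)
```

```text
top [418 138   6  11  29] [420.1 144.2] [ 0.7445 -0.2395  0.0155] [ 0.7395 -0.2352  0.0335]
top [369 178   7   9  50] [372.1 182.2] [ 0.6418 -0.1025  0.0155] [ 0.6397 -0.101   0.0288]
side [349 264   9  17 109] [352.9 271.4] [ 0.6434 -0.1012  0.0155] [ 0.6418 -0.1102  0.0246]
shift [ 0.1656 -0.0755  0.1014] rot [-0.0008 -0.0014  0.005 ] | dist 0.208 deg 0.3 rows 5
```

View pics/j2.png

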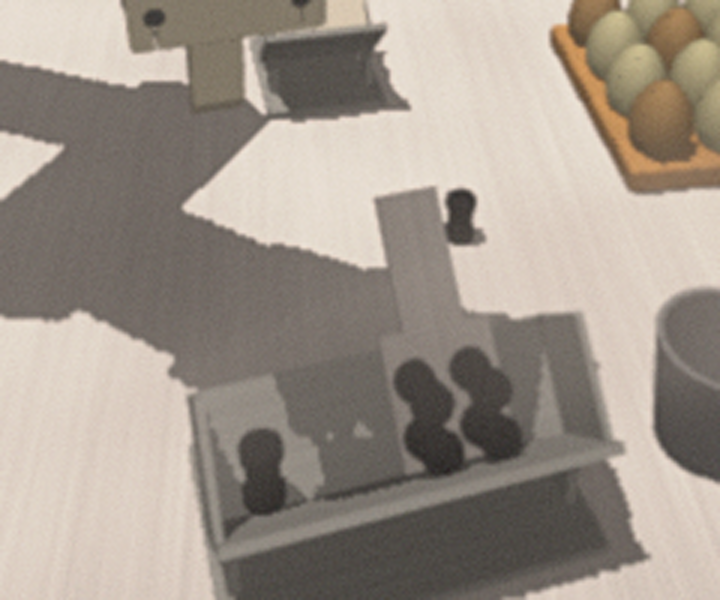

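Run:
```python
from stray import *
R5=Rn.from_euler('xyz',[np.pi,0,.51]).as_matrix()
go([.642,-.1015,.10],R5)
```

```text
shift [ 0.1656 -0.0755  0.1014] rot [-0.0005 -0.0015 -0.295 ] | dist 0.208 deg 16.9 rows 5
```

Request:
{"op": "jog_arm", "data": {"series": [[0.4, [0.03, -0.02, 0], [0, 0, -0.1]], [0.4, [0.07, -0.035, 0], [0, 0, -0.2]], [0.4, [0.11, -0.05, 0.02], [0, 0, -0.295]], [0.4, [0.145, -0.065, 0.05], [0, 0, -0.295]], [0.4, [0.1656, -0.0755, 0.08], [0, 0, -0.295]], [0.4, [0.1656, -0.0755, 0.1], [0, 0, -0.295]], [0.4, [0.1656, -0.0755, 0.1], [0, 0, -0.295]], [0.4, [0.1656, -0.0755, 0.1], [0, 0, -0.295]]]}}

```text
time: 32.68
tool_pos: [0.642, -0.1048, 0.099]
tool_rot: [-3.139, 0.002, 0.507]
contact_force: [0.0, -0.1, 0.9]
opening: 0.0641
```

Run:
```python
from stray import *
strays()
R5=Rn.from_euler('xyz',[np.pi,0,.51]).as_matrix()
print(tool()[0]);go([.642,-.1015,.01],R5)
```

```text
side [349 263  10  18 139] [353.  271.3] [ 0.6437 -0.1007  0.0155] [ 0.642  -0.1096  0.0255]
[ 0.6433 -0.1059  0.1025]
shift [ 0.0007 -0.0046  0.0925] rot [ 0.0018 -0.0029 -0.0043] | dist 0.093 deg 0.3 rows 3
```

Request:
{"op": "jog_arm", "data": {"series": [[0.4, [0, -0.002, 0.03], [0, 0, 0]], [0.4, [0, -0.003, 0.05], [0, 0, 0]], [0.4, [0, -0.003, 0.05], [0, 0, 0]], [0.4, [0, -0.003, 0.05], [0, 0, 0]]]}}

```text
time: 33.12
tool_pos: [0.6415, -0.1028, 0.0523]
tool_rot: [3.141, -0.002, 0.506]
contact_force: [0.3, -0.4, 0.1]
opening: 0.0646
```

Run:
```python
from stray import *
R5=Rn.from_euler('xyz',[np.pi,0,.51]).as_matrix()
print(tool()[0]);go([.642,-.1015,.01],R5)
```

```text
[ 0.6415 -0.1028  0.0523]
shift [ 0.001  -0.0009  0.0423] rot [ 0.0006 -0.0021 -0.0043] | dist 0.042 deg 0.3 rows 2
```

Request:
{"op": "jog_arm", "data": {"series": [[0.4, [0.001, -0.001, 0.02], [0, 0, 0]], [0.4, [0.001, -0.001, 0.036], [0, 0, 0]], [0.4, [0.001, -0.001, 0.042], [0, 0, 0]], [0.4, [0.001, -0.001, 0.042], [0, 0, 0]], [-1, [0.001, -0.001, 0.042], [0, 0, 0]], [-1, [0.001, -0.001, 0.042], [0, 0, 0]], [-1, [0.001, -0.001, 0.042], [0, 0, 0]], [-1, [0.001, -0.001, 0.042], [0, 0, 0]], [-1, [0.001, -0.001, 0.042], [0, 0, 0]], [-1, [0.001, -0.001, 0.042], [0, 0, 0]], [-1, [0.001, -0.001, 0.042], [0, 0, 0]], [-1, [0.001, -0.001, 0.042], [0, 0, 0]]]}}

```text
time: 34.12
tool_pos: [0.6418, -0.1003, 0.0088]
tool_rot: [-3.141, -0.001, 0.507]
contact_force: [-0.7, -0.1, 0.4]
opening: 0.0195
```

Request:
{"op": "jog_arm", "data": {"series": [[-1, [0, 0, 0], [0, 0, 0]], [-1, [0, 0, 0], [0, 0, 0]], [-1, [0, 0, -0.03], [0, 0, 0]], [-1, [0, 0, -0.07], [0, 0, 0]], [-1, [0, 0, -0.11], [0, 0, 0]], [-1, [0, 0, -0.15], [0, 0, 0]], [-1, [0, 0, -0.18], [0, 0, 0.1]], [-1, [0, 0, -0.18], [0, 0, 0.2]], [-1, [0, 0, -0.18], [0, 0, 0.3]], [-1, [0, 0, -0.18], [0, 0, 0.3]]]}}

```text
time: 34.95
tool_pos: [0.6416, -0.1004, 0.1893]
tool_rot: [-3.141, -0.002, 0.203]
contact_force: [0.5, 0.3, 0.2]
opening: 0.0194
```

Run:
```python
from stray import *
print(tool()[0],status.observe()['opening']);go(drop(-.034,.19),Ry)
strays()
```

```text
[ 0.6416 -0.1004  0.1893] 0.019362699042041347
shift [-0.1358  0.184  -0.001 ] rot [-0.0003 -0.002  -0.0067] | dist 0.229 deg 0.4 rows 6
```

Request:
{"op": "jog_arm", "data": {"series": [[-1, [-0.023, 0.03, 0], [0, 0, 0]], [-1, [-0.045, 0.061, 0], [0, 0, 0]], [-1, [-0.068, 0.092, 0], [0, 0, 0]], [-1, [-0.09, 0.123, 0], [0, 0, 0]], [-1, [-0.113, 0.153, 0], [0, 0, -0.006]], [-1, [-0.1358, 0.184, 0], [0, 0, -0.006]], [-1, [-0.1358, 0.184, 0.03], [0, 0, -0.006]], [-1, [-0.1358, 0.184, 0.06], [0, 0, -0.006]], [-1, [-0.1358, 0.184, 0.085], [0, 0, -0.006]], [-1, [-0.1358, 0.184, 0.1], [0, 0, -0.006]], [-1, [-0.1358, 0.184, 0.1], [0, 0, -0.006]], [-1, [-0.1358, 0.184, 0.1], [0, 0, -0.006]]]}}

```text
time: 36.05
tool_pos: [0.5461, -0.308, 0.0874]
tool_rot: [-3.139, 0.0, 0.215]
contact_force: [0.4, -0.7, 1.0]
opening: 0.0194
```

Run:
```python
from stray import *
print(tool()[0],status.observe()['opening']);go(drop(-.034,.07),Ry)
```

```text
[ 0.5461 -0.308   0.0874] 0.019380249892127627
shift [-0.0004  0.      0.0174] rot [-0.0026  0.0004  0.0047] | dist 0.017 deg 0.3 rows 1
```

Request:
{"op": "jog_arm", "data": {"series": [[-1, [0, 0, 0.01], [0, 0, 0]], [-1, [0, 0, 0.016], [0, 0, 0]], [-1, [0, 0, 0.016], [0, 0, 0]], [-1, [0, 0, 0.016], [0, 0, 0]], [-0.32, [0, 0, 0.016], [0, 0, 0]], [-0.32, [0, 0, 0.016], [0, 0, 0]], [-0.32, [0, 0, 0.016], [0, 0, 0]], [-0.32, [0, 0, 0.016], [0, 0, 0]], [-0.32, [0, 0, -0.02], [0, 0, 0]], [-0.2, [0, 0, -0.06], [0, 0, 0]], [0, [0, 0, -0.1], [0, 0, 0]], [0.2, [0, -0.02, -0.14], [0, 0, 0]]]}}

```text
time: 37.05
tool_pos: [0.5426, -0.2925, 0.2278]
tool_rot: [3.14, -0.002, 0.211]
contact_force: [0.2, 0.2, -0.6]
opening: 0.0458
```

Request:
{"op": "jog_arm", "data": {"series": [[0.4, [-0.03, -0.02, -0.02], [0, 0, 0]], [0.4, [-0.06, -0.04, -0.02], [0, 0, 0]], [0.4, [-0.09, -0.06, -0.02], [0, 0, 0]], [0.4, [-0.1, -0.09, -0.02], [0, 0, 0]], [0.4, [-0.1, -0.12, -0.02], [0, 0, 0]], [0.4, [-0.1, -0.12, -0.02], [0, 0, 0]], [0.4, [-0.1, -0.12, -0.02], [0, 0, 0]]]}}

```text
time: 37.63
tool_pos: [0.4193, -0.1933, 0.2465]
tool_rot: [3.141, -0.002, 0.215]
contact_force: [0.2, -0.4, 0.4]
opening: 0.0642
```

Run:
```python
from stray import *
strays()
c=cam('side');cv2.imwrite('pics/k1.png',c['img'][:,:,::-1]);crop(c,'k2.png',240,230,440,400,4)
t=cam('top');cv2.imwrite('pics/k3.png',t['img'][:,:,::-1])
print(tool()[0])
```

```text
top [418 138   6  12  28] [420.  144.2] [ 0.7446 -0.2392  0.0155] [ 0.7401 -0.2355  0.0314]
top [415 183   8   9  26] [417.7 186. ] [ 0.6284 -0.2262  0.0155] [ 0.6298 -0.2262  0.0075]
[ 0.4198 -0.1949  0.2455]
```

View pics/k1.png

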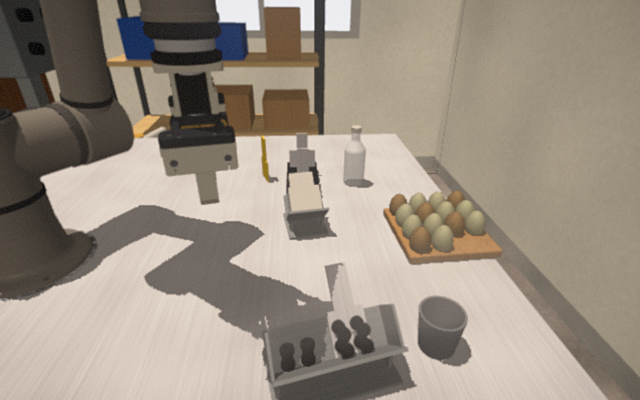

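View pics/k2.png

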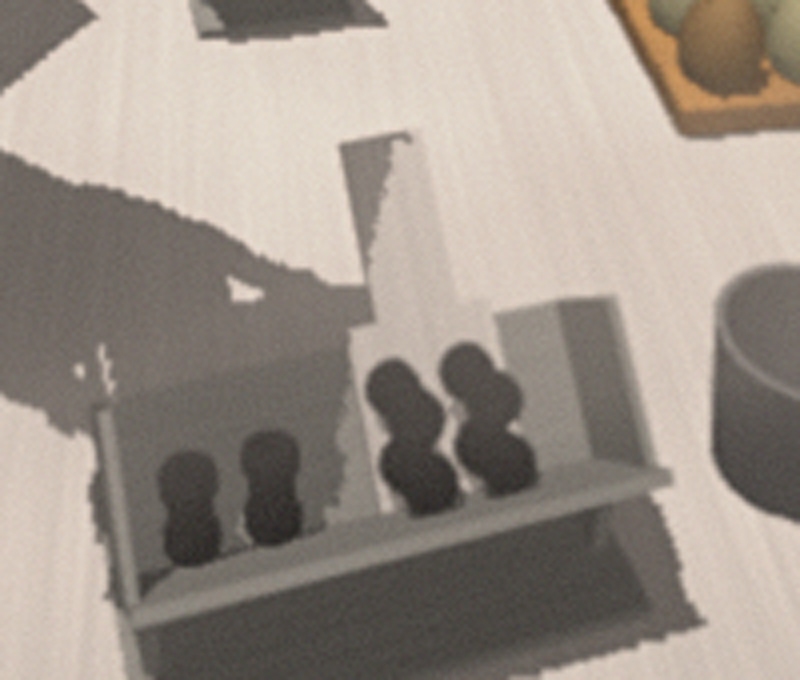

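View pics/k3.png

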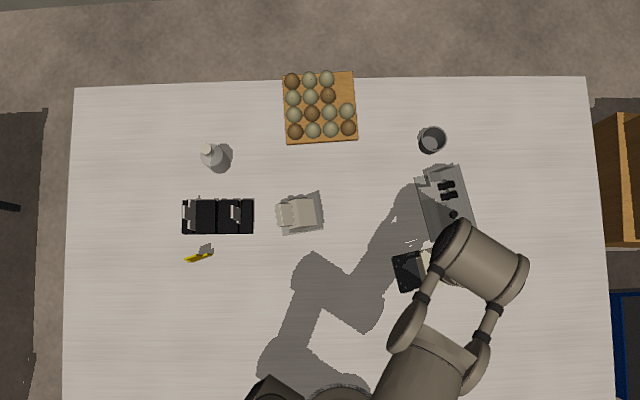

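Run:
```python
from cell import job,status
print(status.observe()['time'],status.observe()['contact_force']); print(job.hand_in())
```

```text
37.8333 [ 0.49079565 -0.6321666   1.02229235]
the job is handed in; nothing more can be done
None
```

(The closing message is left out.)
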